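Clip the cartons shut and hang up the scoops

TASK

Baking is over, so tidy this end of the worktop: close every opened carton with one of the spring clips from the wooden strip, set squarely over the middle of the carton's top fin and pushed well down onto it, the carton left standing. Hang the three copper scoops by the holes in their handles on the peg rail, one on each peg. Clips that are not needed stay on the strip, and the mug, the jar and the soap bottle stay where they are.

Things in the scene. Friction and masses are not known exactly. Their poses are not given: they have to be found in the camera images.
- strip: Fixed wooden block, 60 x 270 mm and 48 mm high, on which the spring clips are parked. A white plate 5 mm thick and 250 mm long stands along its middle (along the block's y), its top edge 84 mm above the worktop. Origin: centre of the underside; x across the plate, z up.
- clip1: Spring clip, red, like a big clothes-peg, 36 mm wide (y), 74 mm tall, 60 g; parked on the strip's plate, 62 mm from its neighbours. Origin on its pivot pin, y along it, z up, x from lever to lever. Flat jaws 32 mm wide reach from 6 to 30 mm below the pin; two tails spread up in a V, each ending in a black bead (8 mm thick, 32 mm long) 36 mm above the pin; 56 mm over the beads when shut on 5 mm.
- clip2: Spring clip like clip1, but blue. Pinching the beads together along x (5 to 8 N) opens the jaws: at 40 mm over the beads the jaw ends are about 18 mm apart; at most 0.5 rad. Let go, the spring shuts them with about 10 N. A sheet enters up to 5 mm below the pin. The body frame is that of the -x lever, so it tilts by half the opening while pinched.
- clip3: Spring clip like clip1 and clip2, but yellow.
- clip4: Spring clip like clip1 and clip2, but green.
- carton1: Stiff gable-top food carton, orange with a white band, 70 mm (x) by 80 mm (y), about 0.4 kg, loose on the worktop. Body 85 mm high, sloping gable up to 108 mm, then an upright fin 5 mm thick (x) and 80 mm long (y), its top edge at 140 mm. Origin: centre of the underside, below the fin's middle; x across the fin, y along it, z up. May be absent.
- carton2: Stiff gable-top food carton, green with a yellow band, 70 mm (x) by 80 mm (y), about 0.4 kg, loose on the worktop. Body 85 mm high, sloping gable up to 108 mm, then an upright fin 5 mm thick (x) and 80 mm long (y), its top edge at 140 mm. Origin: centre of the underside, below the fin's middle; x across the fin, y along it, z up. May be absent.
- carton3: Stiff gable-top food carton, blue with a white band, 70 mm (x) by 80 mm (y), about 0.4 kg, loose on the worktop. Body 85 mm high, sloping gable up to 108 mm, then an upright fin 5 mm thick (x) and 80 mm long (y), its top edge at 140 mm. Origin: centre of the underside, below the fin's middle; x across the fin, y along it, z up. May be absent.
- carton4: Stiff gable-top food carton, white with a red band, 70 mm (x) by 80 mm (y), about 0.4 kg, loose on the worktop. Body 85 mm high, sloping gable up to 108 mm, then an upright fin 5 mm thick (x) and 80 mm long (y), its top edge at 140 mm. Origin: centre of the underside, below the fin's middle; x across the fin, y along it, z up. May be absent.
- scoop1: Copper scoop standing on its cup, 147 mm tall, 0.14 kg: round cup 68 mm across, 50 mm high; at its +x side an upright flat handle 34 mm wide (y), 6 mm thick, 36 mm from the cup's axis. Near its top a square hole 22 x 22 mm goes through along x, 130 mm up, rim 6 mm. Origin under the cup's centre. Grip the handle across its width at the hole's lower edge.
- scoop1_eye (a point): Centre of the hole in this scoop's handle (axes as the scoop's).
- scoop2: Copper scoop standing on its cup, 147 mm tall, 0.14 kg: round cup 68 mm across, 50 mm high; at its +x side an upright flat handle 34 mm wide (y), 6 mm thick, 36 mm from the cup's axis. Near its top a square hole 22 x 22 mm goes through along x, 130 mm up, rim 6 mm. Origin under the cup's centre. Grip the handle across its width at the hole's lower edge.
- scoop2_eye (a point): Centre of the hole in this scoop's handle (axes as the scoop's).
- scoop3: Copper scoop standing on its cup, 147 mm tall, 0.14 kg: round cup 68 mm across, 50 mm high; at its +x side an upright flat handle 34 mm wide (y), 6 mm thick, 36 mm from the cup's axis. Near its top a square hole 22 x 22 mm goes through along x, 130 mm up, rim 6 mm. Origin under the cup's centre. Grip the handle across its width at the hole's lower edge.
- scoop3_eye (a point): Centre of the hole in this scoop's handle (axes as the scoop's).
- pegrail: Fixed peg rail: a wooden foot, two posts and across their tops a board 14 mm thick, 250 mm long, 36 mm high, its top 203 mm above the worktop; its front face (at x = +30 mm) looks to -x of this frame. Three steel pegs, 9 mm thick, stick out of that face towards -x, 80 mm apart. Origin: on the worktop below the middle peg; z up.
- peg1 (a point): Point on the axis of the +y peg, 30 mm in front of the board and 35 mm behind the peg's tip, 192 mm up (axes as the peg rail's). The peg rises towards its free end at -x: 12 mm in 64 mm, about 11 degrees; a scoop's handle hangs anywhere between board and tip, with the cup on the -x side.
- peg2 (a point): Point on the axis of the middle peg, 30 mm in front of the board and 35 mm behind the peg's tip, 192 mm up (axes as the peg rail's). The peg rises towards its free end at -x: 12 mm in 64 mm, about 11 degrees; a scoop's handle hangs anywhere between board and tip, with the cup on the -x side.
- peg3 (a point): Point on the axis of the -y peg, 30 mm in front of the board and 35 mm behind the peg's tip, 192 mm up (axes as the peg rail's). The peg rises towards its free end at -x: 12 mm in 64 mm, about 11 degrees; a scoop's handle hangs anywhere between board and tip, with the cup on the -x side.
- mug: Blue mug, 80 mm across, 90 mm high; bystander. Origin under its centre.
- jar: Amber glass jar with a white lid, 76 mm across, 110 mm high; bystander. Origin under its centre.
- soap: Orange bottle with a white cap, 60 mm across, 150 mm high; bystander. Origin under its centre.
Not all that is in view belongs to the job. Leave any pink look-alike of the scoop2 alone. What is shaped like the scoop1 but pink is not meant.

How it is judged:
At the end, for the whole second after the job is handed in: Each carton stands upright (7 deg), at rest, a clip gripping its fin (over 3 N), its pin within 25 mm of the fin's middle and at most 16 mm above its top edge. Each peg carries one scoop by its hole, at rest. Each other clip still grips the strip; mug, jar and bottle moved under 30 mm (((x of clip1 in the frame of carton1 between -0.008 and 0.008 m and y of clip1 in the frame of carton1 between -0.025 and 0.025 m and z of clip1 in the frame of carton1 between 0.132 and 0.156 m and contact force between clip1 and carton1 above 3 N) or (x of clip2 in the frame of carton1 between -0.008 and 0.008 m and y of clip2 in the frame of carton1 between -0.025 and 0.025 m and z of clip2 in the frame of carton1 between 0.132 and 0.156 m and contact force between clip2 and carton1 above 3 N) or (x of clip3 in the frame of carton1 between -0.008 and 0.008 m and y of clip3 in the frame of carton1 between -0.025 and 0.025 m and z of clip3 in the frame of carton1 between 0.132 and 0.156 m and contact force between clip3 and carton1 above 3 N) or (x of clip4 in the frame of carton1 between -0.008 and 0.008 m and y of clip4 in the frame of carton1 between -0.025 and 0.025 m and z of clip4 in the frame of carton1 between 0.132 and 0.156 m and contact force between clip4 and carton1 above 3 N)) and ((x of clip1 in the frame of carton2 between -0.008 and 0.008 m and y of clip1 in the frame of carton2 between -0.025 and 0.025 m and z of clip1 in the frame of carton2 between 0.132 and 0.156 m and contact force between clip1 and carton2 above 3 N) or (x of clip2 in the frame of carton2 between -0.008 and 0.008 m and y of clip2 in the frame of carton2 between -0.025 and 0.025 m and z of clip2 in the frame of carton2 between 0.132 and 0.156 m and contact force between clip2 and carton2 above 3 N) or (x of clip3 in the frame of carton2 between -0.008 and 0.008 m and y of clip3 in the frame of carton2 between -0.025 and 0.025 m and z of clip3 in the frame of carton2 between 0.132 and 0.156 m and contact force between clip3 and carton2 above 3 N) or (x of clip4 in the frame of carton2 between -0.008 and 0.008 m and y of clip4 in the frame of carton2 between -0.025 and 0.025 m and z of clip4 in the frame of carton2 between 0.132 and 0.156 m and contact force between clip4 and carton2 above 3 N)) and ((x of clip1 in the frame of carton3 between -0.008 and 0.008 m and y of clip1 in the frame of carton3 between -0.025 and 0.025 m and z of clip1 in the frame of carton3 between 0.132 and 0.156 m and contact force between clip1 and carton3 above 3 N) or (x of clip2 in the frame of carton3 between -0.008 and 0.008 m and y of clip2 in the frame of carton3 between -0.025 and 0.025 m and z of clip2 in the frame of carton3 between 0.132 and 0.156 m and contact force between clip2 and carton3 above 3 N) or (x of clip3 in the frame of carton3 between -0.008 and 0.008 m and y of clip3 in the frame of carton3 between -0.025 and 0.025 m and z of clip3 in the frame of carton3 between 0.132 and 0.156 m and contact force between clip3 and carton3 above 3 N) or (x of clip4 in the frame of carton3 between -0.008 and 0.008 m and y of clip4 in the frame of carton3 between -0.025 and 0.025 m and z of clip4 in the frame of carton3 between 0.132 and 0.156 m and contact force between clip4 and carton3 above 3 N)) and ((x of clip1 in the frame of carton4 between -0.008 and 0.008 m and y of clip1 in the frame of carton4 between -0.025 and 0.025 m and z of clip1 in the frame of carton4 between 0.132 and 0.156 m and contact force between clip1 and carton4 above 3 N) or (x of clip2 in the frame of carton4 between -0.008 and 0.008 m and y of clip2 in the frame of carton4 between -0.025 and 0.025 m and z of clip2 in the frame of carton4 between 0.132 and 0.156 m and contact force between clip2 and carton4 above 3 N) or (x of clip3 in the frame of carton4 between -0.008 and 0.008 m and y of clip3 in the frame of carton4 between -0.025 and 0.025 m and z of clip3 in the frame of carton4 between 0.132 and 0.156 m and contact force between clip3 and carton4 above 3 N) or (x of clip4 in the frame of carton4 between -0.008 and 0.008 m and y of clip4 in the frame of carton4 between -0.025 and 0.025 m and z of clip4 in the frame of carton4 between 0.132 and 0.156 m and contact force between clip4 and carton4 above 3 N)) and angle between each of carton1, carton2, carton3, carton4's own z axis and vertical below 0.12 rad and linear speed of each of carton1, carton2, carton3, carton4 below 0.03 m/s and ((x of scoop1_eye in the frame of peg1 between -0.032 and 0.028 m and y of scoop1_eye in the frame of peg1 between -0.012 and 0.012 m and z of scoop1_eye in the frame of peg1 between -0.022 and 0.006 m and contact force between scoop1 and pegrail above 0.3 N and linear speed of scoop1 below 0.08 m/s) or (x of scoop2_eye in the frame of peg1 between -0.032 and 0.028 m and y of scoop2_eye in the frame of peg1 between -0.012 and 0.012 m and z of scoop2_eye in the frame of peg1 between -0.022 and 0.006 m and contact force between scoop2 and pegrail above 0.3 N and linear speed of scoop2 below 0.08 m/s) or (x of scoop3_eye in the frame of peg1 between -0.032 and 0.028 m and y of scoop3_eye in the frame of peg1 between -0.012 and 0.012 m and z of scoop3_eye in the frame of peg1 between -0.022 and 0.006 m and contact force between scoop3 and pegrail above 0.3 N and linear speed of scoop3 below 0.08 m/s)) and ((x of scoop1_eye in the frame of peg2 between -0.032 and 0.028 m and y of scoop1_eye in the frame of peg2 between -0.012 and 0.012 m and z of scoop1_eye in the frame of peg2 between -0.022 and 0.006 m and contact force between scoop1 and pegrail above 0.3 N and linear speed of scoop1 below 0.08 m/s) or (x of scoop2_eye in the frame of peg2 between -0.032 and 0.028 m and y of scoop2_eye in the frame of peg2 between -0.012 and 0.012 m and z of scoop2_eye in the frame of peg2 between -0.022 and 0.006 m and contact force between scoop2 and pegrail above 0.3 N and linear speed of scoop2 below 0.08 m/s) or (x of scoop3_eye in the frame of peg2 between -0.032 and 0.028 m and y of scoop3_eye in the frame of peg2 between -0.012 and 0.012 m and z of scoop3_eye in the frame of peg2 between -0.022 and 0.006 m and contact force between scoop3 and pegrail above 0.3 N and linear speed of scoop3 below 0.08 m/s)) and ((x of scoop1_eye in the frame of peg3 between -0.032 and 0.028 m and y of scoop1_eye in the frame of peg3 between -0.012 and 0.012 m and z of scoop1_eye in the frame of peg3 between -0.022 and 0.006 m and contact force between scoop1 and pegrail above 0.3 N and linear speed of scoop1 below 0.08 m/s) or (x of scoop2_eye in the frame of peg3 between -0.032 and 0.028 m and y of scoop2_eye in the frame of peg3 between -0.012 and 0.012 m and z of scoop2_eye in the frame of peg3 between -0.022 and 0.006 m and contact force between scoop2 and pegrail above 0.3 N and linear speed of scoop2 below 0.08 m/s) or (x of scoop3_eye in the frame of peg3 between -0.032 and 0.028 m and y of scoop3_eye in the frame of peg3 between -0.012 and 0.012 m and z of scoop3_eye in the frame of peg3 between -0.022 and 0.006 m and contact force between scoop3 and pegrail above 0.3 N and linear speed of scoop3 below 0.08 m/s)) and (contact force between clip1 and strip above 3 N or (x of clip1 in the frame of carton1 between -0.008 and 0.008 m and y of clip1 in the frame of carton1 between -0.025 and 0.025 m and z of clip1 in the frame of carton1 between 0.132 and 0.156 m and contact force between clip1 and carton1 above 3 N) or (x of clip1 in the frame of carton2 between -0.008 and 0.008 m and y of clip1 in the frame of carton2 between -0.025 and 0.025 m and z of clip1 in the frame of carton2 between 0.132 and 0.156 m and contact force between clip1 and carton2 above 3 N) or (x of clip1 in the frame of carton3 between -0.008 and 0.008 m and y of clip1 in the frame of carton3 between -0.025 and 0.025 m and z of clip1 in the frame of carton3 between 0.132 and 0.156 m and contact force between clip1 and carton3 above 3 N) or (x of clip1 in the frame of carton4 between -0.008 and 0.008 m and y of clip1 in the frame of carton4 between -0.025 and 0.025 m and z of clip1 in the frame of carton4 between 0.132 and 0.156 m and contact force between clip1 and carton4 above 3 N)) and (contact force between clip2 and strip above 3 N or (x of clip2 in the frame of carton1 between -0.008 and 0.008 m and y of clip2 in the frame of carton1 between -0.025 and 0.025 m and z of clip2 in the frame of carton1 between 0.132 and 0.156 m and contact force between clip2 and carton1 above 3 N) or (x of clip2 in the frame of carton2 between -0.008 and 0.008 m and y of clip2 in the frame of carton2 between -0.025 and 0.025 m and z of clip2 in the frame of carton2 between 0.132 and 0.156 m and contact force between clip2 and carton2 above 3 N) or (x of clip2 in the frame of carton3 between -0.008 and 0.008 m and y of clip2 in the frame of carton3 between -0.025 and 0.025 m and z of clip2 in the frame of carton3 between 0.132 and 0.156 m and contact force between clip2 and carton3 above 3 N) or (x of clip2 in the frame of carton4 between -0.008 and 0.008 m and y of clip2 in the frame of carton4 between -0.025 and 0.025 m and z of clip2 in the frame of carton4 between 0.132 and 0.156 m and contact force between clip2 and carton4 above 3 N)) and (contact force between clip3 and strip above 3 N or (x of clip3 in the frame of carton1 between -0.008 and 0.008 m and y of clip3 in the frame of carton1 between -0.025 and 0.025 m and z of clip3 in the frame of carton1 between 0.132 and 0.156 m and contact force between clip3 and carton1 above 3 N) or (x of clip3 in the frame of carton2 between -0.008 and 0.008 m and y of clip3 in the frame of carton2 between -0.025 and 0.025 m and z of clip3 in the frame of carton2 between 0.132 and 0.156 m and contact force between clip3 and carton2 above 3 N) or (x of clip3 in the frame of carton3 between -0.008 and 0.008 m and y of clip3 in the frame of carton3 between -0.025 and 0.025 m and z of clip3 in the frame of carton3 between 0.132 and 0.156 m and contact force between clip3 and carton3 above 3 N) or (x of clip3 in the frame of carton4 between -0.008 and 0.008 m and y of clip3 in the frame of carton4 between -0.025 and 0.025 m and z of clip3 in the frame of carton4 between 0.132 and 0.156 m and contact force between clip3 and carton4 above 3 N)) and (contact force between clip4 and strip above 3 N or (x of clip4 in the frame of carton1 between -0.008 and 0.008 m and y of clip4 in the frame of carton1 between -0.025 and 0.025 m and z of clip4 in the frame of carton1 between 0.132 and 0.156 m and contact force between clip4 and carton1 above 3 N) or (x of clip4 in the frame of carton2 between -0.008 and 0.008 m and y of clip4 in the frame of carton2 between -0.025 and 0.025 m and z of clip4 in the frame of carton2 between 0.132 and 0.156 m and contact force between clip4 and carton2 above 3 N) or (x of clip4 in the frame of carton3 between -0.008 and 0.008 m and y of clip4 in the frame of carton3 between -0.025 and 0.025 m and z of clip4 in the frame of carton3 between 0.132 and 0.156 m and contact force between clip4 and carton3 above 3 N) or (x of clip4 in the frame of carton4 between -0.008 and 0.008 m and y of clip4 in the frame of carton4 between -0.025 and 0.025 m and z of clip4 in the frame of carton4 between 0.132 and 0.156 m and contact force between clip4 and carton4 above 3 N)) and angle between each of mug, jar, soap's own z axis and vertical below 0.3 rad); the robot touches nothing.
It fails at once if the mug is pushed away by more than 30 mm (distance of mug from where it was at the start of the episode above 0.03 m).
It fails at once if the jar is pushed away by more than 30 mm (distance of jar from where it was at the start of the episode above 0.03 m).
It fails at once if the soap bottle is pushed away by more than 30 mm (distance of soap from where it was at the start of the episode above 0.03 m).
Of carton1, carton2, carton3, carton4 only 3 to 4 are there at a start; the rules pass over those that are not, and their reading is None.
At some moment in a run one of carton1, carton2, carton3, carton4 may be knocked a few centimetres aside while the robot is not near it.
It also fails if it takes over 208 s, if anything falls off the work surface, if the arm or the gripper's body presses on something with over 40 N, if the wrist force passes 120 N, or if a joint passes its speed limit or range.

ROBOT

A 7-joint arm with a two-finger parallel gripper is mounted at the origin on the work surface. World frame = base frame: x ahead of the robot, y to its left, z up, the work surface at z = 0. Lengths are in m, angles in rad, forces in N, time in s.
With the tool pointing down it reaches from about 0.35 to 0.9 m from the base axis. Payload 8.1 kg.
Tool frame: the origin (TCP) lies at the very end of the fingers, on their centre line; the grasp point (between the pads) lies 19 mm behind it; x points along the fingers, y is the direction in which the jaws open and shut, and the axes are right-handed (so a half turn about x gives the same grasp; the last joint's range is limited). The gripper opens to 92 mm and grips with 3 to 60 N. Pads are 19 mm wide; open, the fingers measure 130 mm over their backs; the gripper's body (75 mm by 190 mm) begins 47 mm behind the grasp point.
Start: joints at [1.179, 0.434, 0.025, 1.573, -0.012, 1.134, -0.075], TCP at [0.178, -0.599, 0.227] pointing down, gripper open.
Joint ranges: [-2.62, 2.62], [-0.44, 2.09], [-1.27, 1.32], [0.08, 2.57], [-1.32, 4.46], [0.12, 2], [-2.74, 2.74]. Speed limits (rad/s): [2.22, 2.22, 3.01, 3.01, 3.14, 3.14, 3.14].

INTERFACE

Orientations are given as a rotation vector (axis times angle).
In Python, from cell import arm gives the robot as it stands.
- The arm moves only by the tool servo_tool, never from a script. Its argument "plan" is a list of rows, each a list of 2 entries, a list of its own where there are three numbers: the shift along the world's x, y, z in cm, then the turn, a rotation vector about the world's x, y, z in degrees. A call has 1 to 12 rows; each row is the pose to reach, as a shift and turn from the pose measured when the call began; what a row does not reach only later rows make up. A row lasts 1/10 s, in which the tool goes at most 50 mm and 8.59 degrees, less where a joint would pass 70% of its speed; a pose out of reach is approached as far as the arm can. A call with a gripper value outside its range is refused whole. "grip" is the opening, from 0 (shut) to 1 (fully open), set as the call begins (left out, the last holds). The fingers move at their own pace and stop on an object; "squeeze" is the grip in N (left out, the last holds). Time passes only in rows, so rows that repeat a pose let the fingers close. It gives the time, the measured TCP pose, the force and the opening at its end, in the units of the state.
- arm.observe(): the state, without advancing time (a new reading comes with each control period).
- arm.get_image(name): name is "side" or "top"; returns a dict with "frame" (480x640x3 uint8, blue, green, red), "fx", "fy", "cx", "cy" (pixels), "position" and "rotation" of the camera in the world. Camera axes: x right, y down, z forward; pixel columns grow to the right and rows downward; lengths in m; the calibration is good to about 2 mm. A picture is of the moment at which its call begins. There is no depth.
- arm.sign_off(): hands the job in, once; it reports no verdict.
Trained networks look in a picture, given as the dict that the camera call returned (one of the last four; its "shot" number tells which), for a name from the list of things; names that differ only in an ending like _2 or _b are one class to them, and where a whole thing is asked for, a point or a joint stands for the part that bears it (a point fixed in the world has none). Each returns a list of dicts, best first, with "score" (0 to 1); they miss things now and then, are a little off and sometimes report something else, mostly with a low value. They report only what shows in the picture. A call takes as long as a camera call. They do not tell look-alikes from the thing itself.
- arm.search_frame(picture, query): "at" ([column, row] in pixels, amid what is visible of it).
- arm.trace(picture, query): "pixels" (480x640 bool, what is visible of it) and "at" ([column, row] in pixels, amid what is visible of it).
The state is a dict: "clock": time; "joints": joint angles; "dq": joint speeds; "joint_efforts": joint torques, N m; "position": TCP position; "ee_rot": TCP orientation; "force": force on the tool from outside, world axes, zero at the start; "ft_torque": the same for the moment, N m; "width": opening from 0.0 (shut) to 1.0 (fully open).
Only numpy, scipy, OpenCV 4.12 (cv2) and the standard library are available. Lean on these libraries where they do the work, as an engineer would, in place of code of your own. Each camera call takes 0.05 s, during which the arm holds its last target.

## Working session

There is one attempt and no reset: what is moved stays moved. The work goes in short steps, Python scripts to look and compute and a tool call to move; the robot and the scene stay as the last step left them, time stands still between calls to the robot, and variables do not carry over. Pictures are saved under pics/ and viewed, and the job is handed in when it is done.

Besides the shell and the picture viewer there is one more tool, called after "Call:" as name(argument=value, ...), one argument or row to a line, values as JSON. servo_tool: Moves the arm, as the interface text tells. Its arguments: {"type":"object","properties":{"plan":{"type":"array","items":{"type":"array"}},"grip":{"type":"number"},"squeeze":{"type":"number"}},"required":["plan"]}

```bash
ls; mkdir -p pics; python3 - <<'E'
from cell import arm
import cv2
s=arm.observe(); print(s)
for n in ("side","top"):
    p=arm.get_image(n); cv2.imwrite(f"pics/{n}0.png",p["frame"]); print(n,{k:p[k] for k in p if k!="frame"})
E
```

```text
pics
{'clock': 0.0, 'joints': array([ 1.17935648,  0.43519227,  0.0249551 ,  1.57408782, -0.01161094,
        1.13399585, -0.07509008]), 'dq': array([ 7.99948998e-04,  1.89668788e-03, -9.41520258e-04,  1.29910401e-03,
       -1.12253569e-03,  1.06309020e-05,  2.13682733e-04]), 'joint_efforts': array([ 8.84399719e-05, -6.67854595e+01,  9.84686762e-01, -3.14470375e+01,
       -6.06840011e-02,  4.29940433e-02,  1.65454117e-04]), 'position': array([ 0.17783992, -0.59863609,  0.22596743]), 'ee_rot': array([ 2.06668385,  0.30213038, -2.06739695]), 'force': array([-0.76019029, -1.32536246, -0.29464847]), 'ft_torque': array([ 0.05200216, -0.03414888, -0.03561443]), 'width': 0.9998493575989555}
side {'fx': 541.9016972305111, 'fy': 541.9016972305111, 'cx': 321.5905671768904, 'cy': 242.38764530850557, 'position': array([-0.2642364 , -0.77102902,  1.23976744]), 'rotation': array([-2.18935744,  0.88301367, -0.37442275]), 'shot': 1}
top {'fx': 481.331456589109, 'fy': 481.331456589109, 'cx': 318.4020981294935, 'cy': 245.3141677190244, 'position': array([0.38269962, 0.05147849, 1.19332946]), 'rotation': array([-2.12481726,  2.13530576, -0.15221699]), 'shot': 2}
```

View pics/side0.png

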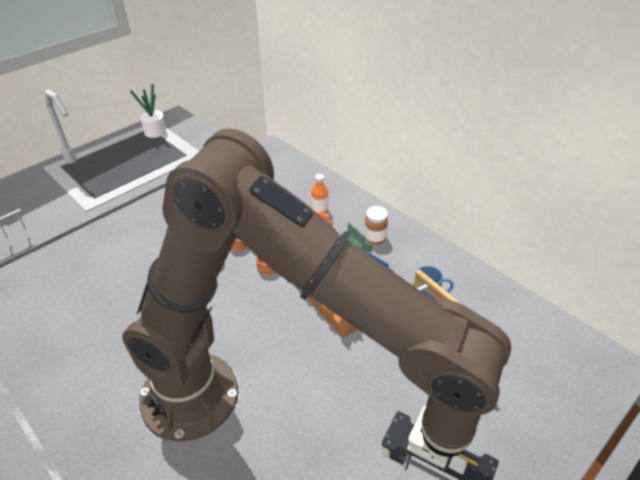

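View pics/top0.png

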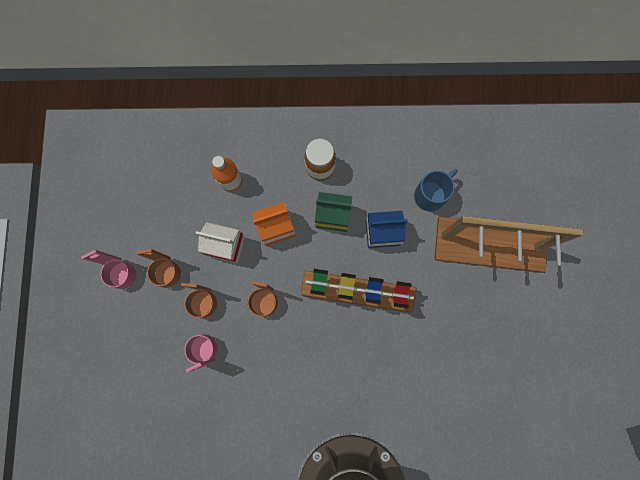

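```bash
cat > h.py <<'E'
from cell import arm
import numpy as np, cv2
from scipy.spatial.transform import Rotation as R
def pic(n="top",save=None):
    p=arm.get_image(n)
    if save: cv2.imwrite(f"pics/{save}.png",p["frame"])
    return p
def K(p): return np.array([[p["fx"],0,p["cx"]],[0,p["fy"],p["cy"]],[0,0,1]])
def unp(p,uv,z):
    d=R.from_rotvec(p["rotation"]).as_matrix()@np.array([(uv[0]-p["cx"])/p["fx"],(uv[1]-p["cy"])/p["fy"],1])
    o=np.array(p["position"]); return o+d*(z-o[2])/d[2]
def proj(p,X):
    X=np.atleast_2d(X); c=(X-p["position"])@R.from_rotvec(p["rotation"]).as_matrix()
    return np.c_[p["fx"]*c[:,0]/c[:,2]+p["cx"],p["fy"]*c[:,1]/c[:,2]+p["cy"]]
def crop(p,u0,v0,u1,v1,name,s=None):
    im=p["frame"][v0:v1,u0:u1]; s=s or min(800/(u1-u0),600/(v1-v0))
    cv2.imwrite(f"pics/{name}.png",cv2.resize(im,None,fx=s,fy=s,interpolation=cv2.INTER_CUBIC))
def st():
    s=arm.observe(); M=R.from_rotvec(s["ee_rot"]).as_matrix()
    print("t",round(s["clock"],2),"pos",s["position"].round(4),"toolx",M[:,0].round(3),"tooly",M[:,1].round(3),"yaw_y",np.degrees(np.arctan2(M[1,1],M[0,1])).round(2),"F",s["force"].round(1),"w",round(s["width"]*92,1),"q",s["joints"].round(2))
E
python3 - <<'E'
from h import *
st()
p=pic("top")
crop(p,60,180,300,380,"c_scoops"); crop(p,180,130,430,320,"c_cart"); crop(p,400,150,600,300,"c_rail")
for n in ["strip","clip1","clip2","clip3","clip4","carton1","carton2","carton3","carton4","scoop1","scoop1_eye","pegrail","peg1","peg2","peg3","mug","jar","soap"]:
    print(n,[(round(d["score"],2),np.round(d["at"],1).tolist()) for d in arm.search_frame(p,n)][:6])
E
```

```text
t 0.1 pos [ 0.1778 -0.5987  0.226 ] toolx [-0.001  0.001 -1.   ] tooly [ 0.285 -0.959 -0.001] yaw_y -73.45 F [-0.4 -0.1  0.1] w 91.7 q [ 1.18  0.44  0.02  1.57 -0.01  1.13 -0.08]
strip [(0.7, [355.0, 291.9]), (0.37, [346.6, 286.0])]
clip1 [(0.8, [371.9, 288.6]), (0.75, [319.9, 280.9]), (0.65, [402.4, 296.3]), (0.63, [344.6, 284.7])]
clip2 [(0.8, [371.9, 288.6]), (0.75, [319.9, 280.9]), (0.65, [402.4, 296.3]), (0.63, [344.6, 284.7])]
clip3 [(0.8, [371.9, 288.6]), (0.75, [319.9, 280.9]), (0.65, [402.4, 296.3]), (0.63, [344.6, 284.7])]
clip4 [(0.8, [371.9, 288.6]), (0.75, [319.9, 280.9]), (0.65, [402.4, 296.3]), (0.63, [344.6, 284.7])]
carton1 [(0.78, [223.0, 241.9]), (0.72, [385.6, 230.9]), (0.7, [333.1, 210.1]), (0.68, [274.6, 225.6])]
carton2 [(0.78, [223.0, 241.9]), (0.72, [385.6, 230.9]), (0.7, [333.1, 210.1]), (0.68, [274.6, 225.6])]
carton3 [(0.78, [223.0, 241.9]), (0.72, [385.6, 230.9]), (0.7, [333.1, 210.1]), (0.68, [274.6, 225.6])]
carton4 [(0.78, [223.0, 241.9]), (0.72, [385.6, 230.9]), (0.7, [333.1, 210.1]), (0.68, [274.6, 225.6])]
scoop1 [(0.93, [200.0, 302.5]), (0.89, [162.2, 268.1]), (0.71, [259.1, 298.9]), (0.69, [202.5, 349.8]), (0.68, [116.7, 268.9])]
scoop1_eye [(0.94, [201.8, 301.9]), (0.84, [200.2, 349.7])]
pegrail [(0.53, [333.9, 208.5]), (0.38, [222.9, 239.2])]
peg1 [(0.57, [498.2, 240.0])]
peg2 [(0.57, [498.2, 240.0])]
peg3 [(0.57, [498.2, 240.0])]
mug [(0.97, [435.5, 188.2])]
jar [(0.82, [318.3, 161.7]), (0.37, [434.1, 188.1])]
soap [(0.94, [225.1, 173.7]), (0.3, [497.8, 243.7])]
```

View pics/c_scoops.png

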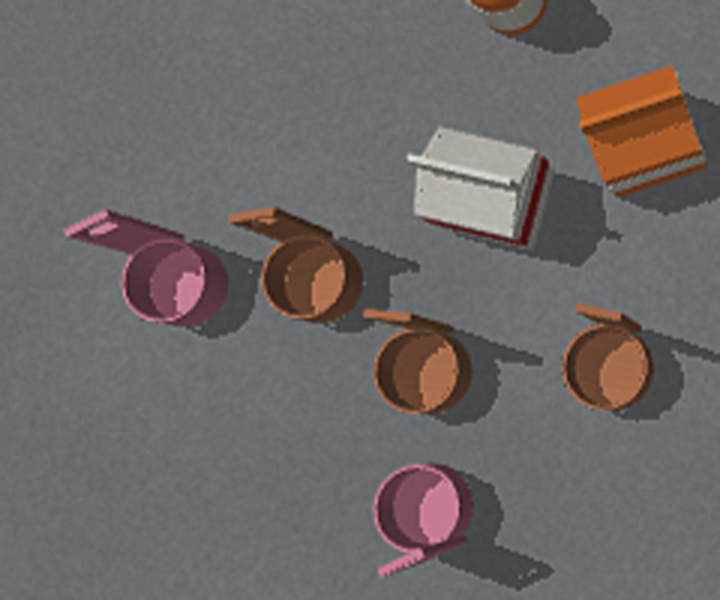

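View pics/c_cart.png

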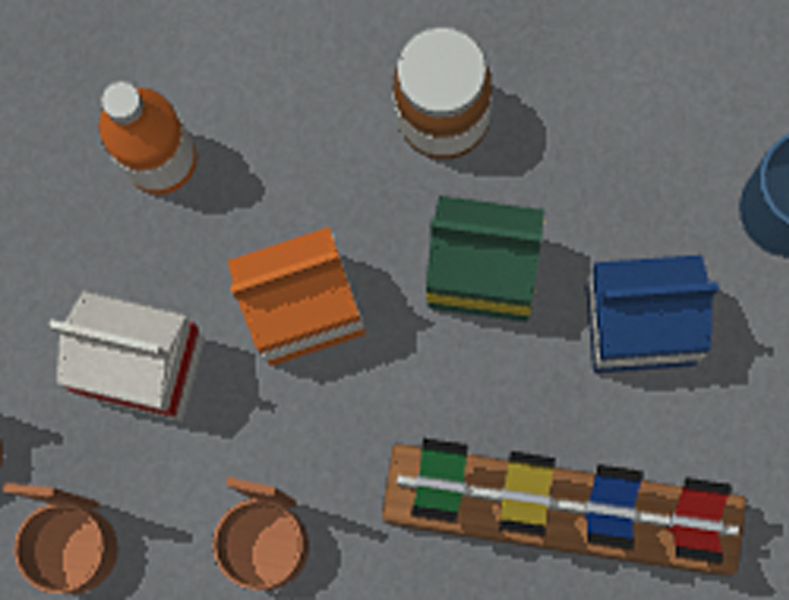

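View pics/c_rail.png

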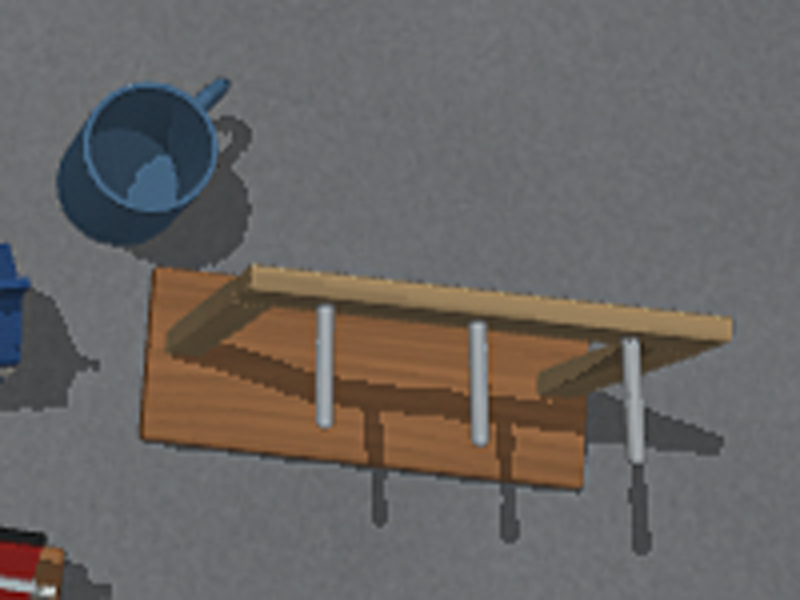

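```bash
cat > fit.py <<'E'
from h import *
from scipy.optimize import minimize
S=4
def box(x0,x1,y0,y1,z0,z1): return np.array([[x,y,z] for x in(x0,x1) for y in(y0,y1) for z in(z0,z1)])/1000.
a=np.linspace(0,2*np.pi,40)[:-1]
MODELS={
"carton":[box(-35,35,-40,40,0,85),np.vstack([box(-35,35,-40,40,85,85),box(-2.5,2.5,-40,40,108,108)]),box(-2.5,2.5,-40,40,108,140)],
"scoop":[np.vstack([np.c_[34*np.cos(a),34*np.sin(a),0*a+z] for z in(0,50)])/1000,box(33,39,-17,17,20,147)],
"strip":[box(-30,30,-135,135,0,48),box(-2.5,2.5,-125,125,48,84)],
}
def T(par,P):
    x,y,t=par; c,s=np.cos(t),np.sin(t)
    return np.c_[x+c*P[:,0]-s*P[:,1],y+s*P[:,0]+c*P[:,1],P[:,2]]
def render(p,model,par,roi):
    u0,v0,u1,v1=roi; im=np.zeros(((v1-v0)*S,(u1-u0)*S),np.uint8)
    for P in MODELS[model]:
        q=(proj(p,T(par,P))+0.5-[u0,v0])*S-0.5
        h=cv2.convexHull((q*16).round().astype(np.int32)); cv2.fillConvexPoly(im,h,1,shift=4)
    return im.reshape(v1-v0,S,u1-u0,S).mean((1,3))
def fit(p,mask,model,x0s):
    v,u=np.nonzero(mask); roi=(max(u.min()-15,0),max(v.min()-15,0),min(u.max()+15,640),min(v.max()+15,480))
    m=mask[roi[1]:roi[3],roi[0]:roi[2]].astype(float)
    best=None
    for x0 in x0s:
        f=lambda q:1-np.minimum(r:=render(p,model,q,roi),m).sum()/np.maximum(r,m).sum()
        x=np.array(x0,float)
        for sc in (1,.3,.1):
            sim=np.vstack([x]+[x+d*sc for d in np.diag([.015,.015,.15])])
            r=minimize(f,x,method="Nelder-Mead",options=dict(initial_simplex=sim,maxiter=120,xatol=1e-4,fatol=1e-5)); x=r.x
        if best is None or r.fun<best[1]: best=(x,r.fun)
    return best
E
python3 - <<'E'
from fit import *
p=pic("top")
ov=p["frame"].copy()
for d in arm.trace(p,"carton1"):
    if d["score"]<.5: continue
    c=unp(p,d["at"],.07)
    x,e=fit(p,d["pixels"],"carton",[(c[0],c[1],t) for t in np.radians([-30,0,30])])
    print("carton",np.round(d["at"]),x[:2].round(4),np.degrees(x[2]).round(1),"1-IoU",round(e,3))
    for P in MODELS["carton"]: cv2.polylines(ov,[cv2.convexHull(proj(p,T(x,P)).round().astype(np.int32))],1,(0,255,255),1)
for d in arm.trace(p,"scoop1"):
    if d["score"]<.5: continue
    c=unp(p,d["at"],.03)
    x,e=fit(p,d["pixels"],"scoop",[(c[0],c[1],t) for t in np.radians([0,30,-30,180,90,-90])])
    print("scoop",np.round(d["at"]),x[:2].round(4),np.degrees(x[2]).round(1),"1-IoU",round(e,3))
    for P in MODELS["scoop"]: cv2.polylines(ov,[cv2.convexHull(proj(p,T(x,P)).round().astype(np.int32))],1,(0,255,255),1)
m=np.zeros((480,640),bool)
for n in ("strip","clip1"):
    for d in arm.trace(p,n):
        print(n,d["score"],d["at"],d["pixels"].sum())
q=dict(p); q["frame"]=ov; crop(q,130,180,430,380,"ov1")
np.save("ov.npy",ov)
E
```

```text
carton [385. 228.] [ 0.6063 -0.0889] 3.0 1-IoU 0.033
carton [332. 209.] [0.6502 0.0356] -7.6 1-IoU 0.04
carton [276. 224.] [0.6215 0.1789] 18.2 1-IoU 0.041
scoop [201. 301.] [0.4305 0.3573] -9.4 1-IoU 0.076
scoop [161. 269.] [0.5053 0.4507] 9.8 1-IoU 0.044
scoop [201. 348.] [0.3226 0.352 ] 196.8 1-IoU 0.076
scoop [262. 298.] [0.4336 0.206 ] -11.7 1-IoU 0.044
scoop [274. 224.] [0.6201 0.1756] 88.7 1-IoU 0.318
strip 0.66 [372.5, 287.7] 390
strip 0.6 [357.7, 293.6] 1714
strip 0.29 [277.4, 224.9] 1266
clip1 0.93 [318.2, 282.6] 326
clip1 0.89 [345.8, 286.8] 380
clip1 0.76 [403.7, 293.7] 371
clip1 0.54 [372.3, 287.9] 367
clip1 0.3 [198.8, 302.2] 797
```

View pics/ov1.png

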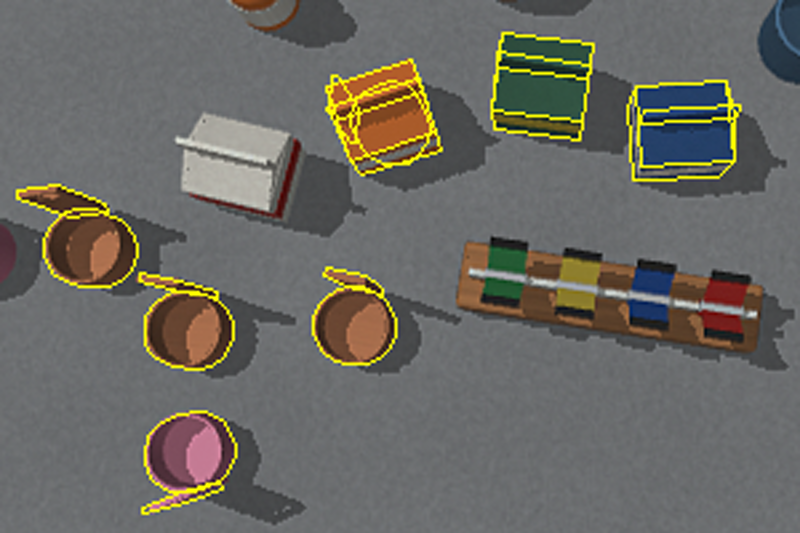

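```bash
python3 - <<'E'
from fit import *
from scipy.optimize import least_squares
p=pic("top")
ov=p["frame"].copy()
# rail
mm=np.array([[-35,80,198.5],[-35,0,198.5],[-35,-80,198.5],[44,125,203],[30,125,203],[44,-125,203],[30,-125,203]])/1000
px=np.array([[481.2,256.7],[520,261.5],[559.2,265.7],[463,216.2],[462.5,222.5],[583.2,230],[582.7,235.5]])
r=least_squares(lambda q:(proj(p,T(q,mm))-px).ravel(),[.6,-.4,0])
print("rail",r.x.round(4),np.degrees(r.x[2]),r.fun.reshape(-1,2).round(1).tolist())
for i,y in enumerate((.08,0,-.08)): print("peg",i+1,T(r.x,np.array([[0,y,.192]])).round(4))
for y in (.08,0,-.08):
    for z,col in ((.0045,1),(-.0045,1)):
        a=T(r.x,np.array([[.03,y+z,.1864],[-.035,y+z,.1985]])); q=proj(p,a).round().astype(int); cv2.line(ov,tuple(map(int,q[0])),tuple(map(int,q[1])),(0,255,255),1)
cv2.polylines(ov,[cv2.convexHull(proj(p,T(r.x,box(30,44,-125,125,203,203))).round().astype(np.int32))],1,(0,255,255),1)
# strip
for pin in (84,88,92,96):
    M=[box(-30,30,-135,135,0,48),box(-2.5,2.5,-125,125,48,84)]
    for y in (-93,-31,31,93):
        for s in (-1,1): M.append(np.vstack([box(-4,4,y-18,y+18,pin-5,pin+5),box(s*20,s*28,y-16,y+16,pin+32,pin+38)]))
    MODELS["strip"]=M
    m=np.zeros((480,640),bool)
    for n in ("strip","clip1"):
        for d in arm.trace(p,n):
            if d["score"]>.5: m|=d["pixels"]
    m=cv2.morphologyEx(m.astype(np.uint8),cv2.MORPH_CLOSE,np.ones((3,3)))>0
    x,e=fit(p,m,"strip",[(.46,-.02,np.radians(-6)),(.46,-.05,0.)])
    print("strip",pin,x.round(4),np.degrees(x[2]).round(2),round(e,3))
    for i,y in zip((4,3,2,1),(.093,.031,-.031,-.093)): print(" clip",i,T(x,np.array([[0,y,.09]]))[0].round(4))
    if pin==92:
        for P in M: cv2.polylines(ov,[cv2.convexHull(proj(p,T(x,P)).round().astype(np.int32))],1,(0,255,255),1)
for k in range(6):
    for d in arm.trace(p,"carton1"):
        print(np.round(d["at"]),d["score"])
        if np.hypot(*(np.array(d["at"])-[222,241]))<15:
            c=unp(p,d["at"],.07)
            x,e=fit(p,d["pixels"],"carton",[(c[0],c[1],t) for t in np.radians([-30,0,30])])
            print("white",x[:2].round(4),np.degrees(x[2]).round(1),e); k=99
            for P in MODELS["carton"]: cv2.polylines(ov,[cv2.convexHull(proj(p,T(x,P)).round().astype(np.int32))],1,(0,255,255),1)
    if k==99: break
    p=pic("top")
q=dict(p); q["frame"]=ov; crop(q,190,200,430,330,"ov2");crop(q,400,180,600,310,"ov3")
E
```

```text
rail [ 0.543  -0.3524 -0.121 ] -6.932063445683645 [[-0.1, -0.3], [-0.0, -0.7], [-0.1, -0.5], [-0.4, 0.3], [-0.4, 0.5], [0.3, -0.2], [0.6, 0.9]]
peg 1 [[ 0.5527 -0.273   0.192 ]]
peg 2 [[ 0.543  -0.3524  0.192 ]]
peg 3 [[ 0.5334 -0.4319  0.192 ]]
strip 84 [ 0.4583 -0.0226 -0.1608] -9.21 0.659
 clip 4 [0.4732 0.0692 0.09  ]
 clip 3 [0.4633 0.008  0.09  ]
 clip 2 [ 0.4533 -0.0532  0.09  ]
 clip 1 [ 0.4434 -0.1144  0.09  ]
strip 88 [ 0.4582 -0.0229 -0.1611] -9.23 0.659
 clip 4 [0.4731 0.0689 0.09  ]
 clip 3 [0.4632 0.0077 0.09  ]
 clip 2 [ 0.4532 -0.0535  0.09  ]
 clip 1 [ 0.4433 -0.1147  0.09  ]
strip 92 [ 0.4581 -0.0228 -0.1603] -9.18 0.659
 clip 4 [0.4729 0.069  0.09  ]
 clip 3 [0.463  0.0078 0.09  ]
 clip 2 [ 0.4531 -0.0534  0.09  ]
 clip 1 [ 0.4432 -0.1146  0.09  ]
strip 96 [ 0.458  -0.0226 -0.1591] -9.12 0.659
 clip 4 [0.4727 0.0692 0.09  ]
 clip 3 [0.4629 0.008  0.09  ]
 clip 2 [ 0.4531 -0.0532  0.09  ]
 clip 1 [ 0.4433 -0.1144  0.09  ]
[332. 211.] 0.92
[383. 228.] 0.82
[278. 226.] 0.79
[344. 287.] 0.7
[224. 243.] 0.57
white [0.575  0.3058] -13.1 0.04316704725101006
[319. 161.] 0.49
```

View pics/ov2.png

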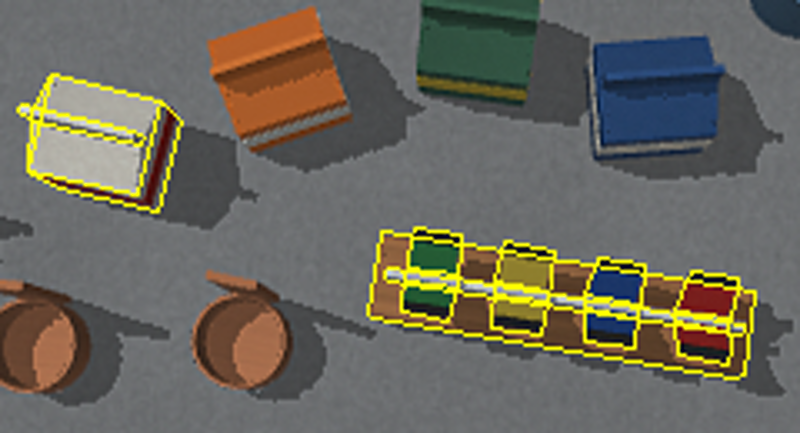

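View pics/ov3.png

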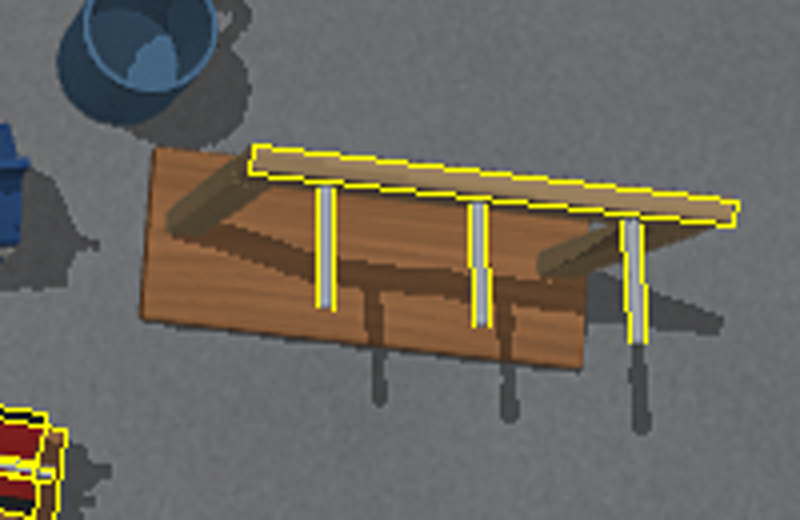

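```bash
python3 - <<'E'
from fit import *
p=pic("top")
m=np.zeros((480,640),bool)
for n in ("strip","clip1"):
    for d in arm.trace(p,n):
        a=d["at"]
        if d["score"]>.5 and 300<a[0]<420 and 265<a[1]<310: m|=d["pixels"]; print(n,np.round(a),d["pixels"].sum())
m[:265]=0; m[:,:295]=0; m[320:]=0; m[:,425:]=0
m=cv2.morphologyEx(m.astype(np.uint8),cv2.MORPH_CLOSE,np.ones((3,3)))>0
for pin in (84,88,92,96,100):
    M=[box(-30,30,-135,135,0,48),box(-2.5,2.5,-125,125,48,84)]
    for y in (-93,-31,31,93):
        for s in (-1,1): M.append(np.vstack([box(-4,4,y-18,y+18,pin-5,pin+5),box(s*20,s*28,y-16,y+16,pin+32,pin+38)]))
    MODELS["strip"]=M
    x,e=fit(p,m,"strip",[(.458,-.023,np.radians(-9))])
    print("strip",pin,x.round(4),np.degrees(x[2]).round(2),round(e,4))
    for i,y in zip((4,3,2,1),(.093,.031,-.031,-.093)): print(" clip",i,T(x,np.array([[0,y,.09]]))[0].round(4))
    if pin==92:
        ov=p["frame"].copy()
        ov[m]=ov[m]//2+[0,60,0]
        for P in M: cv2.polylines(ov,[cv2.convexHull(proj(p,T(x,P)).round().astype(np.int32))],1,(0,255,255),1)
q=dict(p); q["frame"]=ov; crop(q,290,250,430,320,"ov4")
E
```

```text
strip [356. 291.] 1489
clip1 [402. 294.] 366
clip1 [321. 283.] 376
clip1 [374. 288.] 365
clip1 [345. 288.] 367
strip 84 [ 0.4584 -0.0233 -0.1598] -9.15 0.0505
 clip 4 [0.4732 0.0685 0.09  ]
 clip 3 [0.4633 0.0073 0.09  ]
 clip 2 [ 0.4535 -0.0539  0.09  ]
 clip 1 [ 0.4436 -0.1151  0.09  ]
strip 88 [ 0.4581 -0.0233 -0.1591] -9.12 0.0509
 clip 4 [0.4728 0.0685 0.09  ]
 clip 3 [0.463  0.0073 0.09  ]
 clip 2 [ 0.4532 -0.0539  0.09  ]
 clip 1 [ 0.4434 -0.1151  0.09  ]
strip 92 [ 0.4579 -0.0233 -0.1593] -9.13 0.0525
 clip 4 [0.4727 0.0685 0.09  ]
 clip 3 [0.4628 0.0073 0.09  ]
 clip 2 [ 0.453  -0.0539  0.09  ]
 clip 1 [ 0.4432 -0.1151  0.09  ]
strip 96 [ 0.4576 -0.0233 -0.1611] -9.23 0.0556
 clip 4 [0.4726 0.0685 0.09  ]
 clip 3 [0.4626 0.0073 0.09  ]
 clip 2 [ 0.4527 -0.0539  0.09  ]
 clip 1 [ 0.4427 -0.1151  0.09  ]
strip 100 [ 0.4577 -0.0227 -0.1575] -9.03 0.0581
 clip 4 [0.4723 0.0691 0.09  ]
 clip 3 [0.4626 0.0079 0.09  ]
 clip 2 [ 0.4528 -0.0533  0.09  ]
 clip 1 [ 0.4431 -0.1145  0.09  ]
```

View pics/ov4.png

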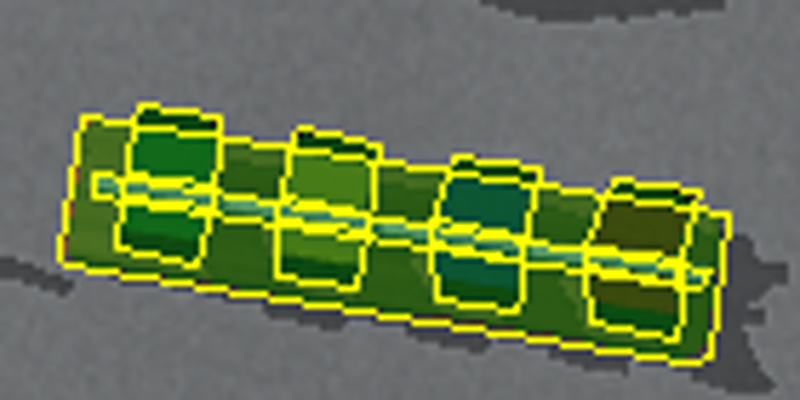

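Call:
servo_tool(
  plan=[
    [[2, 4, 0], [0, 0, 6]],
    [[4, 8.5, 0], [0, 0, 14]],
    [[6, 13, 0], [0, 0, 22]],
    [[8, 17.5, 0], [0, 0, 30]],
    [[10, 22, 0], [0, 0, 38]],
    [[12, 26.5, 0], [0, 0, 46]],
    [[14, 31, 0], [0, 0, 54]],
    [[16, 35.5, 0], [0, 0, 60]],
    [[18, 40, 0], [0, 0, 64.3]],
    [[20, 44.5, 0], [0, 0, 64.3]],
    [[22, 49, 0], [0, 0, 64.3]],
    [[23, 51, 0], [0, 0, 64.3]],
  ],
  grip=0.85,
  squeeze=20,
)

```text
clock: 3.15
position: [0.4094, -0.0849, 0.2274]
ee_rot: [1.324, 1.131, -1.321]
force: [1.2, -0.2, 0.3]
width: 0.848
```

```bash
python3 -c "
from h import *
st()
p=pic('side','s1')"
```

```text
t 3.15 pos [ 0.4094 -0.0849  0.2274] toolx [ 0.002  0.001 -1.   ] tooly [ 0.988 -0.155  0.002] yaw_y -8.9 F [ 1.2 -0.2  0.3] w 78.0 q [ 0.57  0.14 -0.54  2.01  0.08  1.01 -0.17]
```

View pics/s1.png

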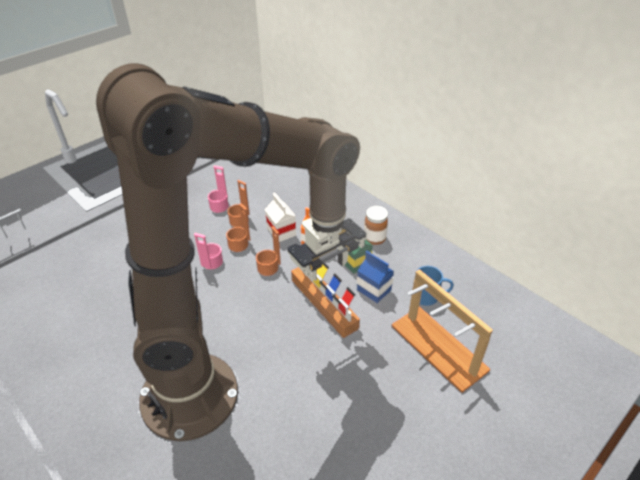

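Call:
servo_tool(
  plan=[
    [[2, 4.5, 0], [0, 0, 0]],
    [[4, 9, 0], [0, 0, 0]],
    [[6, 13.5, 0], [0, 0, 0]],
    [[6.4, 15.3, -1], [0, 0, -0.2]],
    [[6.4, 15.3, -4], [0, 0, -0.2]],
    [[6.4, 15.3, -6], [0, 0, -0.2]],
    [[6.4, 15.3, -7], [0, 0, -0.2]],
    [[6.4, 15.3, -7], [0, 0, -0.2]],
  ],
)

```text
clock: 4.0
position: [0.4738, 0.0693, 0.1565]
ee_rot: [1.325, 1.131, -1.323]
force: [0.1, -0.0, -0.2]
width: 0.848
```

```bash
python3 -c "
from h import *
st()
p=pic('side');crop(p,240,180,420,340,'s2')"
```

```text
t 4.0 pos [0.4738 0.0693 0.1565] toolx [ 0.001  0.001 -1.   ] tooly [ 0.988 -0.156  0.   ] yaw_y -9.0 F [ 0.1 -0.  -0.2] w 78.0 q [ 0.23  0.35 -0.61  1.97  0.25  0.9  -0.67]
```

View pics/s2.png

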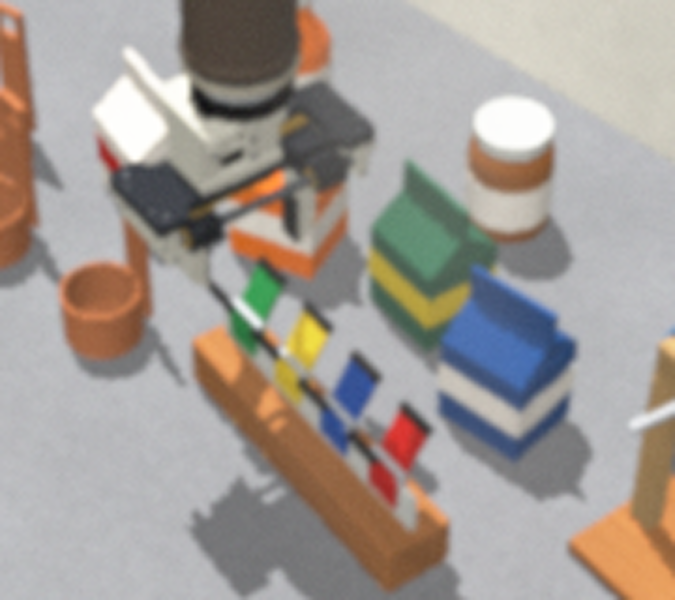

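Call:
servo_tool(
  plan=[
    [[-0.1, -0.1, -2], [0, 0, 0]],
    [[-0.1, -0.1, -4], [0, 0, 0]],
    [[-0.1, -0.1, -5], [0, 0, 0]],
    [[-0.1, -0.1, -5.1], [0, 0, 0]],
    [[-0.1, -0.1, -5.1], [0, 0, 0]],
  ],
)

```text
clock: 4.55
position: [0.474, 0.0687, 0.1073]
ee_rot: [1.327, 1.13, -1.321]
force: [-0.0, -0.1, 0.4]
width: 0.85
```

Call:
servo_tool(
  plan=[
    [[0, 0, 0], [0, 0, 0]],
    [[0, 0, 0], [0, 0, 0]],
    [[0, 0, 0], [0, 0, 0]],
    [[0, 0, 0], [0, 0, 0]],
    [[0, 0, 0], [0, 0, 0]],
    [[0, 0, 0], [0, 0, 0]],
  ],
  grip=0.435,
  squeeze=20,
)

```text
clock: 5.15
position: [0.4763, 0.0688, 0.109]
ee_rot: [1.33, 1.127, -1.318]
force: [2.1, -2.7, 15.1]
width: 0.442
```

```bash
python3 -c "
from h import *
st()
p=pic('side');crop(p,240,180,420,340,'s3');p=pic('top');crop(p,280,230,430,330,'t3');st()"
```

```text
t 5.15 pos [0.4763 0.0688 0.109 ] toolx [ 0.008  0.002 -1.   ] tooly [ 0.988 -0.157  0.007] yaw_y -9.03 F [ 2.1 -2.7 15.1] w 40.6 q [ 0.2   0.41 -0.58  2.03  0.32  0.78 -0.73]
t 5.25 pos [0.4764 0.0688 0.1091] toolx [ 0.008  0.002 -1.   ] tooly [ 0.988 -0.157  0.007] yaw_y -9.04 F [ 0.8 -2.9 17.4] w 40.2 q [ 0.2   0.41 -0.58  2.03  0.32  0.78 -0.73]
```

View pics/s3.png

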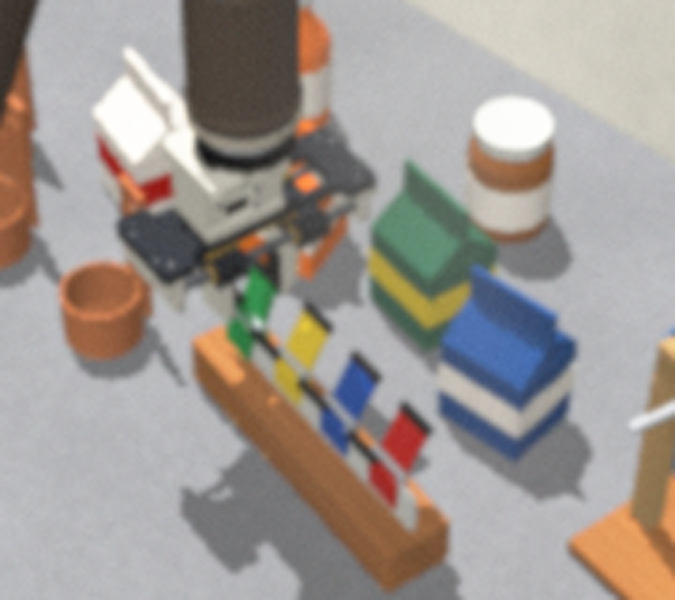

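Call:
servo_tool(
  plan=[
    [[0, 0, 1], [0, 0, 0]],
    [[0, 0, 2.5], [0, 0, 0]],
    [[0, 0, 5], [0, 0, 0]],
    [[0, 0, 8], [0, 0, 0]],
    [[0, 0, 11], [0, 0, 0]],
    [[0, 0, 11.5], [0, 0, 0]],
    [[0, 0, 11.5], [0, 0, 0]],
  ],
)

```text
clock: 5.95
position: [0.4768, 0.0688, 0.225]
ee_rot: [1.331, 1.125, -1.316]
force: [0.6, 0.3, -0.8]
width: 0.434
```

```bash
python3 -c "
from h import *
st()
p=pic('side');crop(p,220,140,420,300,'s4');p=pic('top');crop(p,180,180,430,330,'t4');st()"
```

```text
t 5.95 pos [0.4768 0.0688 0.225 ] toolx [ 0.01   0.002 -1.   ] tooly [ 0.987 -0.157  0.009] yaw_y -9.05 F [ 0.6  0.3 -0.8] w 39.9 q [ 0.27  0.27 -0.64  1.88  0.18  1.04 -0.6 ]
t 6.05 pos [0.4757 0.0684 0.2233] toolx [ 0.007  0.001 -1.   ] tooly [ 0.988 -0.157  0.006] yaw_y -9.05 F [ 0.8 -0.5 -0.7] w 40.2 q [ 0.27  0.27 -0.64  1.88  0.18  1.04 -0.6 ]
```

View pics/s4.png

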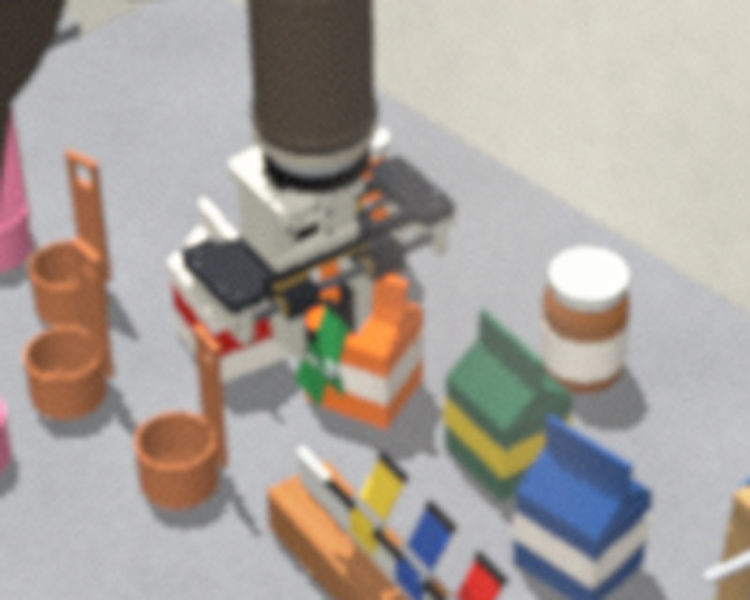

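View pics/t4.png

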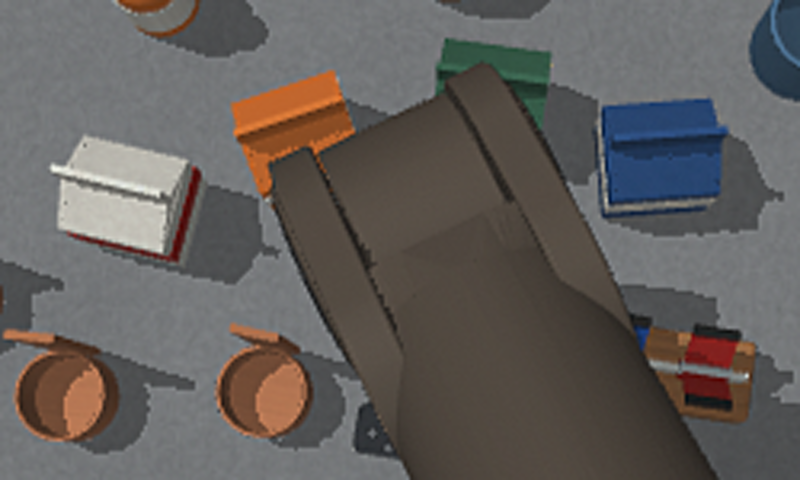

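Call:
servo_tool(
  plan=[
    [[1.5, 3, 0], [0, 0, -1]],
    [[3.2, 7.5, 0], [0, 0, -2]],
    [[5, 12, 0], [0, 0, -3]],
    [[7, 16.5, 0], [0, 0, -4]],
    [[9, 21, 0], [0, 0, -4.1]],
    [[9.9, 23.7, 0], [0, 0, -4.1]],
    [[9.9, 23.7, 0], [0, 0, -4.1]],
    [[9.9, 23.7, 0], [0, 0, -4.1]],
    [[9.9, 23.7, 0], [0, 0, -4.1]],
  ],
)

```text
clock: 6.95
position: [0.5745, 0.3037, 0.2222]
ee_rot: [1.379, 1.087, -1.373]
force: [-1.0, 0.6, 0.2]
width: 0.436
```

```bash
python3 -c "
from h import *
st()
p=pic('side');crop(p,220,140,420,300,'s5')
print(proj(p,[[.575,.3058,.14],[.575,.3058,.125]]));st()"
```

```text
t 6.95 pos [0.5745 0.3037 0.2222] toolx [ 0.005 -0.001 -1.   ] tooly [ 0.974 -0.228  0.005] yaw_y -13.21 F [-1.   0.6  0.2] w 40.1 q [-0.19  0.55 -0.6   1.48  0.33  1.21 -1.07]
[[279.23139885 199.93438216]
 [279.49875724 203.54859695]]
t 7.0 pos [0.5747 0.3035 0.2226] toolx [ 0.006 -0.001 -1.   ] tooly [ 0.973 -0.229  0.006] yaw_y -13.24 F [ 0.1 -0.2 -0.8] w 40.1 q [-0.19  0.55 -0.6   1.48  0.33  1.21 -1.07]
```

View pics/s5.png

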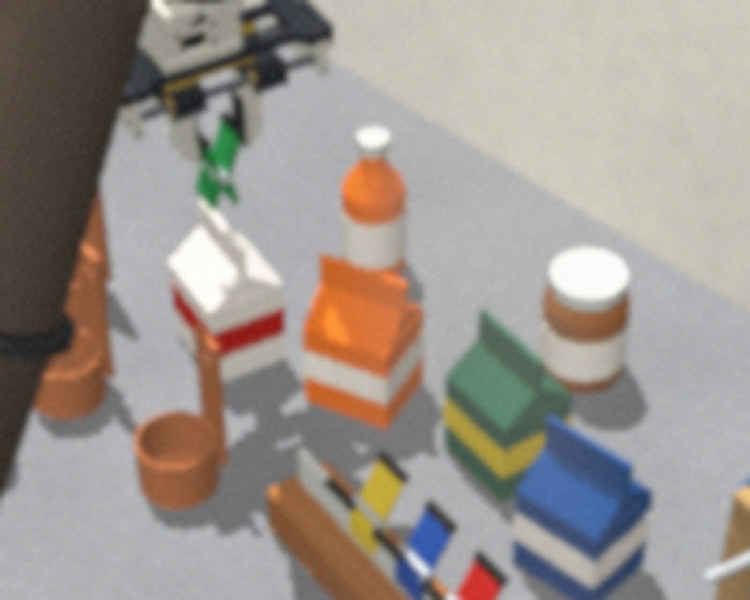

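Call:
servo_tool(
  plan=[
    [[0, 0.2, -1.5], [0, 0, 0]],
    [[0, 0.2, -3], [0, 0, 0]],
    [[0, 0.2, -4], [0, 0, 0]],
    [[0, 0.2, -5], [0, 0, 0]],
    [[0, 0.2, -5.6], [0, 0, 0]],
    [[0, 0.2, -5.6], [0, 0, 0]],
    [[0, 0.2, -5.6], [0, 0, 0]],
  ],
)

```text
clock: 7.7
position: [0.5746, 0.3056, 0.1666]
ee_rot: [1.38, 1.087, -1.373]
force: [0.6, -0.3, -2.0]
width: 0.435
```

```bash
python3 -c "
from h import *
st()
p=pic('side');crop(p,220,140,420,300,'s6')"
```

```text
t 7.7 pos [0.5746 0.3056 0.1666] toolx [ 0.006 -0.001 -1.   ] tooly [ 0.973 -0.229  0.006] yaw_y -13.23 F [ 0.6 -0.3 -2. ] w 40.0 q [-0.2   0.6  -0.59  1.55  0.36  1.1  -1.1 ]
```

View pics/s6.png

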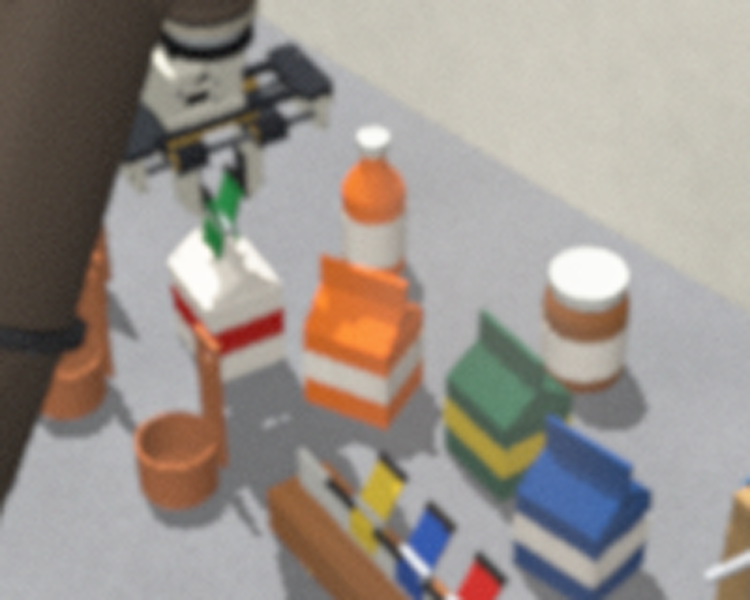

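Call:
servo_tool(
  plan=[
    [[0, 0, -0.2], [0, 0, 0]],
    [[0, 0, -0.2], [0, 0, 0]],
    [[0, 0, -0.2], [0, 0, 0]],
  ],
)

```text
clock: 8.05
position: [0.5749, 0.3059, 0.1652]
ee_rot: [1.381, 1.086, -1.372]
force: [0.8, -0.4, 1.8]
width: 0.436
```

Call:
servo_tool(
  plan=[
    [[0, 0, 0], [0, 0, 0]],
    [[0, 0, 0], [0, 0, 0]],
    [[0, 0, 0], [0, 0, 0]],
    [[0, 0, 0], [0, 0, 0]],
    [[0, 0, 1], [0, 0, 0]],
    [[0, 0, 3], [0, 0, 0]],
    [[0, 0, 6], [0, 0, 0]],
    [[0, 0, 7], [0, 0, 0]],
  ],
  grip=0.8,
)

```text
clock: 8.85
position: [0.5757, 0.3071, 0.2391]
ee_rot: [1.385, 1.087, -1.368]
force: [1.2, 0.3, 0.5]
width: 0.802
```

```bash
python3 -c "
from h import *
st()
p=pic('side');crop(p,220,140,420,300,'s7');p=pic('top');crop(p,180,180,430,330,'t7')"
```

```text
t 8.85 pos [0.5757 0.3071 0.2391] toolx [ 0.01   0.003 -1.   ] tooly [ 0.973 -0.229  0.009] yaw_y -13.22 F [1.2 0.3 0.5] w 73.8 q [-0.19  0.54 -0.61  1.45  0.32  1.24 -1.06]
```

View pics/s7.png

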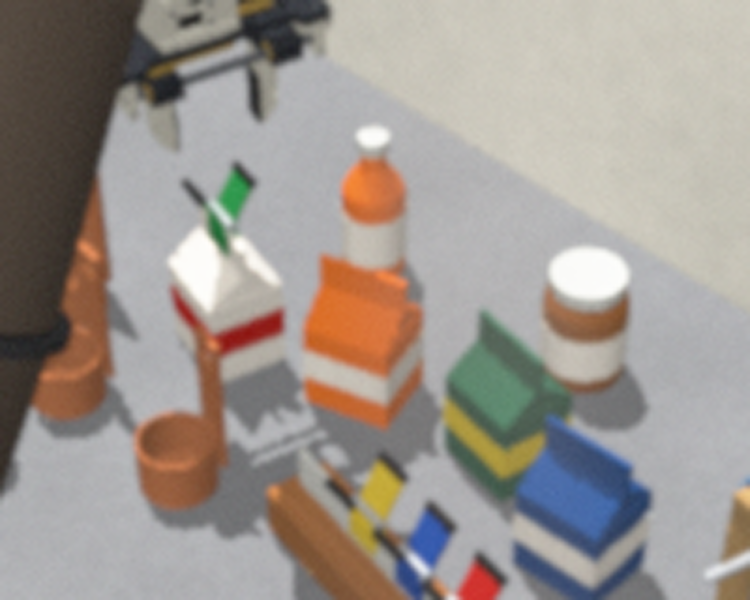

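View pics/t7.png

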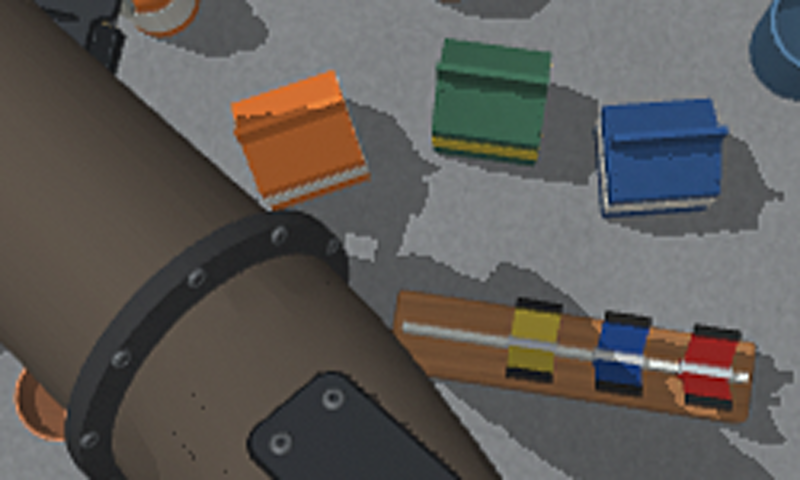

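Call:
servo_tool(
  plan=[
    [[-1.2, -3, 0], [0, 0, 0]],
    [[-2.7, -7.5, 0], [0, 0, 1]],
    [[-4.5, -12, 0], [0, 0, 2]],
    [[-6.2, -16.5, 0], [0, 0, 3]],
    [[-8, -21, 0], [0, 0, 4.1]],
    [[-9.6, -25.5, 0], [0, 0, 4.1]],
    [[-11.2, -29, -1], [0, 0, 4.1]],
    [[-11.2, -30, -4], [0, 0, 4.1]],
    [[-11.2, -30, -7], [0, 0, 4.1]],
    [[-11.2, -30, -8.5], [0, 0, 4.1]],
    [[-11.2, -30, -9], [0, 0, 4.1]],
    [[-11.2, -30, -9], [0, 0, 4.1]],
  ],
)

```text
clock: 10.15
position: [0.4628, 0.0068, 0.1467]
ee_rot: [1.331, 1.127, -1.318]
force: [-0.2, -0.1, 0.4]
width: 0.8
```

```bash
python3 -c "
from h import *
st()"
```

```text
t 10.15 pos [0.4628 0.0068 0.1467] toolx [ 0.007  0.003 -1.   ] tooly [ 0.987 -0.158  0.007] yaw_y -9.1 F [-0.2 -0.1  0.4] w 73.6 q [ 0.36  0.33 -0.61  2.02  0.25  0.85 -0.54]
```

Call:
servo_tool(
  plan=[
    [[0, 0.05, -2], [-0.2, 0.4, 0]],
    [[0, 0.05, -3.5], [-0.2, 0.4, 0]],
    [[0, 0.05, -4], [-0.2, 0.4, 0]],
    [[0, 0.05, -4], [-0.2, 0.4, 0]],
  ],
)

```text
clock: 10.55
position: [0.4628, 0.0075, 0.1069]
ee_rot: [1.325, 1.129, -1.325]
force: [-0.5, 0.3, 1.3]
width: 0.798
```

Call:
servo_tool(
  plan=[
    [[0, 0, 0], [0, 0, 0]],
    [[0, 0, 0], [0, 0, 0]],
    [[0, 0, 0], [0, 0, 0]],
    [[0, 0, 0], [0, 0, 0]],
    [[0, 0, 0], [0, 0, 0]],
    [[0, 0, 1], [0, 0, 0]],
    [[0, 0, 3], [0, 0, 0]],
    [[0, 0, 6], [0, 0, 0]],
    [[0, 0, 9], [0, 0, 0]],
    [[0, 0, 12], [0, 0, 0]],
    [[0, 0, 12], [0, 0, 0]],
  ],
  grip=0.435,
)

```text
clock: 11.65
position: [0.4646, 0.0081, 0.2307]
ee_rot: [1.328, 1.125, -1.32]
force: [-0.3, 0.5, -1.0]
width: 0.433
```

```bash
python3 - <<'E'
from fit import *
st()
p=pic('top'); d=[d for d in arm.trace(p,"carton1")]
for d in d: print(np.round(d["at"]),round(d["score"],2),d["pixels"].sum())
crop(p,180,180,430,330,'t8')
p=pic('side');crop(p,220,140,420,300,'s8')
E
```

```text
t 11.65 pos [0.4646 0.0081 0.2307] toolx [ 0.006 -0.001 -1.   ] tooly [ 0.987 -0.158  0.006] yaw_y -9.07 F [-0.3  0.5 -1. ] w 39.9 q [ 0.41  0.23 -0.64  1.91  0.16  1.05 -0.46]
[229. 246.] 0.95 1066
[274. 223.] 0.59 1278
[331. 208.] 0.58 1161
[399. 220.] 0.51 179
```

View pics/s8.png

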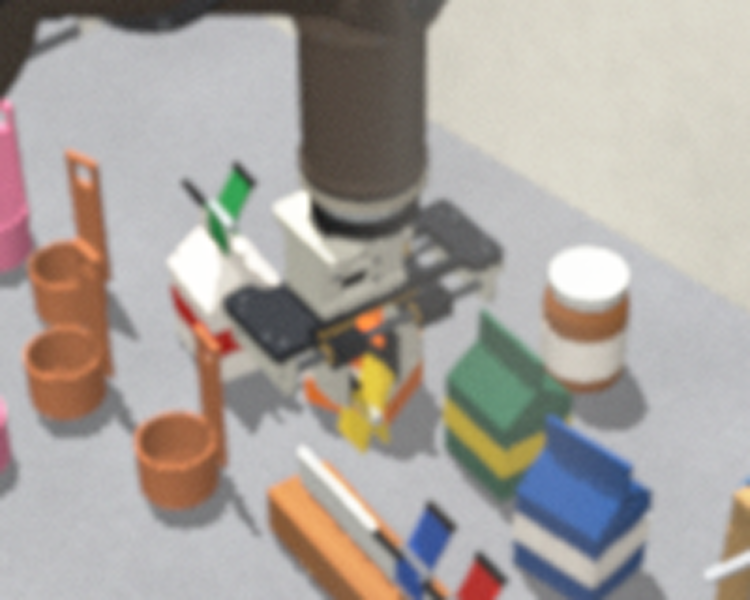

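View pics/t8.png

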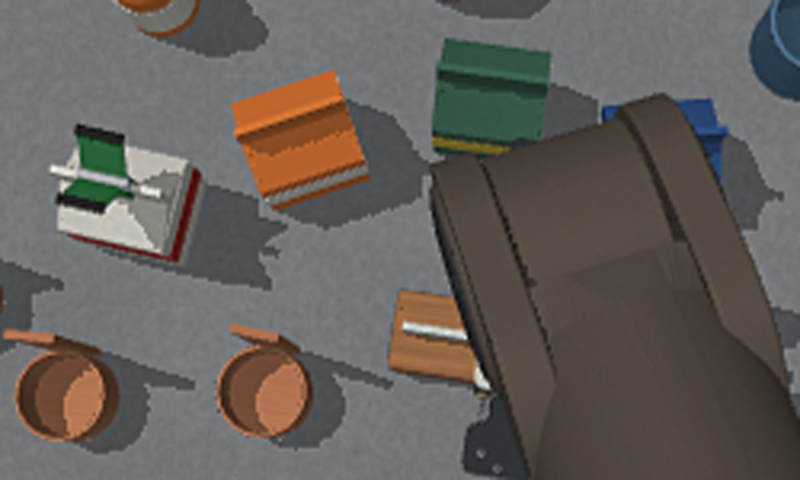

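Call:
servo_tool(
  plan=[
    [[2.5, 2.8, 0], [0, 0, 6]],
    [[5.5, 6, 0], [0, 0, 13]],
    [[8.5, 9.3, 0], [0, 0, 20]],
    [[11.5, 12.6, 0], [0, 0, 26]],
    [[14.5, 16, 0], [0, 0, 27.3]],
    [[15.7, 17.1, 0], [0, 0, 27.3]],
    [[15.7, 17.1, 0], [0, 0, 27.3]],
    [[15.7, 17.1, 0], [0, 0, 27.3]],
    [[15.7, 17.1, 0], [0, 0, 27.3]],
  ],
)

```text
clock: 12.7
position: [0.6184, 0.1769, 0.2257]
ee_rot: [0.97, 1.342, -0.975]
force: [-0.4, -0.4, -0.4]
width: 0.435
```

```bash
python3 - <<'E'
from fit import *
st()
p=pic('side');crop(p,220,140,420,300,'s9')
E
```

```text
t 12.7 pos [0.6184 0.1769 0.2257] toolx [-0.002 -0.002 -1.   ] tooly [ 0.95   0.312 -0.002] yaw_y 18.16 F [-0.4 -0.4 -0.4] w 40.0 q [ 0.07  0.56 -0.69  1.48  0.37  1.24 -0.35]
```

View pics/s9.png

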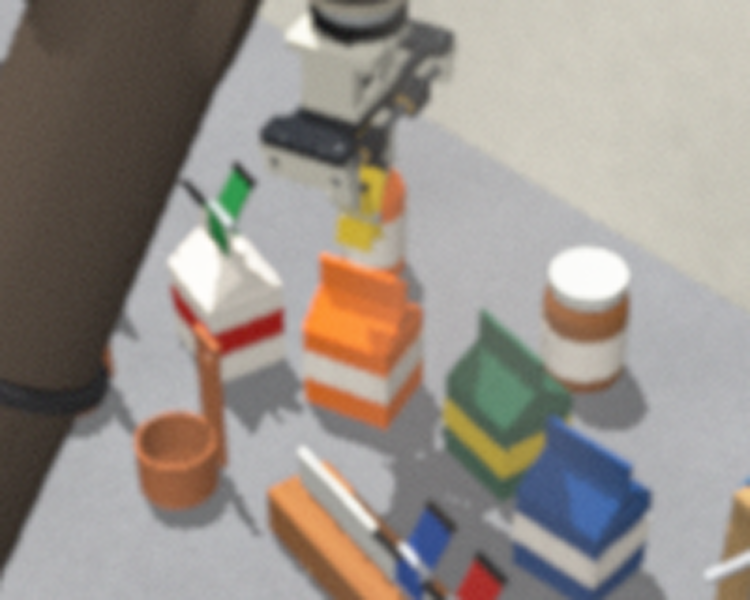

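Call:
servo_tool(
  plan=[
    [[0.3, 0.2, 0], [0, 0, 0]],
    [[0.3, 0.2, -1.5], [0, 0, 0]],
    [[0.3, 0.2, -3], [0, 0, 0]],
    [[0.3, 0.2, -4], [0, 0, 0]],
    [[0.3, 0.2, -5], [0, 0, 0]],
    [[0.3, 0.2, -6.1], [0, 0, 0]],
    [[0.3, 0.2, -6.1], [0, 0, 0]],
    [[0.3, 0.2, -6.1], [0, 0, 0]],
  ],
)

```text
clock: 13.55
position: [0.6216, 0.1789, 0.1647]
ee_rot: [0.971, 1.342, -0.975]
force: [1.1, 1.1, -0.8]
width: 0.434
```

```bash
python3 - <<'E'
from fit import *
st()
p=pic('side');crop(p,220,140,420,300,'s10')
E
```

```text
t 13.55 pos [0.6216 0.1789 0.1647] toolx [-0.001 -0.002 -1.   ] tooly [ 0.95   0.311 -0.002] yaw_y 18.15 F [ 1.1  1.1 -0.8] w 40.0 q [ 0.06  0.62 -0.67  1.55  0.41  1.12 -0.39]
```

View pics/s10.png

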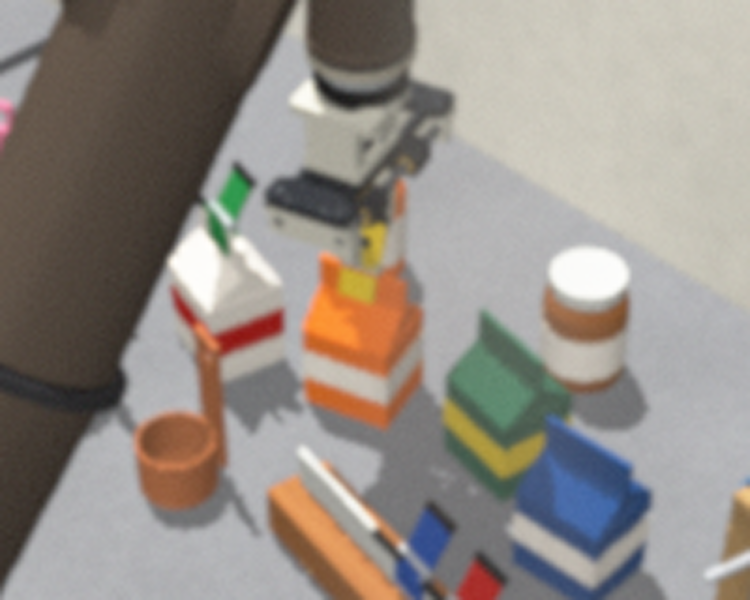

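Straddling the fin (front jaw visible in front of it, no contact force). Release and rise.

Call:
servo_tool(
  plan=[
    [[0, 0, 0], [0, 0, 0]],
    [[0, 0, 0], [0, 0, 0]],
    [[0, 0, 0], [0, 0, 0]],
    [[0, 0, 0], [0, 0, 0]],
    [[0, 0, 1], [0, 0, 0]],
    [[0, 0, 3], [0, 0, 0]],
    [[0, 0, 6], [0, 0, 0]],
    [[0, 0, 7], [0, 0, 0]],
  ],
  grip=0.8,
)

```text
clock: 14.4
position: [0.6226, 0.18, 0.2388]
ee_rot: [0.974, 1.34, -0.971]
force: [-0.2, 0.9, 0.7]
width: 0.797
```

Call:
servo_tool(
  plan=[
    [[-2, -3, 0], [0, 0, -4]],
    [[-4.5, -6.5, 0], [0, 0, -10]],
    [[-7, -10, 0], [0, 0, -17]],
    [[-9.5, -13, 0], [0, 0, -23]],
    [[-12, -16.5, 0], [0, 0, -27]],
    [[-14.5, -20, 0], [0, 0, -27.2]],
    [[-16.8, -23.3, 0], [0, 0, -27.2]],
    [[-16.8, -23.3, -2], [0, 0, -27.2]],
    [[-16.8, -23.3, -5], [0, 0, -27.2]],
    [[-16.8, -23.3, -8], [0, 0, -27.2]],
    [[-16.8, -23.3, -8], [0, 0, -27.2]],
  ],
)

```text
clock: 15.5
position: [0.4521, -0.0532, 0.1562]
ee_rot: [1.322, 1.131, -1.327]
force: [-1.1, 1.0, -0.0]
width: 0.798
```

```bash
python3 - <<'E'
from fit import *
st()
p=pic('side');crop(p,220,140,420,300,'s11')
p=pic('top');crop(p,180,180,430,330,'t11')
E
```

```text
t 15.5 pos [ 0.4521 -0.0532  0.1562] toolx [-0.003 -0.001 -1.   ] tooly [ 0.988 -0.157 -0.003] yaw_y -9.04 F [-1.1  1.  -0. ] w 73.4 q [ 0.49  0.31 -0.6   2.02  0.23  0.88 -0.39]
```

View pics/s11.png

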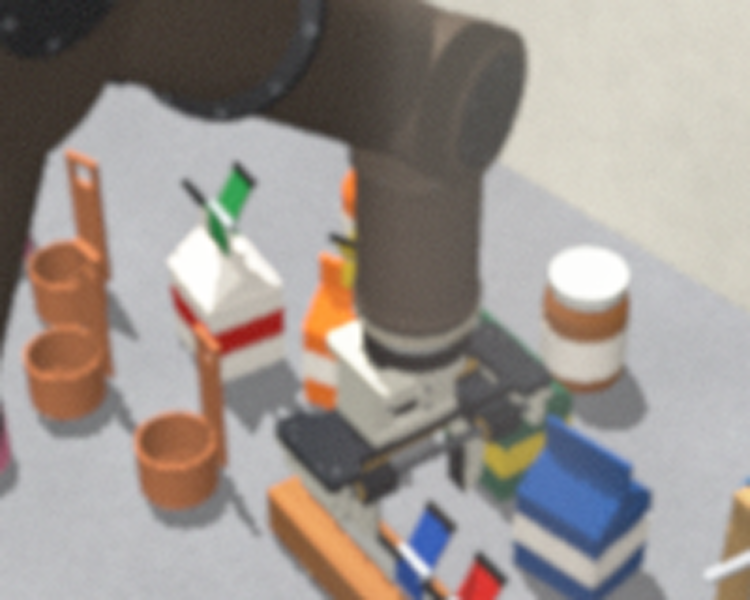

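View pics/t11.png

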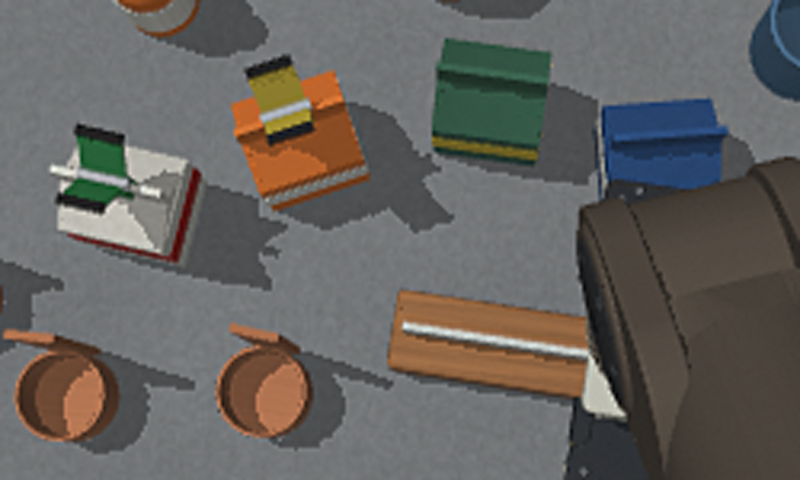

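Call:
servo_tool(
  plan=[
    [[0.1, -0.05, -2], [0, 0, 0]],
    [[0.1, -0.05, -4], [0, 0, 0]],
    [[0.1, -0.05, -4.9], [0, 0, 0]],
    [[0.1, -0.05, -4.9], [0, 0, 0]],
    [[0.1, -0.05, -4.9], [0, 0, 0]],
  ],
)

```text
clock: 16.1
position: [0.4563, -0.0531, 0.1114]
ee_rot: [1.325, 1.127, -1.322]
force: [-0.5, -0.5, 0.1]
width: 0.801
```

Call:
servo_tool(
  plan=[
    [[0, 0, 0], [0, 0, 0]],
    [[0, 0, 0], [0, 0, 0]],
    [[0, 0, 0], [0, 0, 0]],
    [[0, 0, 0], [0, 0, 0]],
    [[0, 0, 0], [0, 0, 0]],
    [[0, 0, 1], [0, 0, 0]],
    [[0, 0, 3], [0, 0, 0]],
    [[0, 0, 6], [0, 0, 0]],
    [[0, 0, 9], [0, 0, 0]],
    [[0, 0, 12], [0, 0, 0]],
    [[0, 0, 12], [0, 0, 0]],
  ],
  grip=0.435,
)

```text
clock: 17.2
position: [0.4585, -0.0528, 0.2353]
ee_rot: [1.327, 1.122, -1.317]
force: [0.1, 0.1, -0.9]
width: 0.435
```

```bash
python3 - <<'E'
from fit import *
st()
p=pic('top'); crop(p,180,180,430,330,'t12')
p=pic('side');crop(p,220,140,420,300,'s12')
E
```

```text
t 17.2 pos [ 0.4585 -0.0528  0.2353] toolx [ 0.01  -0.002 -1.   ] tooly [ 0.988 -0.156  0.01 ] yaw_y -8.99 F [ 0.1  0.1 -0.9] w 40.0 q [ 0.53  0.22 -0.63  1.91  0.15  1.05 -0.31]
```

View pics/s12.png

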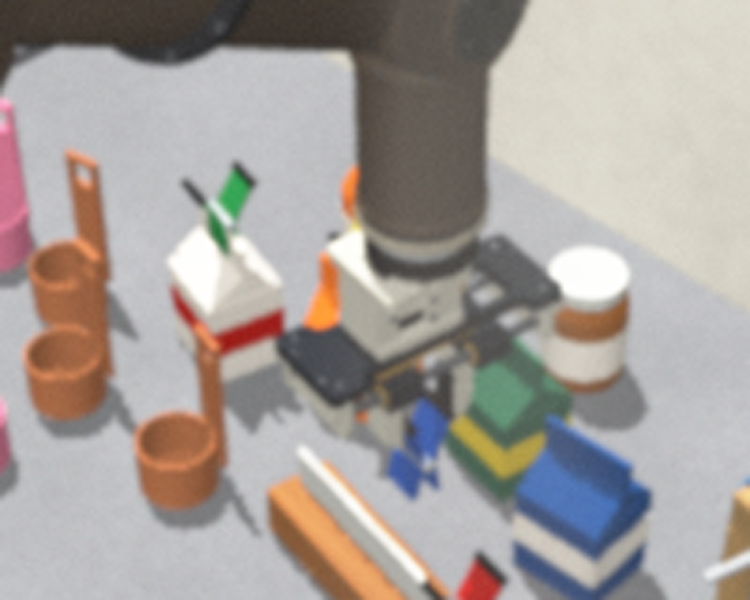

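View pics/t12.png

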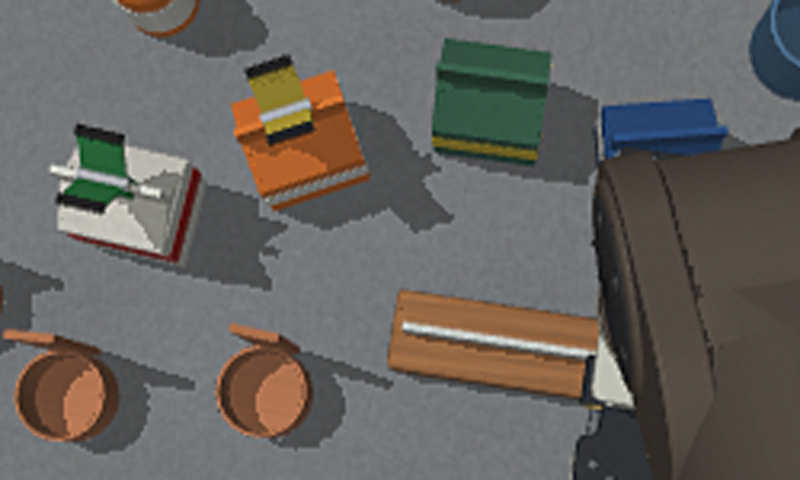

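Call:
servo_tool(
  plan=[
    [[3, 1.4, 0], [0, 0.3, 1.4]],
    [[7, 3.3, 0], [0, 0.6, 1.4]],
    [[11, 5.2, 0], [0, 0.6, 1.4]],
    [[15, 7, 0], [0, 0.6, 1.4]],
    [[18.5, 8.6, 0], [0, 0.6, 1.4]],
    [[19.2, 8.85, 0], [0, 0.6, 1.4]],
    [[19.2, 8.85, 0], [0, 0.6, 1.4]],
    [[19.2, 8.85, 0], [0, 0.6, 1.4]],
    [[19.2, 8.85, 0], [0, 0.6, 1.4]],
  ],
)

```text
clock: 18.2
position: [0.6473, 0.0343, 0.2317]
ee_rot: [1.301, 1.145, -1.313]
force: [0.8, -0.0, 0.4]
width: 0.436
```

```bash
python3 - <<'E'
from fit import *
st()
p=pic('side');crop(p,240,140,440,300,'s13')
E
```

```text
t 18.2 pos [0.6473 0.0343 0.2317] toolx [-0.007 -0.003 -1.   ] tooly [ 0.991 -0.133 -0.006] yaw_y -7.65 F [ 0.8 -0.   0.4] w 40.1 q [ 0.23  0.54 -0.59  1.46  0.31  1.24 -0.52]
```

View pics/s13.png

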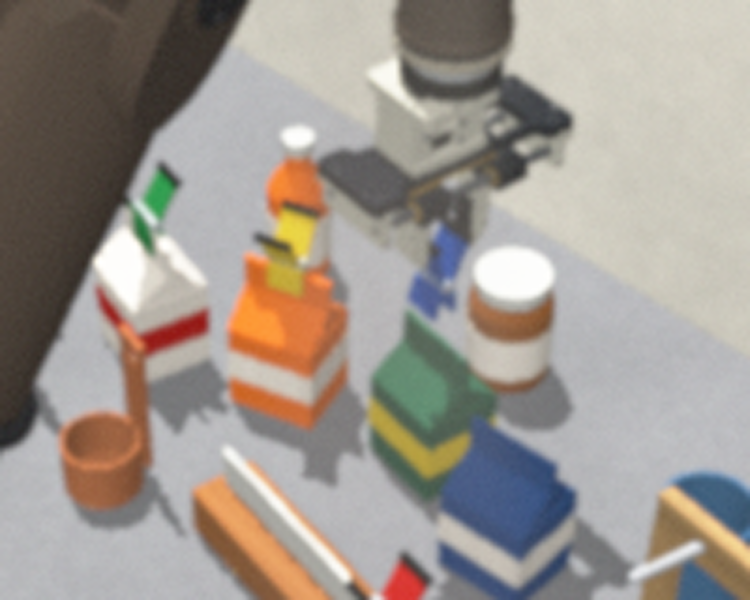

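Call:
servo_tool(
  plan=[
    [[0.3, 0.1, 0], [-0.1, -0.4, 0]],
    [[0.3, 0.1, -1.5], [-0.1, -0.4, 0]],
    [[0.3, 0.1, -3], [-0.1, -0.4, 0]],
    [[0.3, 0.1, -4.2], [-0.1, -0.4, 0]],
    [[0.3, 0.1, -5.4], [-0.1, -0.4, 0]],
    [[0.3, 0.1, -6.4], [-0.1, -0.4, 0]],
    [[0.3, 0.1, -6.4], [-0.1, -0.4, 0]],
    [[0.3, 0.1, -6.4], [-0.1, -0.4, 0]],
  ],
)

```text
clock: 19.05
position: [0.6503, 0.0353, 0.1676]
ee_rot: [1.303, 1.139, -1.309]
force: [0.6, 0.7, -0.7]
width: 0.438
```

```bash
python3 - <<'E'
from fit import *
st()
p=pic('side');crop(p,240,140,440,300,'s14')
E
```

```text
t 19.05 pos [0.6503 0.0353 0.1676] toolx [-0.    -0.005 -1.   ] tooly [ 0.991 -0.133  0.001] yaw_y -7.65 F [ 0.6  0.7 -0.7] w 40.3 q [ 0.22  0.6  -0.57  1.54  0.35  1.11 -0.56]
```

View pics/s14.png

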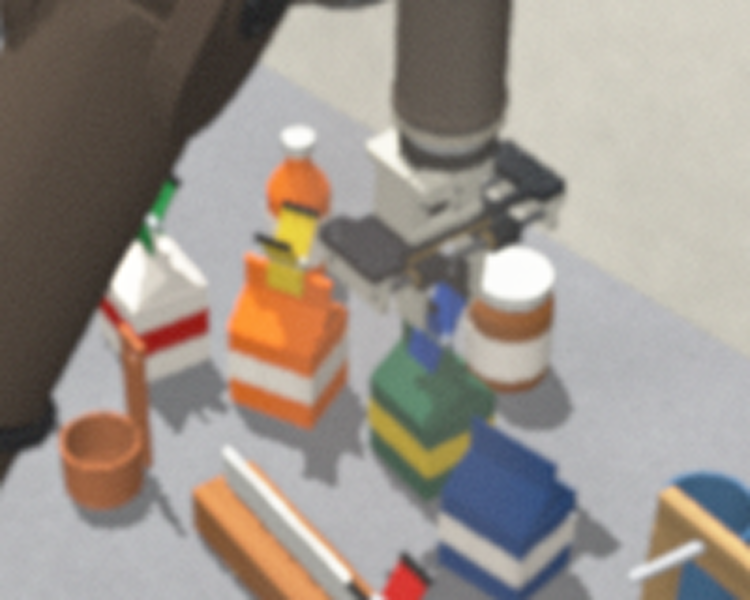

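Call:
servo_tool(
  plan=[
    [[0, 0, -0.2], [0, 0, 0]],
    [[0, 0, -0.3], [0, 0, 0]],
    [[0, 0, -0.3], [0, 0, 0]],
  ],
)

```text
clock: 19.4
position: [0.6505, 0.0353, 0.1651]
ee_rot: [1.304, 1.139, -1.308]
force: [0.5, -0.4, -0.1]
width: 0.438
```

Call:
servo_tool(
  plan=[
    [[0, 0, 0], [0, 0, 0]],
    [[0, 0, 0], [0, 0, 0]],
    [[0, 0, 0], [0, 0, 0]],
    [[0, 0, 0], [0, 0, 0]],
    [[0, 0, 1], [0, 0, 0]],
    [[0, 0, 3], [0, 0, 0]],
    [[0, 0, 6], [0, 0, 0]],
    [[0, 0, 7], [0, 0, 0]],
  ],
  grip=0.8,
)

```text
clock: 20.2
position: [0.6518, 0.0361, 0.239]
ee_rot: [1.307, 1.137, -1.304]
force: [0.9, 0.3, 0.4]
width: 0.797
```

```bash
python3 - <<'E'
from fit import *
st()
p=pic('side');crop(p,240,140,440,300,'s15')
E
```

```text
t 20.2 pos [0.6518 0.0361 0.239 ] toolx [ 0.005 -0.004 -1.   ] tooly [ 0.991 -0.133  0.006] yaw_y -7.65 F [0.9 0.3 0.4] w 73.3 q [ 0.23  0.54 -0.59  1.45  0.31  1.24 -0.52]
```

View pics/s15.png

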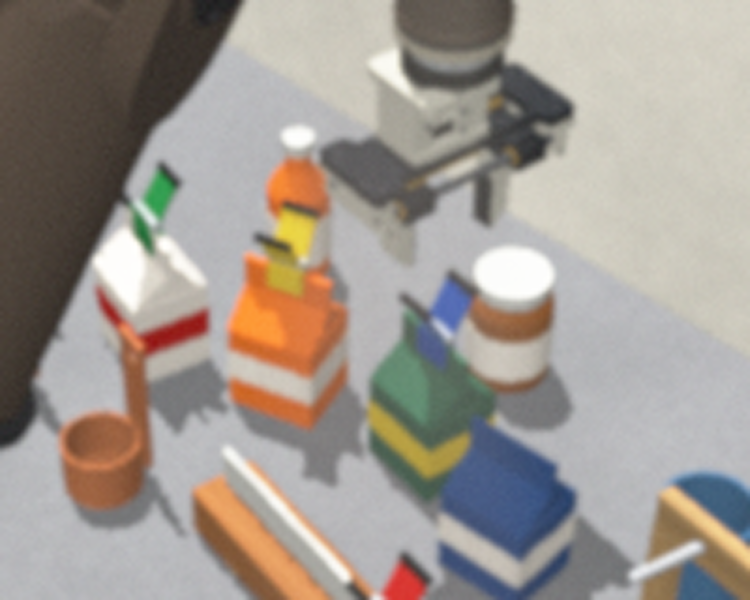

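Call:
servo_tool(
  plan=[
    [[-2.4, -1.7, 0], [0, 0.2, -1.4]],
    [[-6, -4.4, 0], [0, 0.2, -1.4]],
    [[-10, -7.2, 0], [0, 0.2, -1.4]],
    [[-14, -10, 0], [0, 0.2, -1.4]],
    [[-18, -13, 0], [0, 0.2, -1.4]],
    [[-20.8, -15.1, 0], [0, 0.2, -1.4]],
    [[-20.8, -15.1, -3], [0, 0.2, -1.4]],
    [[-20.8, -15.1, -6], [0, 0.2, -1.4]],
    [[-20.8, -15.1, -8.5], [0, 0.2, -1.4]],
    [[-20.8, -15.1, -8.5], [0, 0.2, -1.4]],
  ],
)

```text
clock: 21.25
position: [0.4415, -0.1148, 0.1516]
ee_rot: [1.321, 1.13, -1.328]
force: [0.0, -0.3, -0.1]
width: 0.799
```

```bash
python3 - <<'E'
from fit import *
st()
E
```

```text
t 21.25 pos [ 0.4415 -0.1148  0.1516] toolx [-0.003 -0.002 -1.   ] tooly [ 0.988 -0.157 -0.003] yaw_y -9.05 F [ 0.  -0.3 -0.1] w 73.5 q [ 0.62  0.32 -0.59  2.03  0.23  0.87 -0.26]
```

Call:
servo_tool(
  plan=[
    [[0.2, 0, -2], [0, -0.2, 0]],
    [[0.2, 0, -3.5], [0, -0.2, 0]],
    [[0.2, 0, -4.5], [0, -0.2, 0]],
    [[0.2, 0, -4.5], [0, -0.2, 0]],
    [[0.2, 0, -4.5], [0, -0.2, 0]],
  ],
)

```text
clock: 21.75
position: [0.4439, -0.1147, 0.1073]
ee_rot: [1.323, 1.128, -1.325]
force: [0.3, 0.2, -0.7]
width: 0.802
```

Call:
servo_tool(
  plan=[
    [[0, 0, 0], [0, 0, 0]],
    [[0, 0, 0], [0, 0, 0]],
    [[0, 0, 0], [0, 0, 0]],
    [[0, 0, 0], [0, 0, 0]],
    [[0, 0, 0], [0, 0, 0]],
    [[0, 0, 1], [0, 0, 0]],
    [[0, 0, 3], [0, 0, 0]],
    [[0, 0, 6], [0, 0, 0]],
    [[0, 0, 9], [0, 0, 0]],
    [[0, 0, 12], [0, 0, 0]],
    [[0, 0, 12], [0, 0, 0]],
  ],
  grip=0.435,
)

```text
clock: 22.85
position: [0.4458, -0.1147, 0.231]
ee_rot: [1.325, 1.123, -1.321]
force: [-0.0, 0.7, -0.4]
width: 0.433
```

```bash
python3 - <<'E'
from fit import *
st()
p=pic('top'); crop(p,180,180,430,330,'t16')
p=pic('side');crop(p,240,160,440,320,'s16')
E
```

```text
t 22.85 pos [ 0.4458 -0.1147  0.231 ] toolx [ 0.007 -0.004 -1.   ] tooly [ 0.988 -0.157  0.007] yaw_y -9.03 F [-0.   0.7 -0.4] w 39.9 q [ 0.67  0.22 -0.62  1.92  0.15  1.04 -0.18]
```

View pics/s16.png

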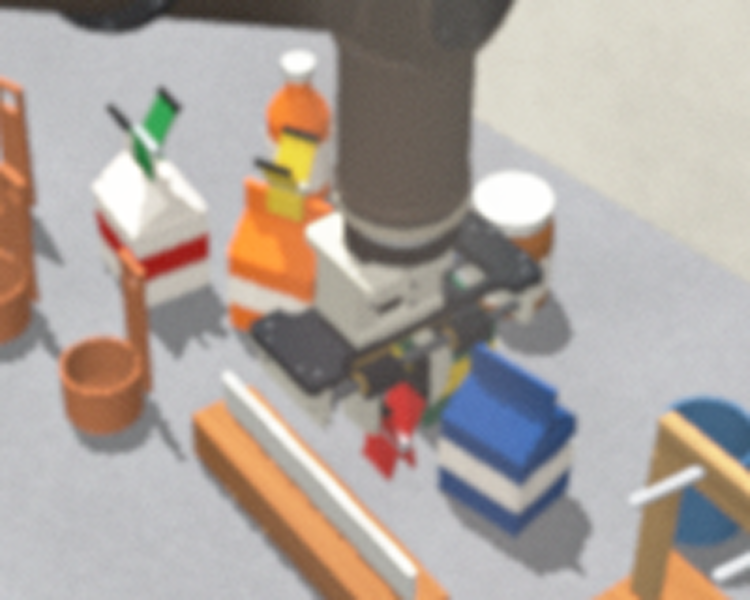

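View pics/t16.png

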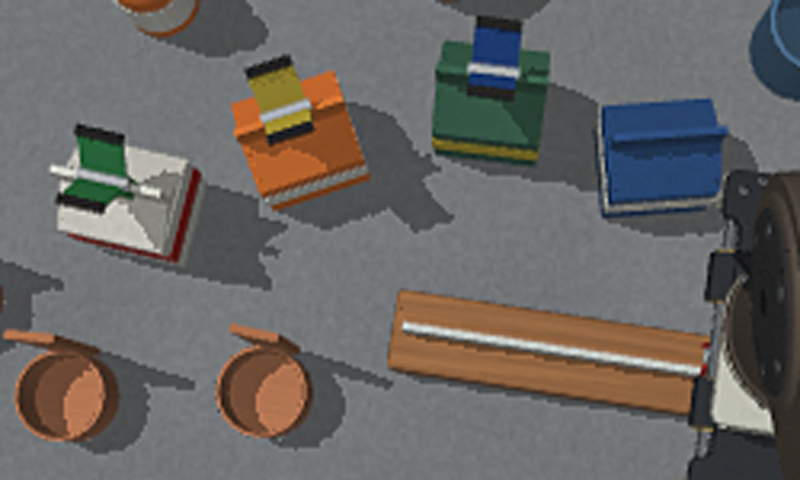

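Call:
servo_tool(
  plan=[
    [[3, 0.5, 0], [0, 0.2, 4]],
    [[7, 1.1, 0], [0, 0.2, 9]],
    [[11, 1.8, 0], [0, 0.2, 12]],
    [[15, 2.4, 0], [0, 0.2, 12]],
    [[16.2, 2.6, 0], [0, 0.2, 12]],
    [[16.2, 2.6, 0], [0, 0.2, 12]],
    [[16.2, 2.6, 0], [0, 0.2, 12]],
    [[16.2, 2.6, 0], [0, 0.2, 12]],
  ],
)

```text
clock: 23.75
position: [0.6044, -0.0893, 0.2273]
ee_rot: [1.168, 1.232, -1.175]
force: [-0.2, 0.1, -1.2]
width: 0.433
```

```bash
python3 - <<'E'
from fit import *
st()
p=pic('side');crop(p,260,160,460,320,'s17')
E
```

```text
t 23.75 pos [ 0.6044 -0.0893  0.2273] toolx [-0.002 -0.003 -1.   ] tooly [ 0.999  0.051 -0.003] yaw_y 2.92 F [-0.2  0.1 -1.2] w 39.8 q [ 0.48  0.49 -0.62  1.57  0.3   1.19 -0.16]
```

View pics/s17.png

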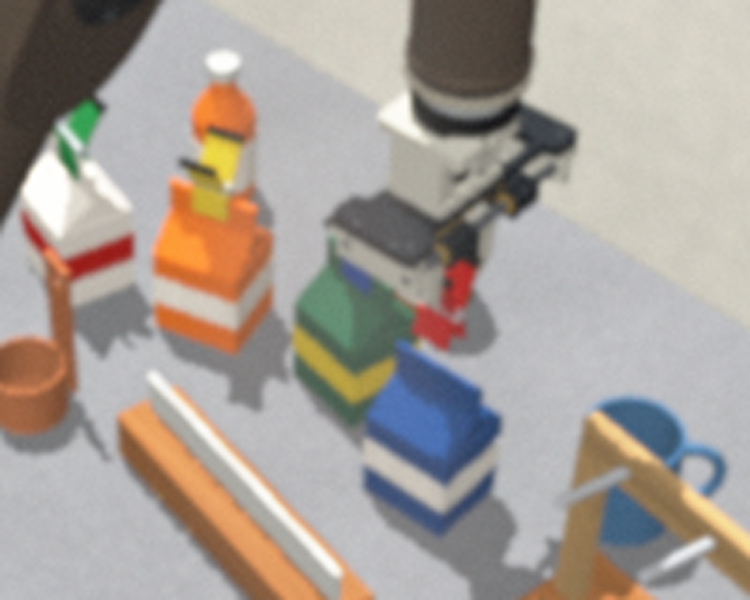

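Call:
servo_tool(
  plan=[
    [[0.2, 0.05, 0], [0, 0, 0]],
    [[0.2, 0.05, -1.5], [0, 0, 0]],
    [[0.2, 0.05, -3], [0, 0, 0]],
    [[0.2, 0.05, -4.2], [0, 0, 0]],
    [[0.2, 0.05, -5.4], [0, 0, 0]],
    [[0.2, 0.05, -6.2], [0, 0, 0]],
    [[0.2, 0.05, -6.2], [0, 0, 0]],
    [[0.2, 0.05, -6.2], [0, 0, 0]],
  ],
)

```text
clock: 24.6
position: [0.6066, -0.0888, 0.1653]
ee_rot: [1.168, 1.232, -1.175]
force: [1.2, -0.2, -0.5]
width: 0.435
```

```bash
python3 - <<'E'
from fit import *
st()
p=pic('side');crop(p,260,160,460,320,'s18')
E
```

```text
t 24.6 pos [ 0.6066 -0.0888  0.1653] toolx [-0.002 -0.003 -1.   ] tooly [ 0.999  0.051 -0.002] yaw_y 2.93 F [ 1.2 -0.2 -0.5] w 40.1 q [ 0.46  0.55 -0.6   1.64  0.35  1.07 -0.19]
```

View pics/s18.png

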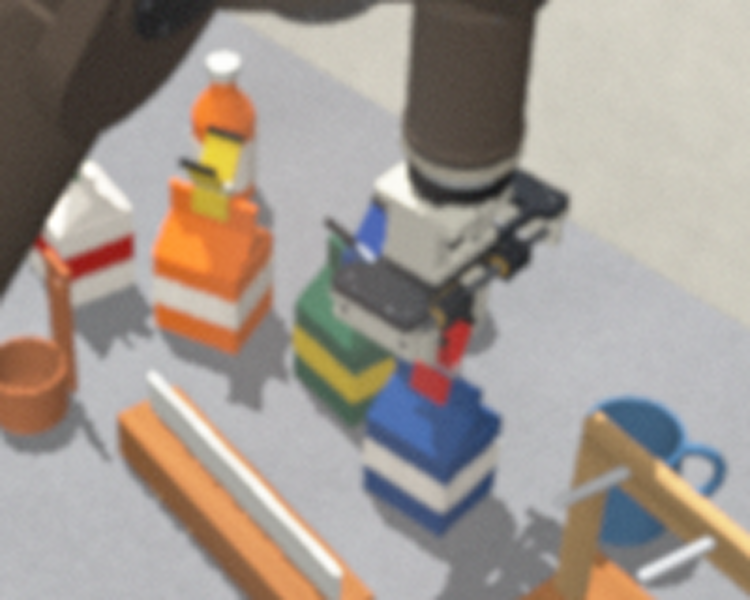

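Call:
servo_tool(
  plan=[
    [[0, 0, 0], [0, 0, 0]],
    [[0, 0, 0], [0, 0, 0]],
    [[0, 0, 0], [0, 0, 0]],
    [[0, 0, 0], [0, 0, 0]],
    [[0, 0, 1], [0, 0, 0]],
    [[0, 0, 3], [0, 0, 0]],
    [[0, 0, 6], [0, 0, 0]],
    [[0, 0, 9], [0, 0, 0]],
  ],
  grip=0.8,
)

```text
clock: 25.45
position: [0.6064, -0.0887, 0.2571]
ee_rot: [1.168, 1.232, -1.175]
force: [0.7, 0.1, 1.2]
width: 0.8
```

```bash
python3 - <<'E'
from fit import *
st()
p=pic('side');crop(p,200,140,460,320,'s19')
p=pic('top');crop(p,60,180,430,400,'t19')
ov=p["frame"].copy()
for d in arm.trace(p,"scoop1"):
    if d["score"]<.5 or d["at"][0]<140: continue
    c=unp(p,d["at"],.03)
    x,e=fit(p,d["pixels"],"scoop",[(c[0],c[1],t) for t in np.radians([0,30,-30])])
    g=T(x,np.array([[.036,0,.12]]))[0]
    print("scoop",np.round(d["at"]),x[:2].round(4),np.degrees(x[2]).round(1),"1-IoU",round(e,3),"grasp",g.round(4))
    for P in MODELS["scoop"]: cv2.polylines(ov,[cv2.convexHull(proj(p,T(x,P)).round().astype(np.int32))],1,(0,255,255),1)
q=dict(p);q["frame"]=ov;crop(q,130,230,300,330,"ov19")
E
```

```text
t 25.45 pos [ 0.6064 -0.0887  0.2571] toolx [-0.002 -0.003 -1.   ] tooly [ 0.999  0.051 -0.002] yaw_y 2.93 F [0.7 0.1 1.2] w 73.6 q [ 0.48  0.47 -0.63  1.52  0.29  1.25 -0.14]
scoop [261. 302.] [0.4326 0.2068] -13.2 1-IoU 0.051 grasp [0.4676 0.1986 0.12  ]
scoop [200. 303.] [0.4304 0.3571] -6.4 1-IoU 0.053 grasp [0.4662 0.3531 0.12  ]
scoop [202. 348.] [0.3176 0.3525] -43.6 1-IoU 0.124 grasp [0.3437 0.3276 0.12  ]
scoop [161. 267.] [0.5053 0.4506] 8.5 1-IoU 0.062 grasp [0.5409 0.4559 0.12  ]
```

View pics/s19.png

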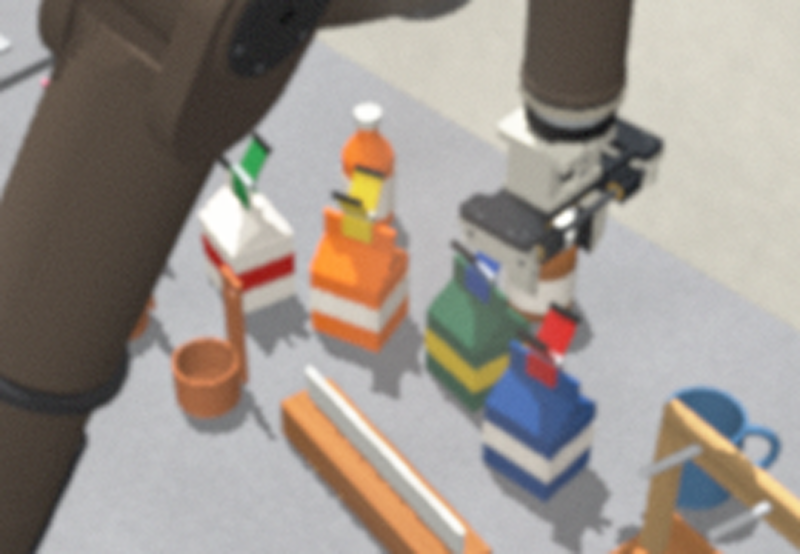

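View pics/ov19.png

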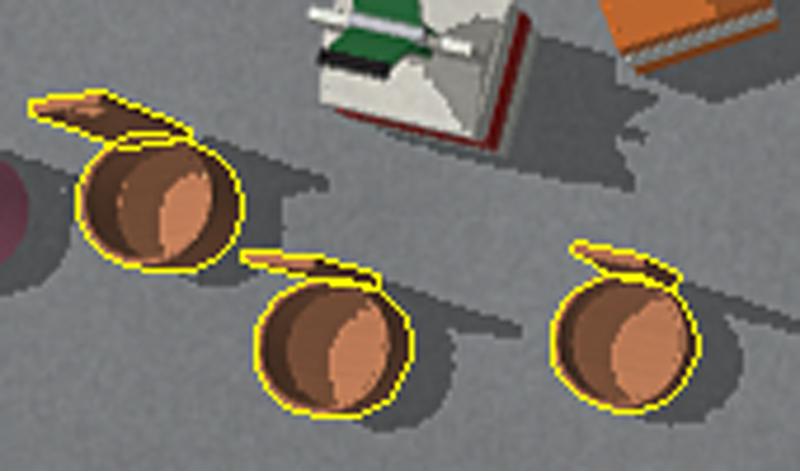

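Call:
servo_tool(
  plan=[
    [[-1, 2.2, 0], [0, 0, 5]],
    [[-2.8, 6, 0], [0, 0, 13]],
    [[-4.8, 10, 0], [0, 0, 21]],
    [[-6.7, 14, 0], [0, 0, 29]],
    [[-8.7, 18, 0], [0, 0, 37]],
    [[-10.6, 22, 0], [0, 0, 45]],
    [[-12.5, 26, 0], [0, 0, 53]],
    [[-13.9, 28.7, 0], [0, 0, 61]],
    [[-13.9, 28.7, 0], [0, 0, 69]],
    [[-13.9, 28.7, 0], [0, 0, 74.5]],
    [[-13.9, 28.7, 0], [0, 0, 74.5]],
    [[-13.9, 28.7, 0], [0, 0, 74.5]],
  ],
  grip=0.62,
)

```text
clock: 26.8
position: [0.4687, 0.1981, 0.258]
ee_rot: [0.176, 1.56, -0.174]
force: [-0.3, 0.4, -0.6]
width: 0.624
```

```bash
python3 - <<'E'
from fit import *
st()
E
```

```text
t 26.8 pos [0.4687 0.1981 0.258 ] toolx [ 0.004  0.001 -1.   ] tooly [0.221 0.975 0.002] yaw_y 77.23 F [-0.3  0.4 -0.6] w 57.4 q [ 0.28  0.4  -1.04  1.75  0.37  1.2   0.49]
```

Call:
servo_tool(
  plan=[
    [[-0.1, 0.05, -3], [0, 0.2, 0]],
    [[-0.1, 0.05, -6.5], [0, 0.2, 0]],
    [[-0.1, 0.05, -9], [0, 0.2, 0]],
    [[-0.1, 0.05, -9.5], [0, 0.2, 0]],
    [[-0.1, 0.05, -9.5], [0, 0.2, 0]],
  ],
)

```text
clock: 27.3
position: [0.4674, 0.1984, 0.1628]
ee_rot: [0.177, 1.565, -0.175]
force: [0.1, 0.3, 0.9]
width: 0.617
```

```bash
python3 - <<'E'
from fit import *
st()
p=pic('side');crop(p,180,140,380,300,'s20')
E
```

```text
t 27.3 pos [0.4674 0.1984 0.1628] toolx [-0.001  0.001 -1.   ] tooly [0.222 0.975 0.001] yaw_y 77.15 F [0.1 0.3 0.9] w 56.8 q [ 0.21  0.49 -0.97  1.88  0.47  1.02  0.38]
```

View pics/s20.png

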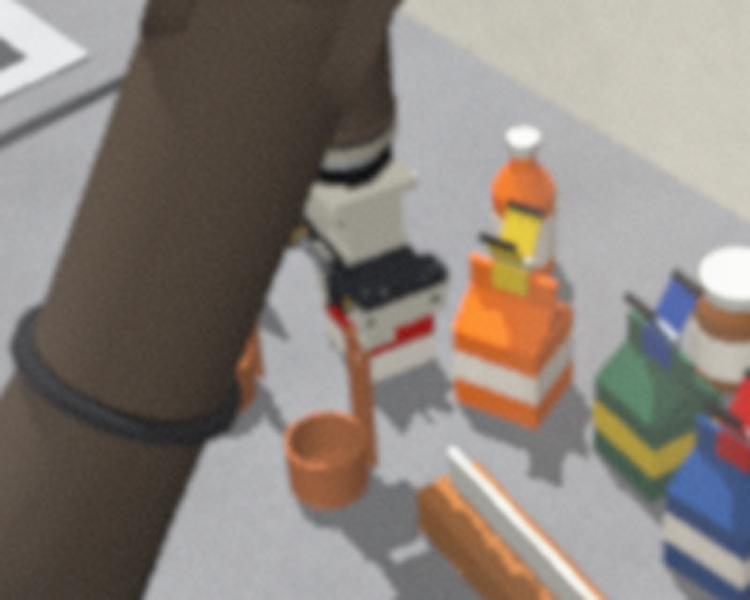

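Call:
servo_tool(
  plan=[
    [[0, 0, -2.5], [0, 0, 0]],
    [[0, 0, -5], [0, 0, 0]],
    [[0, 0, -6.2], [0, 0, 0]],
    [[0, 0, -6.2], [0, 0, 0]],
    [[0, 0, -6.2], [0, 0, 0]],
  ],
)

```text
clock: 27.85
position: [0.4686, 0.1995, 0.1029]
ee_rot: [0.178, 1.562, -0.174]
force: [-0.1, 0.1, 0.2]
width: 0.616
```

Call:
servo_tool(
  plan=[
    [[0, 0, 0], [0, 0, 0]],
    [[0, 0, 0], [0, 0, 0]],
    [[0, 0, 0], [0, 0, 0]],
    [[0, 0, 0], [0, 0, 0]],
    [[0, 0, 0], [0, 0, 0]],
    [[0, 0, 0], [0, 0, 0]],
  ],
  grip=0.25,
  squeeze=40,
)

```text
clock: 28.45
position: [0.469, 0.1997, 0.1033]
ee_rot: [0.178, 1.561, -0.174]
force: [1.3, -0.1, 5.6]
width: 0.369
```

```bash
python3 - <<'E'
from fit import *
st()
E
```

```text
t 28.45 pos [0.469  0.1997 0.1033] toolx [ 0.002  0.003 -1.   ] tooly [0.222 0.975 0.003] yaw_y 77.15 F [ 1.3 -0.1  5.6] w 33.9 q [ 0.15  0.56 -0.91  1.94  0.56  0.91  0.3 ]
```

Call:
servo_tool(
  plan=[
    [[0, 0, 1], [0, 0, 0]],
    [[0, 0, 3], [0, 0, 0]],
    [[0, 0, 6], [0, 0, 0]],
    [[0, 0, 9], [0, 0, 0]],
    [[0, 0, 12], [0, 0, 0]],
    [[0, 0, 15], [0, 0, 0]],
    [[0, 0, 18], [0, 0, 0]],
    [[0, 0, 18], [0, 0, 0]],
  ],
)

```text
clock: 29.25
position: [0.4698, 0.2013, 0.2873]
ee_rot: [0.18, 1.557, -0.171]
force: [0.4, 0.3, -2.5]
width: 0.365
```

```bash
python3 - <<'E'
from fit import *
st()
p=pic('side');crop(p,180,100,380,260,'s21')
p=pic('top');crop(p,180,180,380,340,'t21')
E
```

```text
t 29.25 pos [0.4698 0.2013 0.2873] toolx [ 0.007  0.005 -1.   ] tooly [0.222 0.975 0.007] yaw_y 77.19 F [ 0.4  0.3 -2.5] w 33.6 q [ 0.29  0.37 -1.05  1.7   0.34  1.26  0.51]
```

View pics/s21.png

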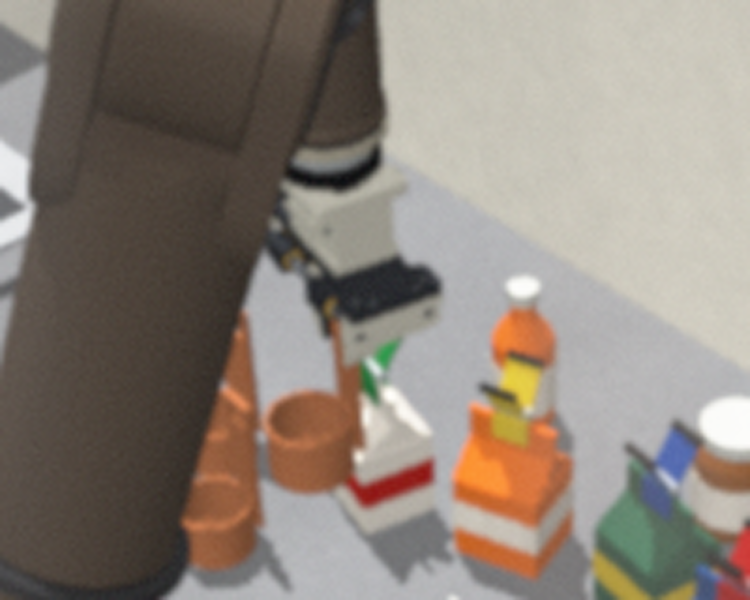

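View pics/t21.png

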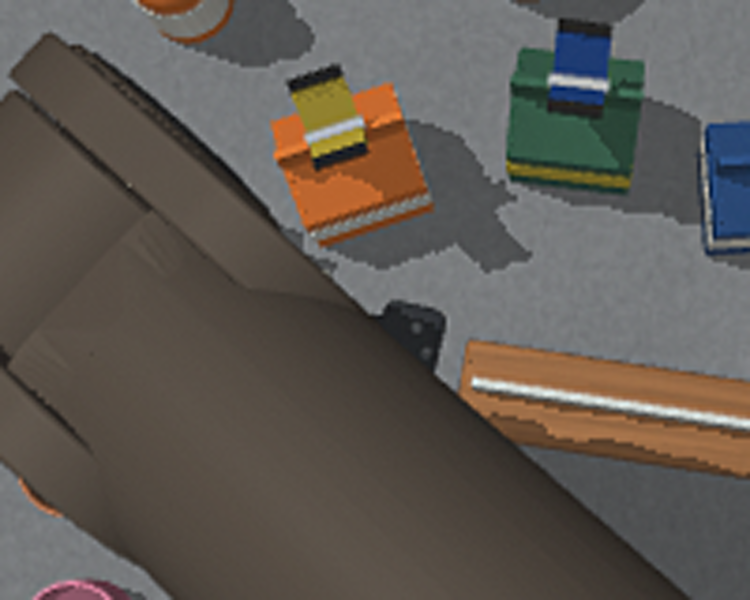

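Call:
servo_tool(
  plan=[
    [[0, -1.5, 0], [0, 0, 1]],
    [[0, -4, 0], [0, 0, 2]],
    [[0, -8, 0], [0, 0, 3]],
    [[0, -12, 0], [0, 0, 4]],
    [[0, -16, 0], [0, 0, 5]],
    [[0, -20, 0], [0, 0, 5.9]],
    [[0, -24, 0], [0, 0, 5.9]],
    [[0, -28, 0], [0, 0, 5.9]],
    [[0, -32, 0], [0, 0, 5.9]],
    [[0, -36, 0], [0, 0, 5.9]],
    [[0, -39, 0], [0, 0, 5.9]],
    [[0, -40, 0], [0, 0, 5.9]],
  ],
)

```text
clock: 30.55
position: [0.4672, -0.2043, 0.2817]
ee_rot: [0.102, 1.569, -0.096]
force: [0.6, 0.4, -1.0]
width: 0.366
```

```bash
python3 - <<'E'
from fit import *
st()
p=pic('side','s22')
E
```

```text
t 30.55 pos [ 0.4672 -0.2043  0.2817] toolx [-0.     0.004 -1.   ] tooly [0.126 0.992 0.004] yaw_y 82.78 F [ 0.6  0.4 -1. ] w 33.7 q [ 1.09  0.37 -1.03  1.71  0.33  1.25  1.43]
```

View pics/s22.png

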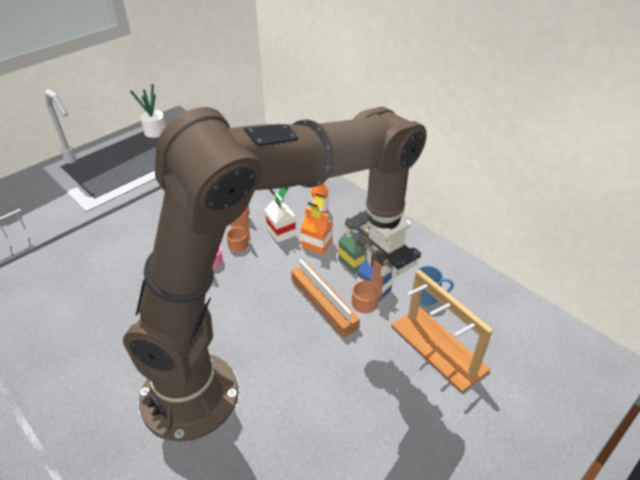

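Call:
servo_tool(
  plan=[
    [[0, -2, 0], [0, 0, 0.3]],
    [[0, -6, 0], [0, 0, 0.3]],
    [[-0.2, -10, 0], [0, 0, 0.3]],
    [[-0.2, -14, 0], [0, 0, 0.3]],
    [[-0.2, -18, 0], [0, 0, 0.3]],
    [[-0.2, -21, 0], [0, 0, 0.3]],
    [[-0.2, -22, -1], [0, 0, 0.3]],
    [[-0.2, -22, -4], [0, 0, 0.3]],
    [[-0.2, -22, -7], [0, 0, 0.3]],
    [[-0.2, -22, -10], [0, 0, 0.3]],
    [[-0.2, -22, -11], [0, 0, 0.3]],
    [[-0.2, -22, -11], [0, 0, 0.3]],
  ],
)

```text
clock: 31.8
position: [0.4651, -0.4221, 0.1703]
ee_rot: [0.098, 1.572, -0.088]
force: [-0.5, -0.4, -1.0]
width: 0.367
```

```bash
python3 - <<'E'
from fit import *
st()
p=pic('side');crop(p,360,240,520,400,'s23')
p=pic('top');crop(p,420,200,620,340,'t23')
E
```

```text
t 31.8 pos [ 0.4651 -0.4221  0.1703] toolx [-0.002  0.006 -1.   ] tooly [0.118 0.993 0.006] yaw_y 83.2 F [-0.5 -0.4 -1. ] w 33.8 q [ 1.21  0.65 -0.88  1.58  0.53  1.17  1.66]
```

View pics/s23.png

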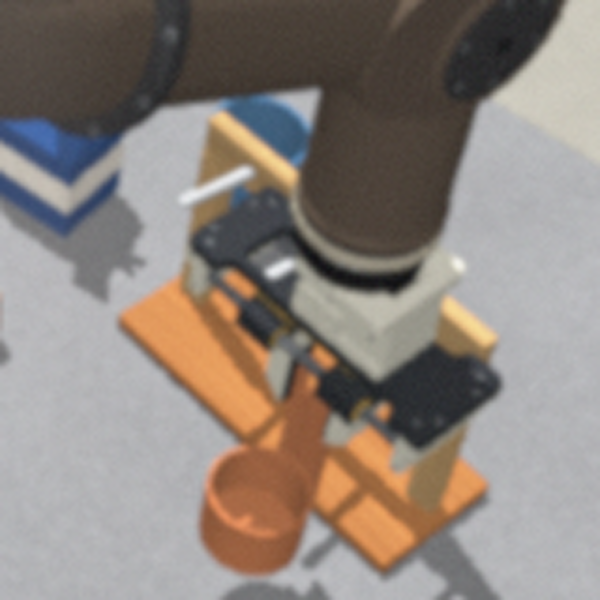

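View pics/t23.png

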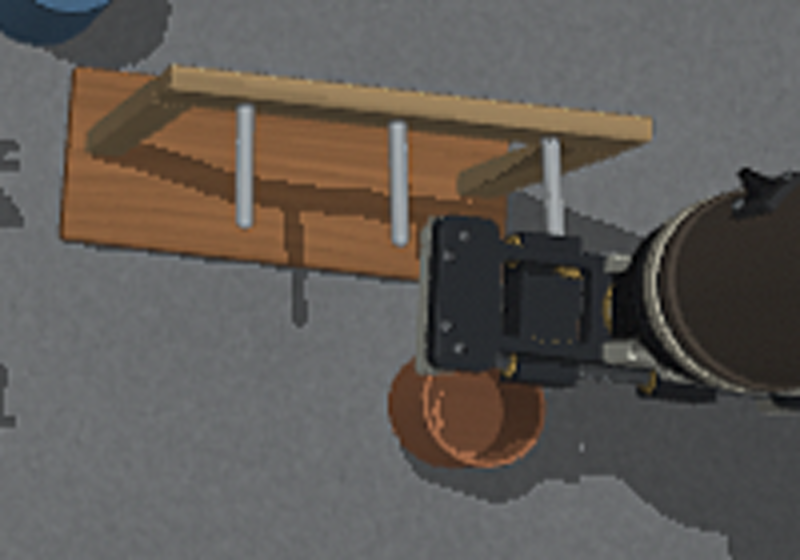

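```bash
python3 - <<'E'
from fit import *
p=pic('top')
print("rim centre from px",unp(p,(541,303.8),.117).round(4))
c,s=np.cos(np.radians(-6.8)),np.sin(np.radians(-6.8))
print("expected", .4651-.036*c, -.4221-.036*s)
# line of peg3 in world, y at x
rx=np.array([np.cos(-.121),np.sin(-.121)]); pg=np.array([.5334,-.4319])
for a in (-.07,-.06,-.05,-.04,-.03,-.02,-.01,0): print(a,(pg+a*rx).round(4))
E
```

```text
rim centre from px [ 0.4228 -0.4203  0.117 ]
expected 0.4293532417081647 -0.41783745714096593
-0.07 [ 0.4639 -0.4235]
-0.06 [ 0.4738 -0.4247]
-0.05 [ 0.4838 -0.4259]
-0.04 [ 0.4937 -0.4271]
-0.03 [ 0.5036 -0.4283]
-0.02 [ 0.5135 -0.4295]
-0.01 [ 0.5235 -0.4307]
0 [ 0.5334 -0.4319]
```

Call:
servo_tool(
  plan=[
    [[1, -0.25, 0], [0, 0, 0]],
    [[2, -0.4, 0], [0, 0, 0]],
    [[3, -0.5, 0], [0, 0, 0]],
    [[3.7, -0.6, 0], [0, 0, 0]],
    [[4.2, -0.65, 0], [0, 0, 0]],
    [[4.2, -0.65, 0], [0, 0, 0]],
  ],
)

```text
clock: 32.55
position: [0.5095, -0.4298, 0.1733]
ee_rot: [0.096, 1.567, -0.091]
force: [-0.4, -0.1, -1.3]
width: 0.367
```

```bash
python3 - <<'E'
from fit import *
st()
p=pic('side');crop(p,360,240,520,400,'s24')
p=pic('top');crop(p,420,200,620,340,'t24')
E
```

```text
t 32.55 pos [ 0.5095 -0.4298  0.1733] toolx [ 0.002  0.003 -1.   ] tooly [0.119 0.993 0.004] yaw_y 83.17 F [-0.4 -0.1 -1.3] w 33.8 q [ 1.13  0.7  -0.86  1.48  0.54  1.22  1.65]
```

View pics/s24.png

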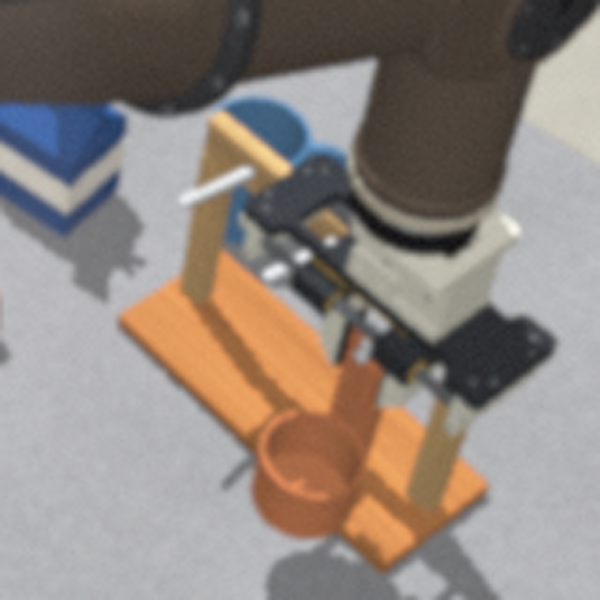

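View pics/t24.png

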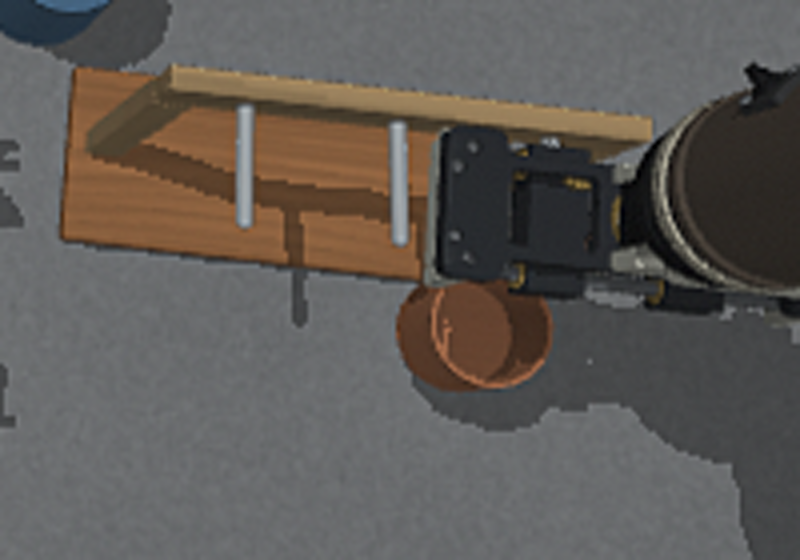

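```bash
python3 - <<'E'
from fit import *
p=pic('side');crop(p,430,310,480,350,'s25',14)
print((proj(p,[[.4987,-.4277,.1985]])-[430,310])*14)
E
```

```text
[[360.1565975  360.55026401]]
```

View pics/s25.png

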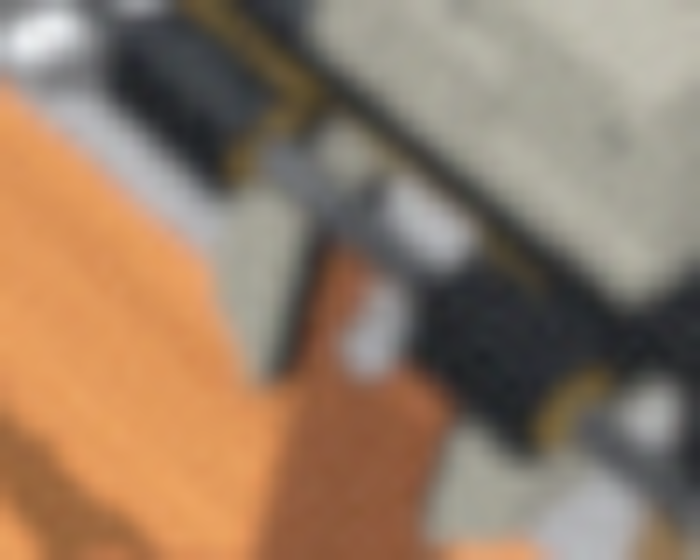

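Call:
servo_tool(
  plan=[
    [[0.7, -0.05, -0.2], [0, 0, 0]],
    [[1.4, -0.1, -0.3], [0, 0, 0]],
    [[2, -0.15, -0.4], [0, 0, 0]],
    [[2, -0.15, -0.4], [0, 0, 0]],
    [[2, -0.15, -0.8], [0, 0, 0]],
    [[2, -0.15, -1.1], [0, 0, 0]],
    [[2, -0.15, -1.2], [0, 0, 0]],
    [[2, -0.15, -1.2], [0, 0, 0]],
  ],
)

```text
clock: 33.5
position: [0.5279, -0.4318, 0.161]
ee_rot: [0.097, 1.568, -0.092]
force: [0.6, 0.2, 0.1]
width: 0.364
```

```bash
python3 - <<'E'
from fit import *
st()
p=pic('side');crop(p,400,280,500,360,'s26')
E
```

```text
t 33.5 pos [ 0.5279 -0.4318  0.161 ] toolx [ 0.001  0.003 -1.   ] tooly [0.12  0.993 0.003] yaw_y 83.11 F [0.6 0.2 0.1] w 33.5 q [ 1.1   0.73 -0.85  1.44  0.56  1.22  1.63]
```

View pics/s26.png

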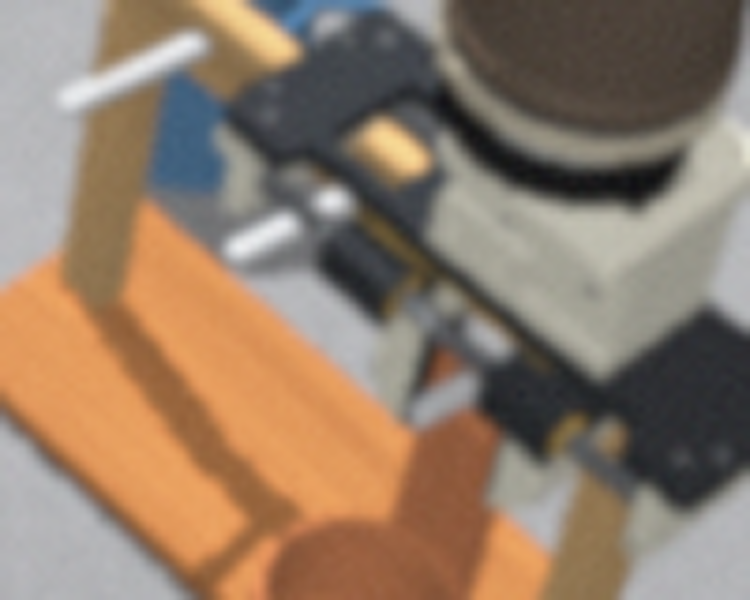

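Call:
servo_tool(
  plan=[
    [[0, 0, 0], [0, 0, 0]],
    [[0, 0, 0], [0, 0, 0]],
    [[0, 0, 0], [0, 0, 0]],
    [[0, 0, 0], [0, 0, 0]],
    [[0, 0, 1], [0, 0, 0]],
    [[0, 0, 3], [0, 0, 0]],
    [[0, 0, 6], [0, 0, 0]],
    [[0, 0, 9], [0, 0, 0]],
    [[0, 0, 12], [0, 0, 0]],
  ],
  grip=0.55,
)

```text
clock: 34.45
position: [0.5281, -0.4316, 0.2833]
ee_rot: [0.097, 1.567, -0.092]
force: [0.3, -0.2, -0.0]
width: 0.551
```

```bash
python3 - <<'E'
from fit import *
st()
p=pic('side');crop(p,360,240,520,400,'s27')
E
```

```text
t 34.45 pos [ 0.5281 -0.4316  0.2833] toolx [ 0.002  0.003 -1.   ] tooly [0.12  0.993 0.003] yaw_y 83.13 F [ 0.3 -0.2 -0. ] w 50.7 q [ 1.09  0.64 -0.89  1.28  0.49  1.44  1.7 ]
```

View pics/s27.png

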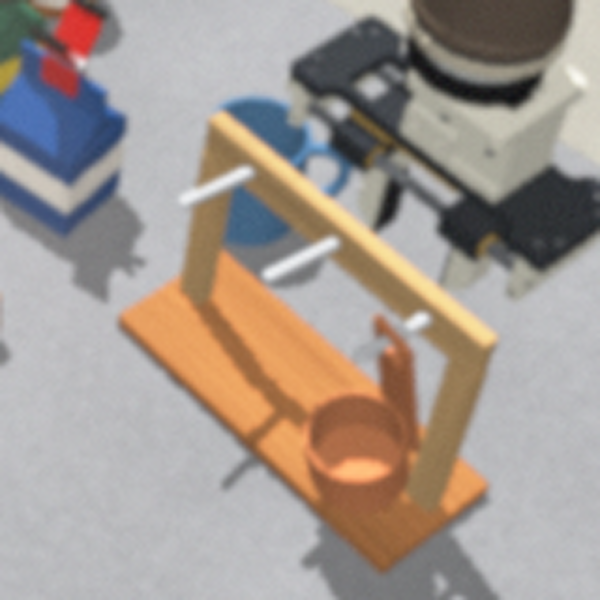

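Call:
servo_tool(
  plan=[
    [[-1, 2, 0], [0, 0, 0]],
    [[-2.5, 6, 0], [0, 0, 0]],
    [[-4, 10.5, 0], [0, 0, 0]],
    [[-5, 15, 0], [0, 0, 0]],
    [[-6, 19.5, 0], [0, 0, 0]],
    [[-6, 24, 0], [0, 0, 0]],
    [[-6, 28.5, 0], [0, 0, 0]],
    [[-6, 33, 0], [0, 0, 0]],
    [[-6, 37.5, 0], [0, 0, 0]],
    [[-6, 42, 0], [0, 0, 0]],
    [[-6, 46.5, 0], [0, 0, 0]],
    [[-6, 51, 0], [0, 0, 0]],
  ],
  grip=0.62,
)

```text
clock: 35.7
position: [0.4698, 0.08, 0.2899]
ee_rot: [0.094, 1.56, -0.095]
force: [0.6, -0.7, -1.7]
width: 0.618
```

```bash
python3 - <<'E'
from fit import *
st()
E
```

```text
t 35.7 pos [0.4698 0.08   0.2899] toolx [ 0.009 -0.001 -1.   ] tooly [0.12  0.993 0.   ] yaw_y 83.11 F [ 0.6 -0.7 -1.7] w 56.9 q [ 0.6   0.31 -1.1   1.77  0.3   1.23  0.87]
```

Call:
servo_tool(
  plan=[
    [[-0.1, 4, 0], [0, 0.4, -1]],
    [[-0.1, 8.5, 0], [0, 0.4, -1]],
    [[-0.2, 13, 0], [0, 0.4, -1]],
    [[-0.3, 17.5, 0], [0, 0.4, -1]],
    [[-0.4, 22, 0], [0, 0.4, -1]],
    [[-0.4, 26, 0], [0, 0.4, -1]],
    [[-0.4, 27.3, 0], [0, 0.4, -1]],
    [[-0.4, 27.3, -3], [0, 0.4, -1]],
    [[-0.4, 27.3, -6], [0, 0.4, -1]],
    [[-0.4, 27.3, -9], [0, 0.4, -1]],
    [[-0.4, 27.3, -12], [0, 0.4, -1]],
    [[-0.4, 27.3, -12], [0, 0.4, -1]],
  ],
)

```text
clock: 36.9
position: [0.4646, 0.3511, 0.1669]
ee_rot: [0.104, 1.57, -0.112]
force: [-0.9, -0.0, 0.3]
width: 0.616
```

```bash
python3 - <<'E'
from fit import *
st()
p=pic('side');crop(p,180,140,380,300,'s28')
E
```

```text
t 36.9 pos [0.4646 0.3511 0.1669] toolx [-0.002 -0.005 -1.   ] tooly [ 0.137  0.991 -0.005] yaw_y 82.12 F [-0.9 -0.   0.3] w 56.7 q [-0.11  0.61 -0.95  1.7   0.54  1.13  0.21]
```

View pics/s28.png

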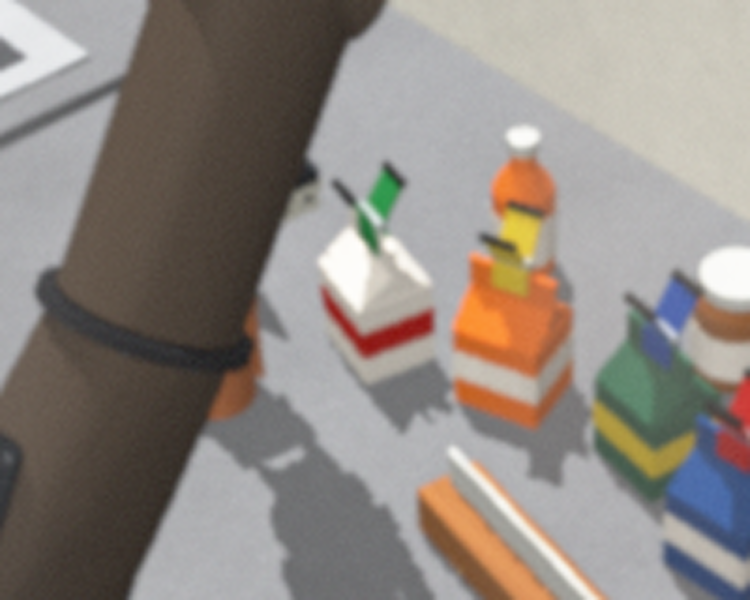

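Call:
servo_tool(
  plan=[
    [[0.15, 0.2, -2.5], [0.3, 0, 0]],
    [[0.15, 0.2, -5], [0.3, 0, 0]],
    [[0.15, 0.2, -6.5], [0.3, 0, 0]],
    [[0.15, 0.2, -6.5], [0.3, 0, 0]],
    [[0.15, 0.2, -6.5], [0.3, 0, 0]],
  ],
)

```text
clock: 37.45
position: [0.4671, 0.3551, 0.1057]
ee_rot: [0.111, 1.567, -0.105]
force: [0.0, 0.5, 0.0]
width: 0.617
```

Call:
servo_tool(
  plan=[
    [[0, 0, 0], [0, 0, 0]],
    [[0, 0, 0], [0, 0, 0]],
    [[0, 0, 0], [0, 0, 0]],
    [[0, 0, 0], [0, 0, 0]],
    [[0, 0, 0], [0, 0, 0]],
    [[0, 0, 0], [0, 0, 0]],
  ],
  grip=0.25,
  squeeze=40,
)

```text
clock: 38.05
position: [0.4674, 0.3552, 0.1063]
ee_rot: [0.111, 1.567, -0.105]
force: [0.5, -0.5, 6.2]
width: 0.364
```

```bash
python3 - <<'E'
from fit import *
st()
E
```

```text
t 38.05 pos [0.4674 0.3552 0.1063] toolx [ 0.002  0.004 -1.   ] tooly [0.137 0.991 0.004] yaw_y 82.13 F [ 0.5 -0.5  6.2] w 33.5 q [-0.14  0.67 -0.9   1.76  0.61  1.02  0.16]
```

Call:
servo_tool(
  plan=[
    [[0, 0, 1], [0, 0, 0]],
    [[0, 0, 3], [0, 0, 0]],
    [[0, 0, 6], [0, 0, 0]],
    [[0, 0, 9.5], [0, 0, 0]],
    [[0, 0, 13], [0, 0, 0]],
    [[0, 0, 16], [0, 0, 0]],
    [[0, 0, 17.5], [0, 0, 0]],
    [[0, -1, 17.5], [0, 0, 0]],
    [[0, -4, 17.5], [0, 0, 0.5]],
    [[0, -8, 17.5], [0, 0, 1]],
    [[0, -12, 17.5], [0, 0, 1]],
    [[0, -16, 17.5], [0, 0, 1]],
  ],
)

```text
clock: 39.25
position: [0.4664, 0.1923, 0.2792]
ee_rot: [0.096, 1.57, -0.093]
force: [1.2, -0.5, -1.5]
width: 0.364
```

```bash
python3 - <<'E'
from fit import *
st()
p=pic('side');crop(p,180,100,380,260,'s29')
E
```

```text
t 39.25 pos [0.4664 0.1923 0.2792] toolx [-0.001  0.002 -1.   ] tooly [0.12  0.993 0.002] yaw_y 83.12 F [ 1.2 -0.5 -1.5] w 33.5 q [ 0.32  0.39 -1.09  1.72  0.36  1.25  0.6 ]
```

View pics/s29.png

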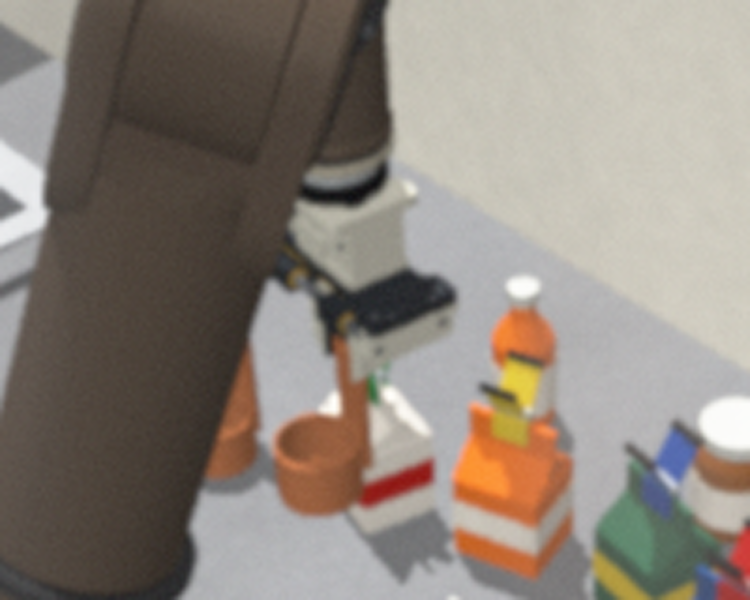

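Call:
servo_tool(
  plan=[
    [[0, -3, 0], [0, 0, 0]],
    [[0, -7.5, 0], [0, 0, 0]],
    [[0, -12, 0], [0, 0, 0]],
    [[0, -16.5, 0], [0, 0, 0]],
    [[0, -21, 0], [0, 0, 0]],
    [[0, -25.5, 0], [0, 0, 0]],
    [[0, -30, 0], [0, 0, 0]],
    [[0, -34.5, 0], [0, 0, 0]],
    [[0, -39, 0], [0, 0, 0]],
    [[-0.1, -43.5, 0], [0, 0, 0]],
    [[-0.2, -48, 0], [0, 0, 0]],
    [[-0.3, -51, 0], [0, 0, 0]],
  ],
)

```text
clock: 40.5
position: [0.4624, -0.3297, 0.2759]
ee_rot: [0.101, 1.574, -0.106]
force: [0.5, 0.6, -0.9]
width: 0.363
```

```bash
python3 - <<'E'
from fit import *
st()
E
```

```text
t 40.5 pos [ 0.4624 -0.3297  0.2759] toolx [-0.005 -0.003 -1.   ] tooly [ 0.131  0.991 -0.004] yaw_y 82.45 F [ 0.5  0.6 -0.9] w 33.4 q [ 1.19  0.48 -0.99  1.58  0.42  1.31  1.59]
```

Call:
servo_tool(
  plan=[
    [[0, -1, 0], [0.2, -0.3, 0.6]],
    [[0, -1.3, -1], [0.2, -0.3, 0.6]],
    [[0, -1.3, -4], [0.2, -0.3, 0.6]],
    [[0, -1.3, -7], [0.2, -0.3, 0.6]],
    [[0, -1.3, -9.5], [0.2, -0.3, 0.6]],
    [[0, -1.3, -10.1], [0.2, -0.3, 0.6]],
    [[0, -1.3, -10.1], [0.2, -0.3, 0.6]],
  ],
)

```text
clock: 41.2
position: [0.4619, -0.3409, 0.1739]
ee_rot: [0.095, 1.571, -0.092]
force: [-0.5, -0.4, -0.2]
width: 0.363
```

```bash
python3 - <<'E'
from fit import *
st()
p=pic('side');crop(p,360,240,520,400,'s30')
p=pic('top');crop(p,420,200,620,340,'t30')
rx=np.array([np.cos(-.121),np.sin(-.121)]); pg=np.array([.543,-.3524])
for a in (-.08,-.04,-.02,-.005,0): print(a,(pg+a*rx).round(4))
E
```

```text
t 41.2 pos [ 0.4619 -0.3409  0.1739] toolx [-0.002  0.002 -1.   ] tooly [0.119 0.993 0.002] yaw_y 83.17 F [-0.5 -0.4 -0.2] w 33.4 q [ 1.17  0.58 -0.94  1.71  0.51  1.12  1.54]
-0.08 [ 0.4636 -0.3427]
-0.04 [ 0.5033 -0.3476]
-0.02 [ 0.5231 -0.35  ]
-0.005 [ 0.538  -0.3518]
0 [ 0.543  -0.3524]
```

View pics/s30.png

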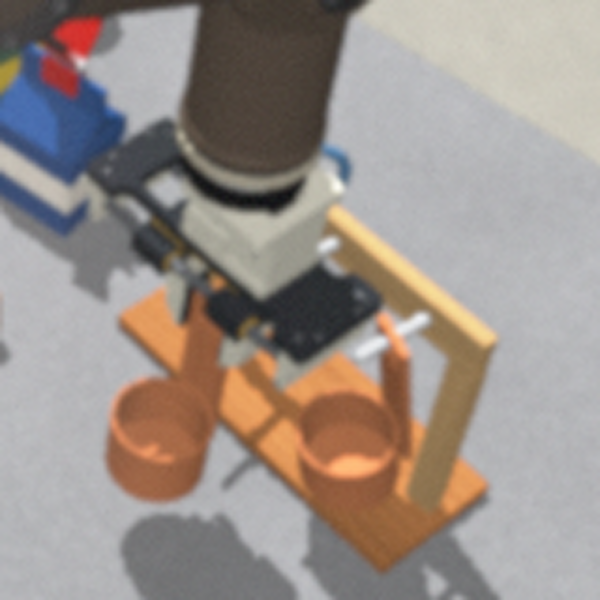

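View pics/t30.png

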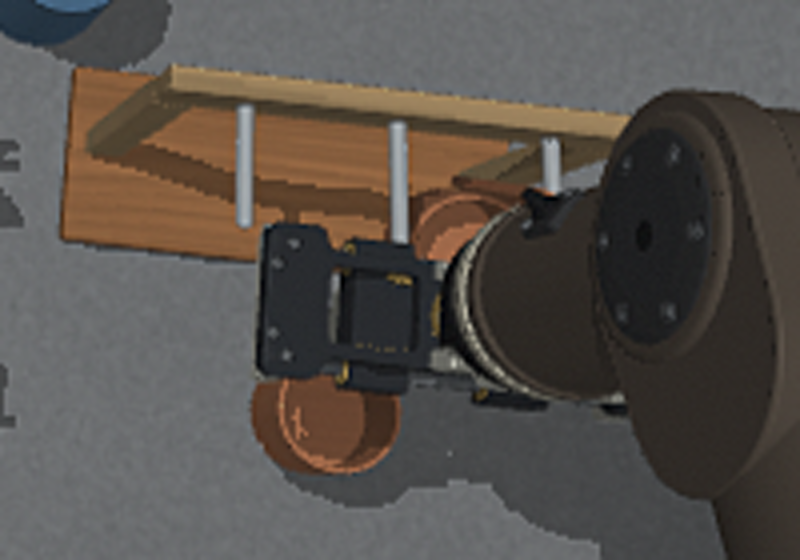

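Call:
servo_tool(
  plan=[
    [[1, -0.25, 0], [0, 0, 0]],
    [[2, -0.4, 0], [0, 0, 0]],
    [[3, -0.5, 0], [0, 0, 0]],
    [[4, -0.6, 0], [0, 0, 0]],
    [[4.5, -0.7, 0], [0, 0, 0]],
    [[4.5, -0.7, 0], [0, 0, 0]],
  ],
)

```text
clock: 41.9
position: [0.5091, -0.3487, 0.1757]
ee_rot: [0.095, 1.567, -0.093]
force: [0.2, 0.5, -1.8]
width: 0.365
```

```bash
python3 - <<'E'
from fit import *
st()
p=pic('side');crop(p,395,280,465,336,'s31')
E
```

```text
t 41.9 pos [ 0.5091 -0.3487  0.1757] toolx [ 0.001  0.001 -1.   ] tooly [0.119 0.993 0.001] yaw_y 83.16 F [ 0.2  0.5 -1.8] w 33.5 q [ 1.09  0.63 -0.91  1.6   0.53  1.17  1.51]
```

View pics/s31.png

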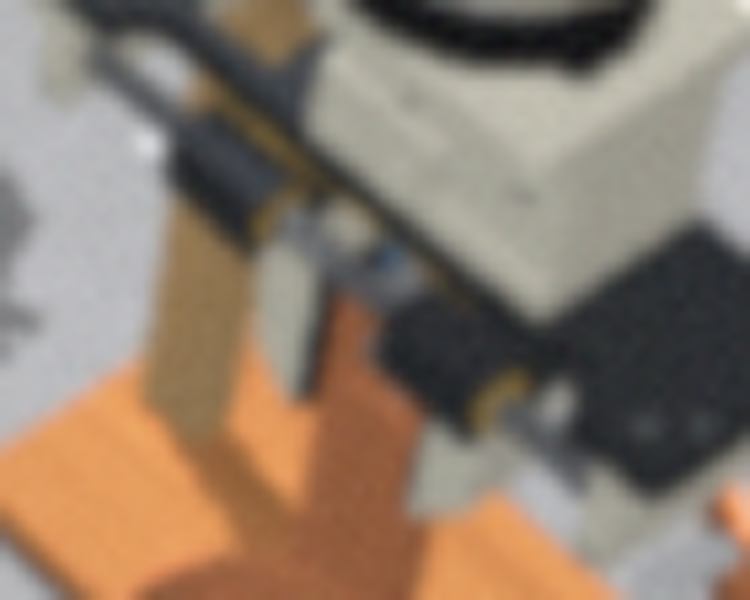

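Call:
servo_tool(
  plan=[
    [[0.6, -0.05, -0.1], [0, 0, 0]],
    [[1.2, -0.1, -0.2], [0, 0, 0]],
    [[1.5, -0.15, -0.3], [0, 0, 0]],
    [[1.5, -0.15, -0.3], [0, 0, 0]],
  ],
)

```text
clock: 42.35
position: [0.5239, -0.3501, 0.1724]
ee_rot: [0.095, 1.568, -0.093]
force: [-0.0, -0.6, -1.5]
width: 0.367
```

```bash
python3 - <<'E'
from fit import *
st()
p=pic('side');crop(p,395,280,465,336,'s32')
E
```

```text
t 42.35 pos [ 0.5239 -0.3501  0.1724] toolx [ 0.001  0.001 -1.   ] tooly [0.119 0.993 0.001] yaw_y 83.16 F [-0.  -0.6 -1.5] w 33.8 q [ 1.06  0.66 -0.9   1.57  0.54  1.18  1.51]
```

View pics/s32.png

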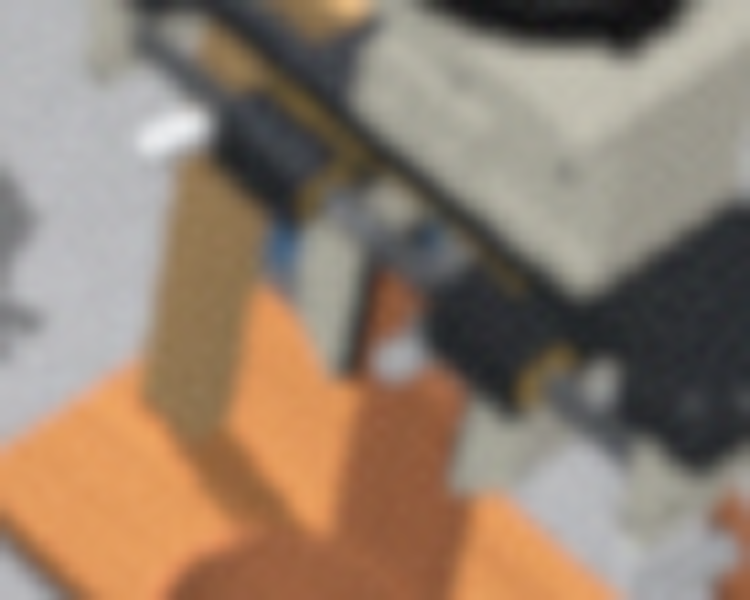

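Call:
servo_tool(
  plan=[
    [[0.7, -0.1, -0.1], [0, 0, 0]],
    [[1.3, -0.15, -0.2], [0, 0, 0]],
    [[1.3, -0.15, -0.2], [0, 0, 0]],
    [[1.3, -0.15, -0.6], [0, 0, 0]],
    [[1.3, -0.15, -0.9], [0, 0, 0]],
    [[1.3, -0.15, -0.9], [0, 0, 0]],
    [[1.3, -0.15, -0.9], [0, 0, 0]],
  ],
)

```text
clock: 43.1
position: [0.5365, -0.3516, 0.1635]
ee_rot: [0.095, 1.568, -0.093]
force: [0.3, 0.7, 0.7]
width: 0.364
```

Call:
servo_tool(
  plan=[
    [[0, 0, 0], [0, 0, 0]],
    [[0, 0, 0], [0, 0, 0]],
    [[0, 0, 0], [0, 0, 0]],
    [[0, 0, 0], [0, 0, 0]],
    [[0, 0, 1], [0, 0, 0]],
    [[0, 0, 3], [0, 0, 0]],
    [[0, 0, 6], [0, 0, 0]],
    [[0, 0, 9], [0, 0, 0]],
    [[0, 0, 12], [0, 0, 0]],
  ],
  grip=0.5,
)

```text
clock: 44.0
position: [0.5365, -0.3513, 0.2856]
ee_rot: [0.094, 1.568, -0.093]
force: [-0.0, -0.2, 1.1]
width: 0.501
```

```bash
python3 - <<'E'
from fit import *
st()
p=pic('side');crop(p,360,240,520,400,'s33')
E
```

```text
t 44.0 pos [ 0.5365 -0.3513  0.2856] toolx [ 0.001  0.001 -1.   ] tooly [0.119 0.993 0.001] yaw_y 83.17 F [-0.  -0.2  1.1] w 46.1 q [ 1.05  0.59 -0.93  1.39  0.47  1.4   1.57]
```

View pics/s33.png

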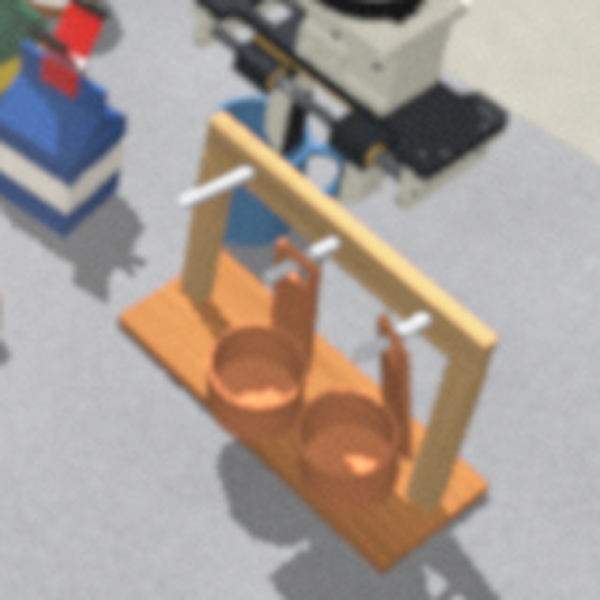

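Call:
servo_tool(
  plan=[
    [[-1, 2, 0.5], [0, 0, 0]],
    [[-2, 6, 0.5], [0, 0, 0]],
    [[-3, 10.5, 0.5], [0, 0, 0]],
    [[-4, 15, 0.5], [0, 0, 0]],
    [[-5, 19.5, 0.5], [0, 0, 0]],
    [[-5, 24, 0.5], [0, 0, 0]],
    [[-5, 28.5, 0.5], [0, 0, 0]],
    [[-5, 33, 0.5], [0, 0, 0]],
    [[-5, 37.5, 0.5], [0, 0, 0]],
    [[-5, 42, 0.5], [0, 0, 0]],
    [[-5, 46.5, 0.5], [0, 0, 0]],
    [[-5, 51, 0.5], [0, 0, 0]],
  ],
  grip=0.62,
)

```text
clock: 45.25
position: [0.4883, 0.1604, 0.2968]
ee_rot: [0.093, 1.56, -0.095]
force: [1.0, -0.2, -0.6]
width: 0.62
```

```bash
python3 - <<'E'
from fit import *
st()
p=pic('top','t34')
E
```

```text
t 45.25 pos [0.4883 0.1604 0.2968] toolx [ 0.008 -0.002 -1.   ] tooly [ 0.119  0.993 -0.001] yaw_y 83.16 F [ 1.  -0.2 -0.6] w 57.0 q [ 0.38  0.38 -1.08  1.68  0.35  1.29  0.69]
```

View pics/t34.png

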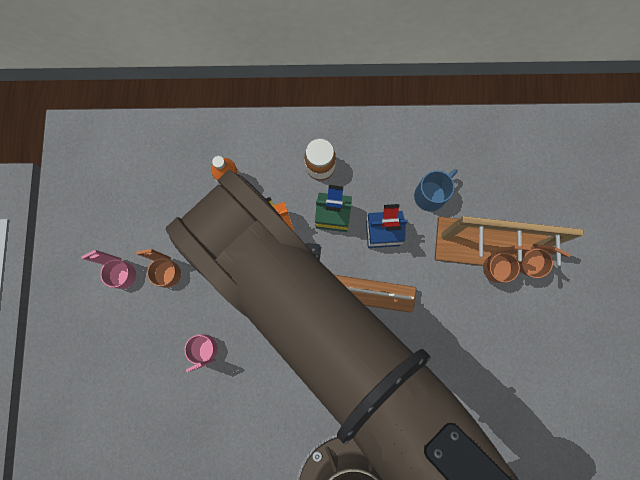

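```bash
python3 - <<'E'
from fit import *
p=pic('top');crop(p,460,205,600,310,'t35')
p=pic('side');crop(p,390,260,500,380,'s35')
E
```

```text
(no output)
```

View pics/t35.png

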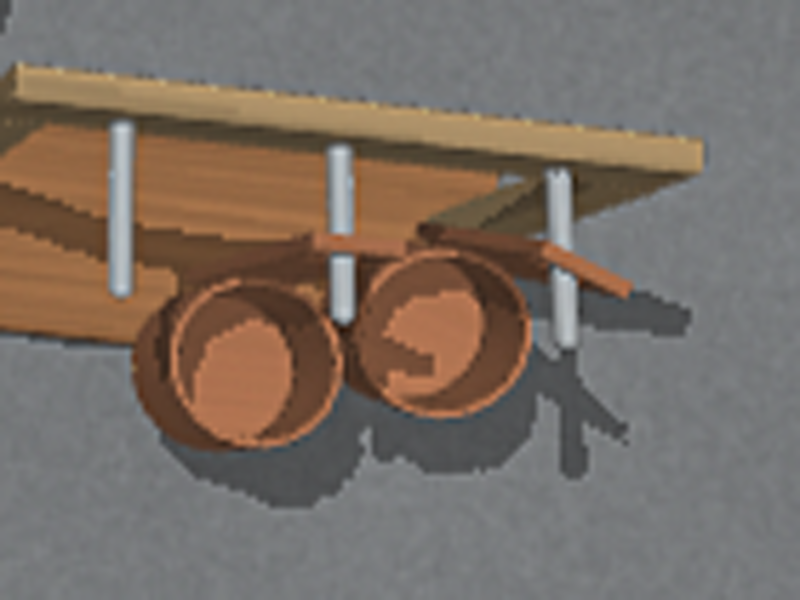

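View pics/s35.png

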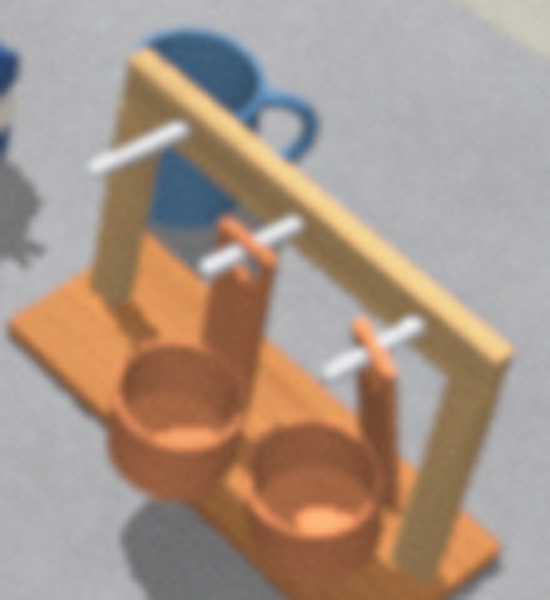

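Call:
servo_tool(
  plan=[
    [[0.5, 3, 0], [0, 0.4, 2]],
    [[1.2, 7, 0], [0, 0.4, 5]],
    [[2, 11.5, 0], [0, 0.4, 8]],
    [[3, 16, 0], [0, 0.4, 11]],
    [[4, 20.5, 0], [0, 0.4, 14]],
    [[4.8, 25, 0], [0, 0.4, 15.8]],
    [[5.3, 29, 0], [0, 0.4, 15.8]],
    [[5.3, 29.6, 0], [0, 0.4, 15.8]],
    [[5.3, 29.6, -2], [0, 0.4, 15.8]],
    [[5.3, 29.6, -5], [0, 0.4, 15.8]],
    [[5.3, 29.6, -8], [0, 0.4, 15.8]],
    [[5.3, 29.6, -9], [0, 0.4, 15.8]],
  ],
)

```text
clock: 46.6
position: [0.5412, 0.4555, 0.2039]
ee_rot: [-0.13, 1.568, 0.125]
force: [0.9, -0.4, -0.1]
width: 0.618
```

```bash
python3 - <<'E'
from fit import *
st()
p=pic('top');crop(p,80,200,280,350,'t36')
p=pic('side');crop(p,150,100,350,260,'s36')
E
```

```text
t 46.6 pos [0.5412 0.4555 0.2039] toolx [-0.001 -0.003 -1.   ] tooly [-0.161  0.987 -0.003] yaw_y 99.29 F [ 0.9 -0.4 -0.1] w 56.9 q [-0.27  0.77 -0.96  1.31  0.62  1.37  0.52]
```

View pics/t36.png

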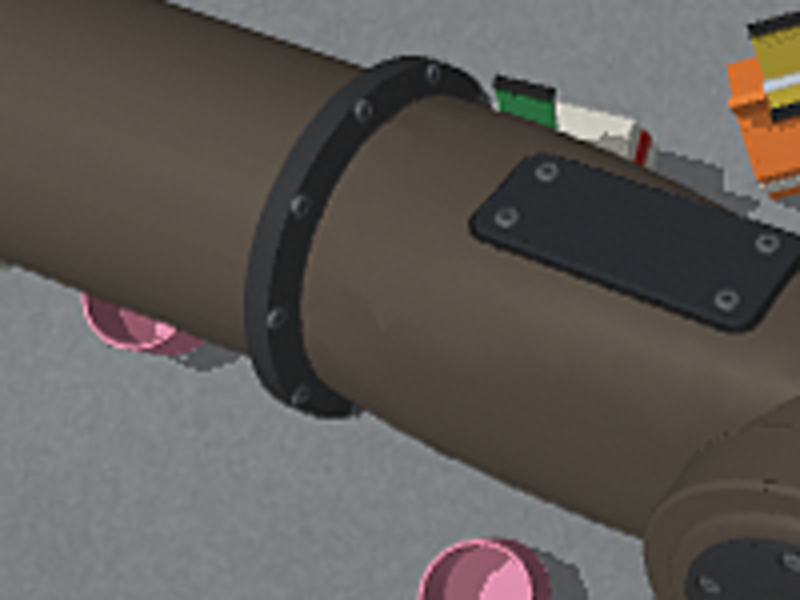

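View pics/s36.png

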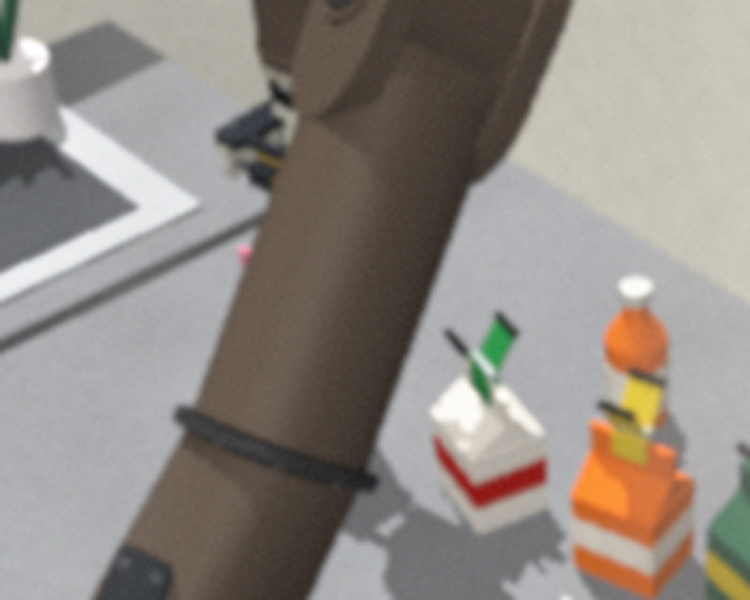

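Call:
servo_tool(
  plan=[
    [[0, 0, -2.5], [0, 0, 0]],
    [[0, 0, -5], [0, 0, 0]],
    [[0, 0, -7.5], [0, 0, 0]],
    [[0, 0, -9.5], [0, 0, 0]],
    [[0, 0, -10.1], [0, 0, 0]],
    [[0, 0, -10.1], [0, 0, 0]],
    [[0, 0, -10.1], [0, 0, 0]],
  ],
)

```text
clock: 47.4
position: [0.5417, 0.4574, 0.1069]
ee_rot: [-0.127, 1.566, 0.128]
force: [-0.8, -0.1, 0.1]
width: 0.622
```

Call:
servo_tool(
  plan=[
    [[0, 0, 0], [0, 0, 0]],
    [[0, 0, 0], [0, 0, 0]],
    [[0, 0, 0], [0, 0, 0]],
    [[0, 0, 0], [0, 0, 0]],
    [[0, 0, 0], [0, 0, 0]],
    [[0, 0, 0], [0, 0, 0]],
  ],
  grip=0.25,
  squeeze=40,
)

```text
clock: 48.0
position: [0.542, 0.4577, 0.1074]
ee_rot: [-0.126, 1.565, 0.128]
force: [0.5, 0.5, 3.9]
width: 0.367
```

```bash
python3 - <<'E'
from fit import *
st()
E
```

```text
t 48.0 pos [0.542  0.4577 0.1074] toolx [ 0.002  0.001 -1.   ] tooly [-0.161  0.987  0.001] yaw_y 99.28 F [0.5 0.5 3.9] w 33.8 q [-0.28  0.85 -0.92  1.42  0.7   1.21  0.46]
```

Call:
servo_tool(
  plan=[
    [[0, 0, 1], [0, 0, 0]],
    [[0, 0, 3], [0, 0, 0]],
    [[0, 0, 6], [0, 0, 0]],
    [[0, 0, 9.5], [0, 0, 0]],
    [[0, 0, 13], [0, 0, 0]],
    [[0, 0, 16], [0, 0, 0]],
    [[-1, 0, 17.5], [0, 0, -2]],
    [[-4, -1, 17.5], [0, 0, -6]],
    [[-6.5, -4, 17.5], [0, 0, -10]],
    [[-7.3, -8, 17.5], [0, 0, -14]],
    [[-7.3, -12, 17.5], [0, 0, -16]],
    [[-7.3, -16, 17.5], [0, 0, -16]],
  ],
)

```text
clock: 49.2
position: [0.468, 0.2962, 0.2826]
ee_rot: [0.092, 1.567, -0.092]
force: [1.0, -0.8, -1.0]
width: 0.365
```

```bash
python3 - <<'E'
from fit import *
st()
p=pic('side');crop(p,180,80,420,260,'s37')
E
```

```text
t 49.2 pos [0.468  0.2962 0.2826] toolx [ 0.002 -0.    -1.   ] tooly [0.117 0.993 0.   ] yaw_y 83.27 F [ 1.  -0.8 -1. ] w 33.6 q [ 0.06  0.46 -1.04  1.61  0.41  1.31  0.41]
```

View pics/s37.png

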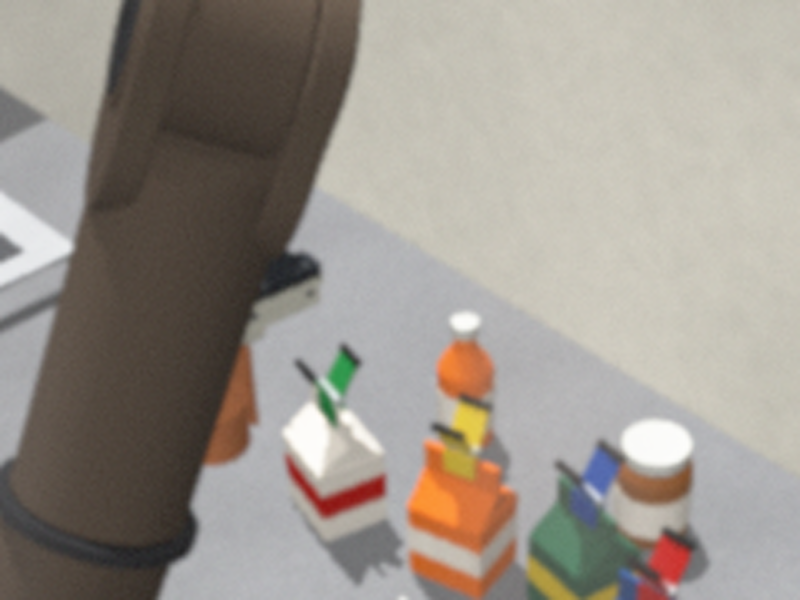

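Call:
servo_tool(
  plan=[
    [[0, -3, 0], [0, 0, 0]],
    [[0, -7.5, 0], [0, 0, 0]],
    [[0, -12, 0], [0, 0, 0]],
    [[0, -16.5, 0], [0, 0, 0]],
    [[0, -21, 0], [0, 0, 0]],
    [[0, -25.5, 0], [0, 0, 0]],
    [[0, -30, 0], [0, 0, 0]],
    [[0, -34.5, 0], [0, 0, 0]],
    [[0, -39, 0], [0, 0, 0]],
    [[0, -43.5, 0], [0, 0, 0]],
    [[0, -48, 0], [0, 0, 0]],
    [[0, -52, 0], [0, 0, 0]],
  ],
)

```text
clock: 50.45
position: [0.4696, -0.2336, 0.2822]
ee_rot: [0.092, 1.566, -0.103]
force: [0.8, -0.2, -0.8]
width: 0.366
```

```bash
python3 - <<'E'
from fit import *
st()
E
```

```text
t 50.45 pos [ 0.4696 -0.2336  0.2822] toolx [ 0.002 -0.007 -1.   ] tooly [ 0.124  0.992 -0.006] yaw_y 82.87 F [ 0.8 -0.2 -0.8] w 33.6 q [ 1.11  0.4  -1.03  1.68  0.36  1.27  1.46]
```

Call:
servo_tool(
  plan=[
    [[0, -2, 0], [0.3, 0, 0.3]],
    [[0, -2.9, -1], [0.3, 0, 0.3]],
    [[0, -2.9, -4], [0.3, 0, 0.3]],
    [[0, -2.9, -7], [0.3, 0, 0.3]],
    [[0, -2.9, -10], [0.3, 0, 0.3]],
    [[0, -2.9, -10.7], [0.3, 0, 0.3]],
    [[0, -2.9, -10.7], [0.3, 0, 0.3]],
  ],
)

```text
clock: 51.15
position: [0.4691, -0.2613, 0.1745]
ee_rot: [0.092, 1.569, -0.092]
force: [-0.2, -0.3, -0.7]
width: 0.368
```

```bash
python3 - <<'E'
from fit import *
st()
p=pic('side');crop(p,340,220,500,380,'s38')
p=pic('top');crop(p,400,200,600,340,'t38')
rx=np.array([np.cos(-.121),np.sin(-.121)]); pg=np.array([.5527,-.273])
for a in (-.08,-.04,-.02,-.005,0): print(a,(pg+a*rx).round(4))
E
```

```text
t 51.15 pos [ 0.4691 -0.2613  0.1745] toolx [-0. -0. -1.] tooly [ 0.117  0.993 -0.   ] yaw_y 83.27 F [-0.2 -0.3 -0.7] w 33.8 q [ 1.09  0.52 -0.96  1.8   0.48  1.07  1.41]
-0.08 [ 0.4733 -0.2633]
-0.04 [ 0.513  -0.2682]
-0.02 [ 0.5328 -0.2706]
-0.005 [ 0.5477 -0.2724]
0 [ 0.5527 -0.273 ]
```

View pics/s38.png

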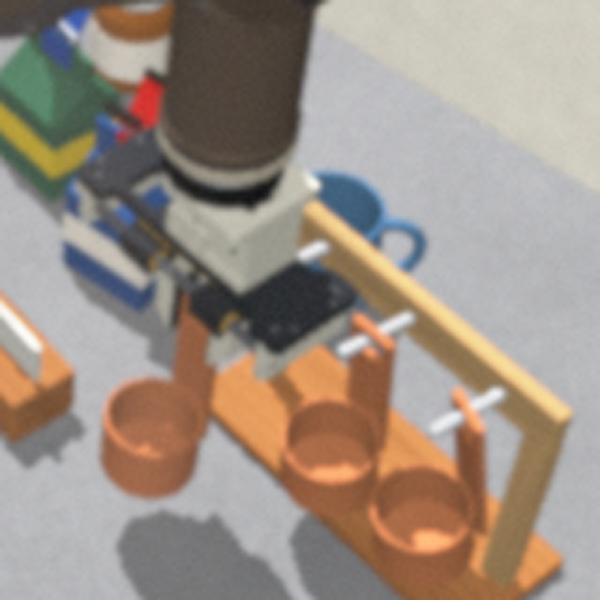

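View pics/t38.png

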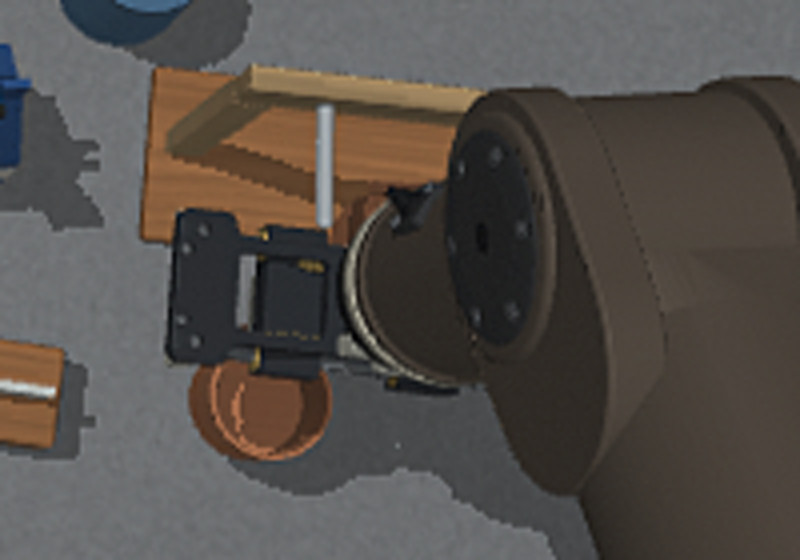

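Call:
servo_tool(
  plan=[
    [[1, -0.25, 0], [0, 0, 0]],
    [[2, -0.4, 0], [0, 0, 0]],
    [[3, -0.5, 0], [0, 0, 0]],
    [[4, -0.65, 0], [0, 0, 0]],
    [[4.8, -0.75, 0], [0, 0, 0]],
    [[5.4, -0.85, -0.1], [0, 0, 0]],
    [[6, -0.9, -0.2], [0, 0, 0]],
    [[6, -0.9, -0.2], [0, 0, 0]],
  ],
)

```text
clock: 52.05
position: [0.5311, -0.2708, 0.1741]
ee_rot: [0.092, 1.565, -0.093]
force: [-0.0, -0.8, -0.9]
width: 0.365
```

```bash
python3 - <<'E'
from fit import *
st()
p=pic('side');crop(p,370,245,470,325,'s39')
E
```

```text
t 52.05 pos [ 0.5311 -0.2708  0.1741] toolx [ 0.003 -0.001 -1.   ] tooly [ 0.118  0.993 -0.001] yaw_y 83.24 F [-0.  -0.8 -0.9] w 33.6 q [ 0.98  0.6  -0.91  1.66  0.52  1.13  1.38]
```

View pics/s39.png

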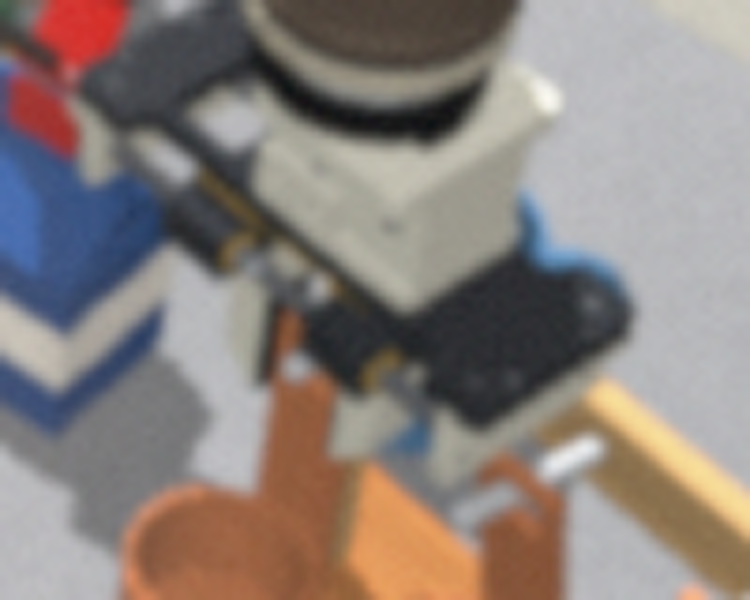

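Call:
servo_tool(
  plan=[
    [[0.7, -0.05, -0.1], [0, 0, 0]],
    [[1.4, -0.1, -0.2], [0, 0, 0]],
    [[1.4, -0.1, -0.3], [0, 0, 0]],
    [[1.4, -0.1, -0.7], [0, 0, 0]],
    [[1.4, -0.1, -1], [0, 0, 0]],
    [[1.4, -0.1, -1], [0, 0, 0]],
    [[1.4, -0.1, -1], [0, 0, 0]],
  ],
)

```text
clock: 52.8
position: [0.5445, -0.2717, 0.1644]
ee_rot: [0.091, 1.566, -0.094]
force: [-0.8, 0.4, 3.6]
width: 0.366
```

```bash
python3 - <<'E'
from fit import *
st()
p=pic('side');crop(p,370,245,470,325,'s40')
E
```

```text
t 52.8 pos [ 0.5445 -0.2717  0.1644] toolx [ 0.003 -0.002 -1.   ] tooly [ 0.118  0.993 -0.001] yaw_y 83.24 F [-0.8  0.4  3.6] w 33.6 q [ 0.96  0.63 -0.9   1.64  0.54  1.13  1.37]
```

View pics/s40.png

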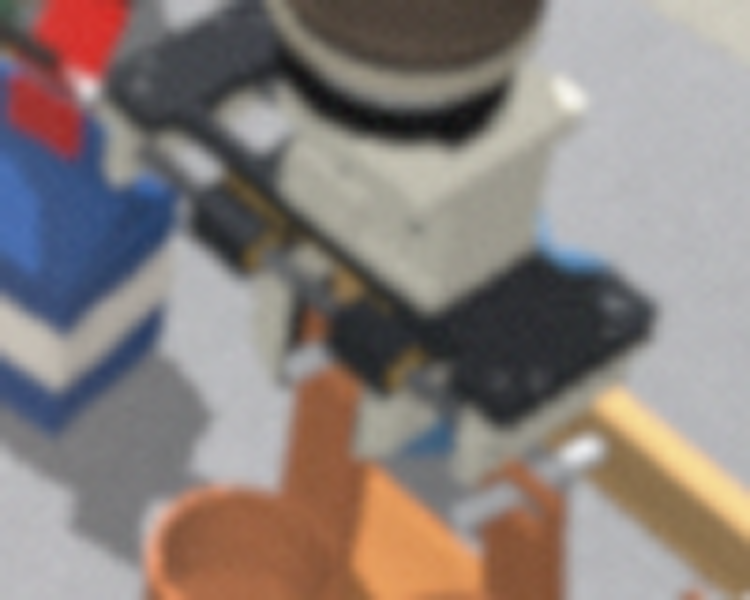

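Peg through the hole at (305,360) in the crop, weight already borne by the peg. Release and withdraw.

Call:
servo_tool(
  plan=[
    [[0, 0, 0], [0, 0, 0]],
    [[0, 0, 0], [0, 0, 0]],
    [[0, 0, 0], [0, 0, 0]],
    [[0, 0, 0], [0, 0, 0]],
    [[0, 0, 1], [0, 0, 0]],
    [[0, 0, 3], [0, 0, 0]],
    [[0, 0, 6], [0, 0, 0]],
    [[0, 0, 9], [0, 0, 0]],
    [[0, 0, 13], [0, 0, 0]],
  ],
  grip=0.5,
)

```text
clock: 53.75
position: [0.5438, -0.2716, 0.2953]
ee_rot: [0.092, 1.567, -0.093]
force: [0.1, 0.5, 0.4]
width: 0.497
```

Call:
servo_tool(
  plan=[
    [[-3, 0, 0], [0, 0, 0]],
    [[-7, 0, 0], [0, 0, 0]],
    [[-11, 1, 1], [0, 0, 0]],
    [[-14, 3, 2], [0, 0, 0]],
    [[-15, 6, 2], [0, 0, 0]],
    [[-15, 10, 2], [0, 0, 0]],
    [[-15, 14, 2], [0, 0, 0]],
    [[-15, 18, 2], [0, 0, 0]],
    [[-15, 22, 2], [0, 0, 0]],
    [[-15, 25, 2], [0, 0, 0]],
    [[-15, 25, 2], [0, 0, 0]],
  ],
)

```text
clock: 54.85
position: [0.3937, -0.0169, 0.3163]
ee_rot: [0.085, 1.566, -0.088]
force: [0.7, -1.3, -0.5]
width: 0.498
```

```bash
python3 - <<'E'
from fit import *
st()
p=pic('side');crop(p,240,160,500,380,'s41')
p=pic('top','t41f');crop(p,440,200,600,320,'t41')
E
```

```text
t 54.85 pos [ 0.3937 -0.0169  0.3163] toolx [ 0.003 -0.002 -1.   ] tooly [ 0.11   0.994 -0.001] yaw_y 83.67 F [ 0.7 -1.3 -0.5] w 45.8 q [ 1.08  0.09 -1.2   1.87  0.09  1.24  1.31]
```

View pics/s41.png

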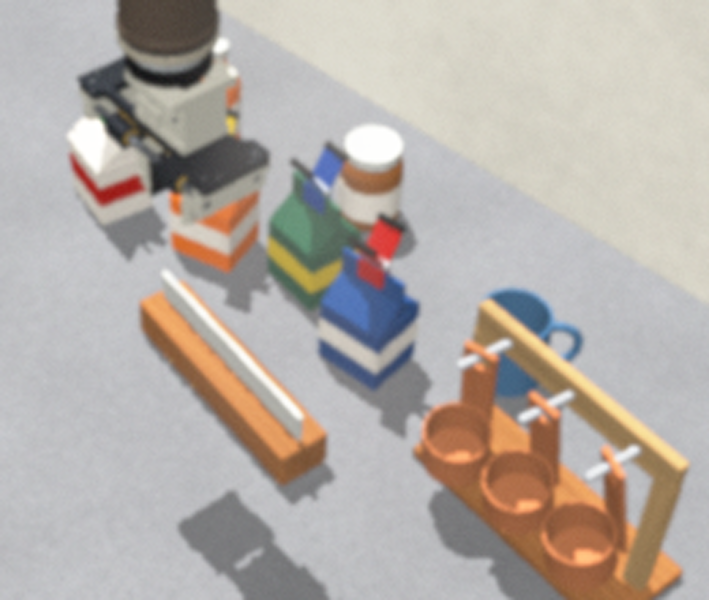

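View pics/t41.png

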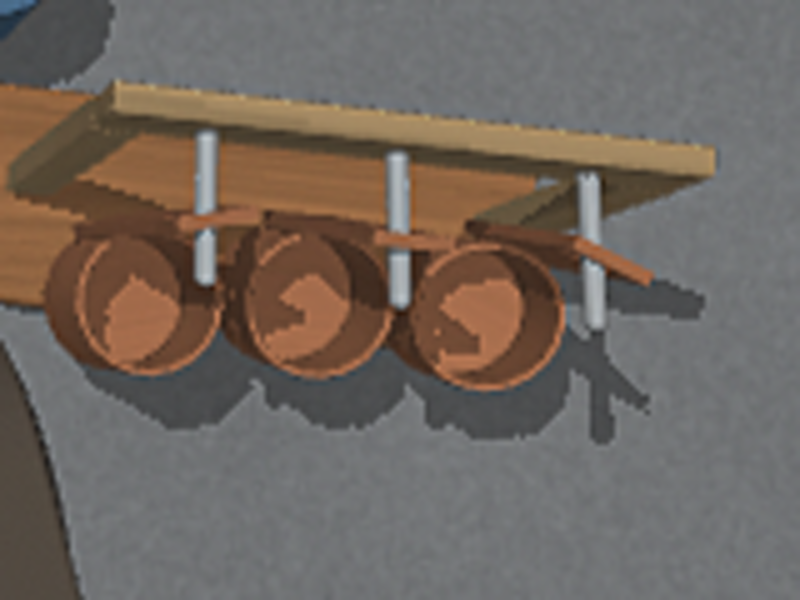

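View pics/t41f.png

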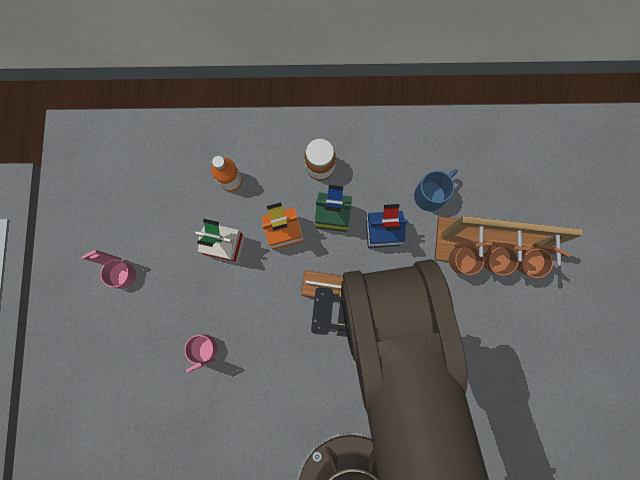

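Call:
servo_tool(
  plan=[
    [[-1, 0, 2], [0, 0, 0]],
    [[-1, 0, 4], [0, 0, 0]],
    [[-1, 0, 6], [0, 0, 0]],
    [[-1, -3, 7], [0, 0, 0]],
    [[-1, -6, 7], [0, 0, 0]],
    [[-1, -9, 7], [0, 0, 0]],
    [[-1, -12, 7], [0, 0, 0]],
    [[-1, -14, 7], [0, 0, 0]],
    [[-1, -14, 7], [0, 0, 0]],
    [[-1, -14, 7], [0, 0, 0]],
    [[-1, -14, 7], [0, 0, 0]],
    [[-1, -14, 7], [0, 0, 0]],
  ],
)

```text
clock: 56.15
position: [0.3841, -0.16, 0.386]
ee_rot: [0.087, 1.566, -0.091]
force: [0.6, -0.3, -0.1]
width: 0.501
```

```bash
python3 - <<'E'
from fit import *
st()
p=pic('side');crop(p,240,170,400,290,'s42')
p=pic('top');crop(p,180,170,430,270,'t42');crop(p,440,200,600,320,'t43')
E
```

```text
t 56.15 pos [ 0.3841 -0.16    0.386 ] toolx [ 0.002 -0.002 -1.   ] tooly [ 0.113  0.994 -0.002] yaw_y 83.49 F [ 0.6 -0.3 -0.1] w 46.1 q [ 1.28  0.07 -1.05  1.7   0.06  1.4   1.68]
```

View pics/s42.png

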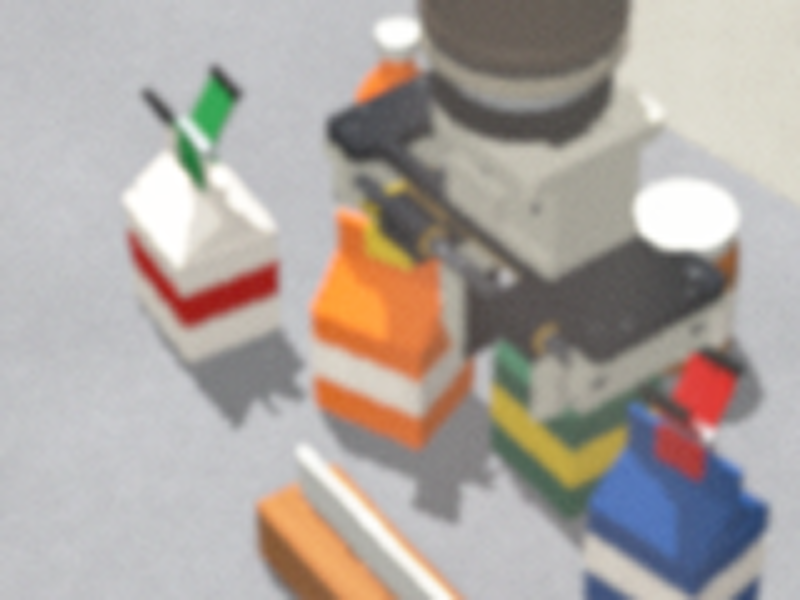

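View pics/t42.png

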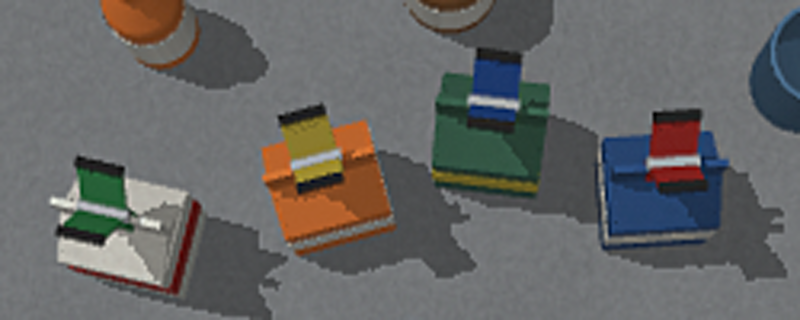

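View pics/t43.png

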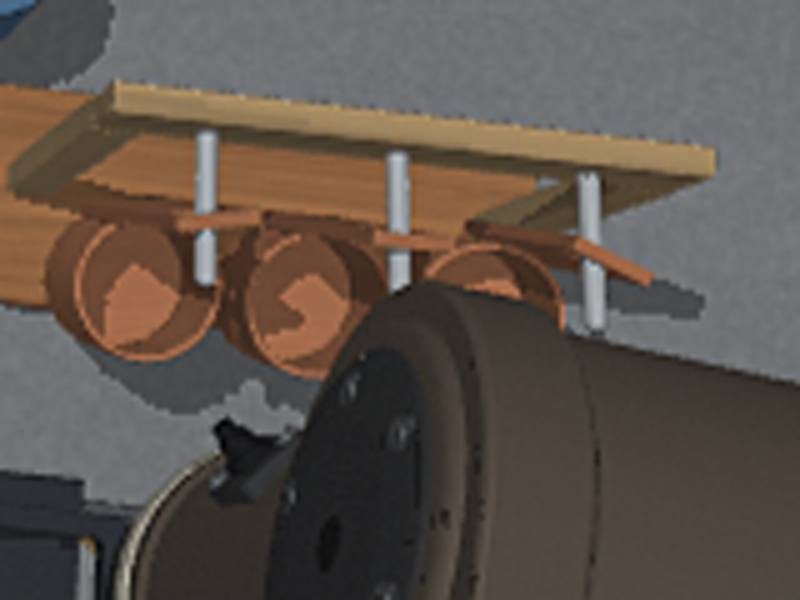

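```bash
python3 - <<'E'
from fit import *
t=pic('top');s=pic('side')
def tri(a,b):
    P=[]
    for p in (t,s):
        M=R.from_rotvec(p["rotation"]).as_matrix().T; P.append(K(p)@np.c_[M,-M@np.array(p["position"])])
    X=cv2.triangulatePoints(P[0],P[1],np.array(a,float),np.array(b,float)).ravel(); X=X[:3]/X[3]
    return X.round(4),(proj(t,X)[0]-a).round(1),(proj(s,X)[0]-b).round(1)
print("red far bead",tri((391.6,206.6),(384,242.4)))
print("green far bead",tri((180+100/3.2,170+166/3.2),(240+227/5,170+80/5)))
E
```

```text
red far bead (array([ 0.629 , -0.0889,  0.185 ]), array([ 0.2, -0.2]), array([-0.2,  0. ]))
green far bead (array([0.5973, 0.2977, 0.1887]), array([ 0.1, -0.1]), array([-0.,  0.]))
```

```bash
python3 - <<'E'
from fit import *
st()
arm.sign_off()
E
```

```text
t 56.35 pos [ 0.384  -0.1606  0.3859] toolx [ 0.002 -0.002 -1.   ] tooly [ 0.114  0.993 -0.002] yaw_y 83.44 F [ 0.3 -0.1 -0. ] w 45.9 q [ 1.28  0.07 -1.05  1.7   0.06  1.4   1.68]
the job is handed in; nothing more can be done
```

I handed the job in at 56 s. All four cartons have a clip on their fin: green on white, yellow on orange, blue on green, red on blue. The three copper scoops hang one per peg. I left the two pink scoops, mug, jar and bottle alone.

- **Clips:** in the last pictures every clip sits over its fin with the cartons standing. For the red and green clips I triangulated one bead each, at about 185–189 mm. That puts their pins around 145–150 mm, against the required 132–156 mm. For the yellow and blue clips I relied on the arm height at release and the pictures. I had no way to measure the grip force on the fins.
- **Knock:** during the scoop work the orange carton was shifted slightly. It still stands with its clip on, so I left it.
- **Scoops:** each peg passes through a hole, about midway along the peg. Two top views 1.3 s apart showed no visible movement, but in the later one the arm covered part of the peg 2 and peg 3 scoops. The scoop on peg 3 hangs turned by roughly 30°, its cup close to the middle one. I judged it within the limits by eye and did not measure it.
- **End state:** the gripper was clear of everything, with no force on the tool.

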